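# Reload the hybridisation clamp press and set it to float

### The job

Pull the spent cassette out of the clamp press and lay it flat in the white tray, then slide every fresh cassette from the bench fully home against the end stop, each in a channel of its own. Only when all that is done, push the hydraulic lever away from you past its stiff detent so that it stays in the float notch, leaving the tube rack and tip box where they are.

Things in the scene. Friction and masses are not known exactly. Their poses are not given: they have to be found in the camera images.
- spent1_c (a point): Spent flat aluminium hybridisation cassette, a plain slab 110 mm long (x) x 60 mm wide (y) x 16 mm thick (z), about 0.18 kg. This point is its centre, 8 mm above its underside; axes as named. The same either way round. If present it starts fully home in press channel 1; only one spent cassette is present in any run, and it is the only cassette in the press at the start.
- spent2_c (a point): Spent flat aluminium hybridisation cassette, a plain slab 110 mm long (x) x 60 mm wide (y) x 16 mm thick (z), about 0.18 kg. This point is its centre, 8 mm above its underside; axes as named. The same either way round. If present it starts fully home in press channel 2; only one spent cassette is present in any run, and it is the only cassette in the press at the start.
- spent3_c (a point): Spent flat aluminium hybridisation cassette, a plain slab 110 mm long (x) x 60 mm wide (y) x 16 mm thick (z), about 0.18 kg. This point is its centre, 8 mm above its underside; axes as named. The same either way round. If present it starts fully home in press channel 3; only one spent cassette is present in any run, and it is the only cassette in the press at the start.
- fresh1_c (a point): Fresh flat aluminium hybridisation cassette, a plain slab 110 mm long (x) x 60 mm wide (y) x 16 mm thick (z), about 0.18 kg. This point is its centre, 8 mm above its underside; axes as named. The same either way round. It starts lying flat on the bench in front of the press; two or three are present. It may go into any channel and either way round.
- fresh2_c (a point): Fresh flat aluminium hybridisation cassette, a plain slab 110 mm long (x) x 60 mm wide (y) x 16 mm thick (z), about 0.18 kg. This point is its centre, 8 mm above its underside; axes as named. The same either way round. It starts lying flat on the bench in front of the press; two or three are present. It may go into any channel and either way round.
- fresh3_c (a point): Fresh flat aluminium hybridisation cassette, a plain slab 110 mm long (x) x 60 mm wide (y) x 16 mm thick (z), about 0.18 kg. This point is its centre, 8 mm above its underside; axes as named. The same either way round. It starts lying flat on the bench in front of the press; two or three are present. It may go into any channel and either way round.
- home1 (a point): Where the centre of a cassette fully home in channel 1 (rightmost seen by the robot) lies; x points into the channel, y across it to the left, z up. The channel floor is 8 mm below this point, 30 mm above the bench. All channels are alike, 96 mm apart, 63 mm wide between side rails with rounded noses; the rails start 25 mm before this point (the mouth) and run to an end stop 55 mm beyond it.
- home2 (a point): Where the centre of a cassette fully home in channel 2 (middle) lies; x points into the channel, y across it to the left, z up. Lips over both long edges of a cassette begin level with this point, leave 18 mm of height, their tops 15 mm above it; open along the middle. The floor runs on 40 mm before the mouth as an apron: the last 30 mm of a home cassette lie on it, clear of the rails, 36 mm from a neighbour's.
- home3 (a point): Where the centre of a cassette fully home in channel 3 (leftmost, next to the lever) lies; x points into the channel, y across it to the left, z up. A clamp bar with rubber pads crosses the inner ends of the channels: underside 21 mm, top 56 mm above this point when raised. It sinks 11.5 mm with the lever and then clears a seated cassette by about 1.5 mm.
- lever_grip (a point): Centre of the black crossbar (50 mm long across the swing, 18 mm thick) on top of the hydraulic lever at the left end of the press; y runs along the crossbar, as the channels' y. Under it is a 12 mm steel shaft, 130 mm from pivot to crossbar.
- lever_pivot (a point): Pivot of the lever, 65 mm above the bench; x is the way to push the lever (away from the robot), the hinge runs along y. At joint value q the crossbar lies 130*sin(q-0.45) mm along x and 130*cos(q-0.45) mm above it. The console under it is 70 mm wide, 50 mm tall, its steel cheeks 80 mm tall.
- lever (a joint): Lever angle, rad, 0 (leaning to the robot, clamp raised) to 0.87; grows as it is pushed away. Starts in 0 to 0.2. Light at first (1 N at the crossbar); at about 0.52 it meets a stiff detent that takes about 10 N; over centre at 0.70 it snaps by itself to the float notch, the end stop at 0.87, and stays. Let go before 0.70, it springs back to about 0.5.
- tray_in (a point): White discard tray, fixed to the bench, left or right of the fresh cassettes: 160 (x) x 140 (y) mm outside, walls 4 mm thick and 22 mm tall. This point is the centre of its inner floor, 4 mm above the bench; inside it is 152 x 132 mm.
- tube_rack_c (a point): Bystander: yellow tube rack, 90 x 60 x 45 mm with a few tube caps to 53 mm; centre. Leave alone.
- tip_box_c (a point): Bystander: pipette tip box with clear lid, 120 x 80 x 65 mm; centre. Leave alone.
Not all that is in view belongs to the job. Leave any yellow look-alike of the part that bears fresh3_c alone. Leave any pink look-alike of the part that bears fresh2_c alone.

How it is judged:
By the outcome, as a careful person would: the job done as asked, in the order asked, and still so for the second after the job is handed in, with the robot touching nothing.
Of spent1, spent2, spent3 only 1 to 1 are there at a start; the rules pass over those that are not, and their reading is None.
Of fresh1, fresh2, fresh3 only 2 to 3 are there at a start; the rules pass over those that are not, and their reading is None.
At some moment in a run one of fresh1, fresh2, fresh3 may be knocked a few centimetres aside while the robot is not near it.
Once in a run the grip may slacken for a moment while it holds something.
It also fails if it takes over 210 s, if anything falls off the work surface, if the arm or the gripper's body presses on something with over 40 N, if the wrist force passes 120 N, or if a joint passes its speed limit or range.

### The arm

A 7-joint arm with a two-finger parallel gripper is mounted at the origin on the work surface. World frame = base frame: x ahead of the robot, y to its left, z up, the work surface at z = 0. Lengths are in m, angles in rad, forces in N, time in s.
With the tool pointing down it reaches from about 0.4 to 0.85 m from the base axis. Payload 4.5 kg.
Tool frame: the origin (TCP) lies midway between the tips of the shut fingers; the grasp point (between the pads) lies 19 mm behind it; z points along the fingers, y is the direction in which the jaws open and shut (so a half turn about z gives the same grasp; the last joint's range is limited). The gripper opens to 88 mm and grips with 3 to 60 N. Pads are 18 mm wide; open, the fingers measure 123 mm over their backs; the gripper's body (75 mm by 187 mm) begins 45 mm behind the grasp point.
Start: joints at [-1.104, 0.689, -0.195, 1.565, 0.157, 0.902, -0.215], TCP at [0.262, 0.567, 0.239] pointing down, gripper open.
Joint ranges: [-3.01, 3.01], [-0.46, 2.08], [-1.47, 1.51], [0.13, 2.56], [-1, 4.14], [0.04, 2.09], [-2.66, 2.66]. Speed limits (rad/s): [2.57, 2.57, 3.14, 3.14, 3.14, 3.14, 3.14].

### API

Orientations are given as a unit quaternion [x, y, z, w].
In Python, from plant import r gives the robot as it stands.
- The arm moves only by the tool play_rows, never from a script. Its argument "targets" is a list of rows, each an object of numbers: "jaw": the closure, from 0 (fully open) to 1 (shut); "dx", "dy", "dz": the shift along the tool's x, y, z in m; "yaw": the turn about the tool's z in rad. A call has exactly 5 rows; each row shifts and turns the pose as measured when the row begins, along the tool's axes as they then stand; what a row does not reach is not made up. A row lasts 1/10 s, in which the tool goes at most 50 mm and 8.59 degrees, less where a joint would pass 70% of its speed; a pose out of reach is approached as far as the arm can. A call with a gripper value outside its range is refused whole. The fingers move at their own pace and stop on an object; "squeeze" is the grip in N (left out, the last holds). Time passes only in rows, so rows that do not move let the fingers close, or fill a call up. It gives the time, the measured TCP pose, the force and the opening at its end, in the units of the state.
- r.get_state(): the state, without advancing time (a new reading comes with each control period).
- r.snapshot(name): name is "scene" or "top"; returns a dict with "frame" (400x640x3 uint8, red, green, blue), "z_map" (400x640 float32, m along the optical axis (not along the pixel's ray), 0 where there is no reading), "mtx" (3x3 intrinsics, pixels), "position" and "orientation" of the camera in the world. Camera axes: x right, y up, looking along -z (the intrinsics and any distortion apply to the point x, -y, -z); pixel columns grow to the right and rows downward; lengths in m; the calibration is good to about 2 mm. A picture is of the moment at which its call begins.
- r.finish_job(): hands the job in, once; it reports no verdict.
The state is a dict: "clock": time; "q": joint angles; "qd": joint speeds; "joint_torque": joint torques, N m; "tool_pos": TCP position; "eef_rot": TCP orientation; "contact_force": force on the tool from outside, world axes, zero at the start; "moment": the same for the moment, N m; "opening": opening from 0.0 (shut) to 1.0 (fully open).
Only numpy, scipy, OpenCV 4.12 (cv2) and the standard library are available. Lean on these libraries where they do the work, as an engineer would, in place of code of your own. Each camera call takes 0.05 s, during which the arm holds its last target.

## Working session

There is one attempt and no reset: what is moved stays moved. The work goes in short steps, Python scripts to look and compute and a tool call to move; the robot and the scene stay as the last step left them, time stands still between calls to the robot, and variables do not carry over. Pictures are saved under pics/ and viewed, and the job is handed in when it is done.

Besides the shell and the picture viewer there is one more tool, called after ">>>" as name(argument=value, ...) on one line, values as JSON. play_rows: Moves the arm, as the interface text tells. Its arguments: {"type":"object","properties":{"targets":{"type":"array"},"squeeze":{"type":"number"}},"required":["targets"]}

```bash
ls; mkdir -p pics; cat > h.py <<'E'
import numpy as np, cv2
from scipy.spatial.transform import Rotation as R
from plant import r
def snap(n,fn=None):
    s=r.snapshot(n)
    if fn: cv2.imwrite('pics/'+fn,cv2.cvtColor(s['frame'],cv2.COLOR_RGB2BGR))
    return s
def ray(s,u,v):
    K=s['mtx']; d=np.array([(u-K[0,2])/K[0,0],-(v-K[1,2])/K[1,1],-1.])
    return np.array(s['position']), R.from_quat(s['orientation']).as_matrix()@d
def plane(s,u,v,z):
    p,d=ray(s,u,v); return p+d*(z-p[2])/d[2]
def deproj(s,u,v):
    p,d=ray(s,u,v); return p+d*s['z_map'][int(round(v)),int(round(u))]
def proj(s,P):
    c=R.from_quat(s['orientation']).as_matrix().T@(np.asarray(P)-np.array(s['position']))
    K=s['mtx']; return K[0,0]*c[0]/-c[2]+K[0,2], K[1,1]*-c[1]/-c[2]+K[1,2]
def cloud(s):
    K=s['mtx'];h,w=s['z_map'].shape;u,v=np.meshgrid(np.arange(w),np.arange(h));z=s['z_map']
    c=np.stack([(u-K[0,2])/K[0,0]*z,-(v-K[1,2])/K[1,1]*z,-z],-1)
    P=c@R.from_quat(s['orientation']).as_matrix().T+np.array(s['position']); P[z==0]=np.nan
    return P
E
python3 - <<'E'
from h import *
for n in('scene','top'):
    s=snap(n,n+'0.png'); print(n,s['mtx'],s['position'],s['orientation'],[k for k in s])
print(r.get_state())
E
```

```text
pics
scene [[498.39260034   0.         317.02513819]
 [  0.         498.39260034 205.24920874]
 [  0.           0.           1.        ]] [0.99915961 0.60922208 1.23165523] [0.10479466 0.29588918 0.88721342 0.33811242] ['frame', 'z_map', 'mtx', 'position', 'orientation']
top [[438.10140945   0.         320.05936666]
 [  0.         438.10140945 197.66071895]
 [  0.           0.           1.        ]] [ 0.38725891 -0.00721932  1.42673796] [-0.02817208  0.01326574  0.71213555 -0.70135107] ['frame', 'z_map', 'mtx', 'position', 'orientation']
{'clock': 0.1, 'q': array([-1.1041881 ,  0.68989653, -0.19449485,  1.56623951,  0.15732662,
        0.90249778, -0.21513062]), 'qd': array([-3.27297451e-04, -2.38422162e-03,  2.57581524e-04, -2.98416629e-03,
        5.46430296e-05,  3.05667439e-05, -4.55838619e-04]), 'joint_torque': array([-3.23669155e-03, -5.28501248e+01, -1.27141658e+00, -1.53837901e+01,
       -5.25506528e-02,  2.03995223e-03,  4.67555833e-05]), 'tool_pos': array([0.26195926, 0.5668282 , 0.23799197]), 'eef_rot': array([ 2.14698095e-01,  9.76680115e-01, -8.18753196e-04, -9.95354386e-05]), 'contact_force': array([-0.37260268,  0.24231966,  0.46747871]), 'moment': array([ 0.01608877,  0.03269386, -0.03367812]), 'opening': 0.9974128522845006}
```

View pics/scene0.png

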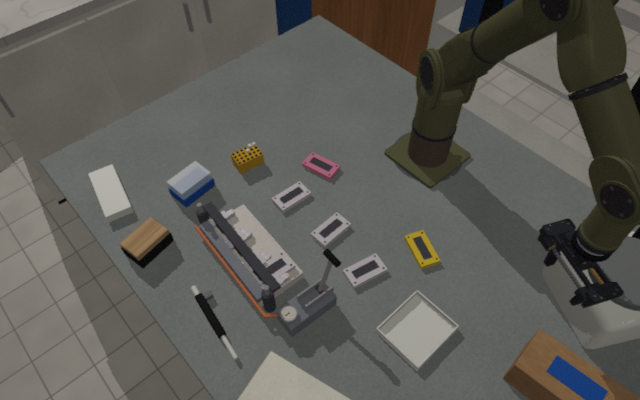

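View pics/top0.png

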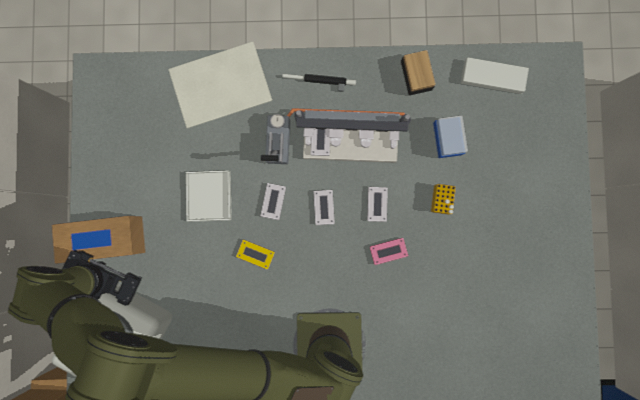

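The scene has three fresh grey cassettes (top view near (273,201), (323,207), (377,204)) and yellow and pink decoys. The spent cassette is in the leftmost channel (320,140), the tray is at (208,195) and the lever crossbar at (270,157). Next I'll measure them.

```bash
python3 - <<'E'
from h import *
s=snap('top'); im=cv2.cvtColor(s['frame'],cv2.COLOR_RGB2BGR)
c=im[95:215,170:480]; cv2.imwrite('pics/topz.png',cv2.resize(c,None,fx=2.58,fy=2.58,interpolation=cv2.INTER_CUBIC))
t=snap('scene'); im2=cv2.cvtColor(t['frame'],cv2.COLOR_RGB2BGR)
c=im2[140:380,160:480]; cv2.imwrite('pics/scz.png',cv2.resize(c,None,fx=2.5,fy=2.5,interpolation=cv2.INTER_CUBIC))
P=cloud(s);Q=cloud(t)
for u,v in((273,201),(323,207),(377,204),(208,195),(320,140),(350,150),(270,157),(350,120),(273,180)): print((u,v),P[v,u].round(4))
print('scene')
for u,v in((292,197),(331,231),(365,269),(418,330),(275,268),(332,257),(246,225)): print((u,v),Q[v,u].round(4))
E
```

```text
(273, 201) [0.462  0.1745 0.0138]
(323, 207) [0.44   0.0129 0.0167]
(377, 204) [ 0.447  -0.1611  0.0138]
(208, 195) [0.4853 0.388  0.0071]
(320, 140) [0.6509 0.0187 0.0531]
(350, 150) [ 0.6223 -0.0771  0.0232]
(270, 157) [0.5772 0.1583 0.198 ]
(350, 120) [ 0.7037 -0.0753  0.0929]
(273, 180) [ 0.5317  0.1758 -0.0008]
scene
(292, 197) [ 0.4506 -0.1542  0.0153]
(331, 231) [0.4457 0.0185 0.0144]
(365, 269) [0.4621 0.1759 0.0171]
(418, 330) [0.4794 0.3891 0.0007]
(275, 268) [0.6551 0.0227 0.0492]
(332, 257) [0.5784 0.165  0.1994]
(246, 225) [ 0.6244 -0.1534  0.0336]
```

View pics/topz.png

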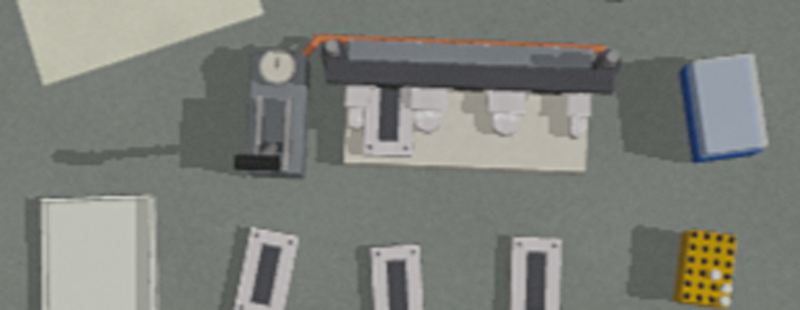

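View pics/scz.png

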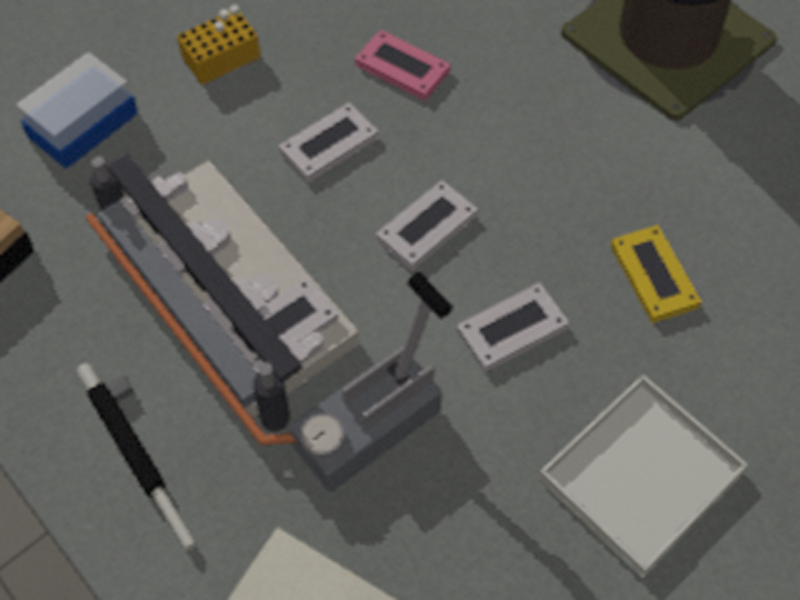

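```bash
cat >> h.py <<'E'
def rects(s,zt=0.016,box=(0.36,0.56,-0.30,0.30),exclude=None):
    """grey-white fresh cassettes: colour mask -> filled contours -> corners on plane z=zt -> rect in world"""
    f=s['frame']; hsv=cv2.cvtColor(f,cv2.COLOR_RGB2HSV)
    m=((hsv[...,2]>150)&(hsv[...,1]<40)).astype(np.uint8)
    m=cv2.morphologyEx(m,cv2.MORPH_CLOSE,np.ones((3,3),np.uint8))
    cs,_=cv2.findContours(m,cv2.RETR_EXTERNAL,cv2.CHAIN_APPROX_NONE)
    out=[]
    for c in cs:
        if cv2.contourArea(c)<150: continue
        W=np.array([plane(s,u,v,zt)[:2] for u,v in c[:,0]])
        (cx,cy),(w,h),a=cv2.minAreaRect((W*1000).astype(np.float32))
        cx/=1000;cy/=1000
        if not(box[0]<cx<box[1] and box[2]<cy<box[3]): continue
        if w<h: w,h=h,w; a+=90
        a=(a+90)%180-90
        out.append((cx,cy,w,h,a,cv2.contourArea(c)))
    return sorted(out,key=lambda o:-o[1])
E
python3 - <<'E'
from h import *
for n in('top','scene'):
    s=snap(n)
    print(n)
    for o in rects(s): print(np.round(o,4))
    hsv=cv2.cvtColor(s['frame'],cv2.COLOR_RGB2HSV)
    P=cloud(s)
    # depth based: slices
    for nm,(x0,x1,y0,y1,z0,z1) in dict(f1=(.38,.54,.1,.25,.008,.03),f2=(.37,.53,-.06,.09,.008,.03),f3=(.37,.53,-.24,-.09,.008,.03),apron=(.55,.8,-.3,.1,.022,.036),sp=(.58,.75,-.03,.08,.04,.052)).items():
        k=(P[...,0]>x0)&(P[...,0]<x1)&(P[...,1]>y0)&(P[...,1]<y1)&(P[...,2]>z0)&(P[...,2]<z1)
        q=P[k]; print(nm,k.sum(),'med z',np.median(q[:,2]).round(4),'rect',[np.round(a,3) for a in cv2.minAreaRect((q[:,:2]*1000).astype(np.float32))])
E
```

```text
top
[ 4.621000e-01  1.748000e-01  1.091561e+02  6.203980e+01 -1.233100e+01
  5.985000e+02]
[4.403000e-01 1.090000e-02 1.091969e+02 6.137830e+01 2.634900e+00
 5.965000e+02]
[ 4.472000e-01 -1.624000e-01  1.093812e+02  6.100630e+01 -1.348200e+00
  5.995000e+02]
f1 647 med z 0.0168 rect [array([453.691, 181.66 ]), array([105.535, 154.328]), np.float64(80.991)]
f2 646 med z 0.0166 rect [array([456.651,  14.343]), array([139.522, 142.647]), np.float64(89.157)]
f3 653 med z 0.0168 rect [array([ 452.821, -165.964]), array([145.721, 142.449]), np.float64(2.705)]
apron 1764 med z 0.0304 rect [array([671.884, -71.908]), array([350.486, 162.014]), np.float64(86.509)]
sp 625 med z 0.0475 rect [array([677.256,  19.967]), array([ 98.612, 145.745]), np.float64(89.11)]
scene
[ 4.62700e-01  1.75400e-01  1.05544e+02  5.45933e+01 -1.25212e+01
  6.00500e+02]
[4.405000e-01 1.020000e-02 1.053446e+02 5.524230e+01 2.487500e+00
 4.930000e+02]
[ 4.480000e-01 -1.624000e-01  1.053879e+02  5.556050e+01 -3.214100e+00
  4.255000e+02]
f1 829 med z 0.0166 rect [array([453.49 , 163.831]), array([116.864, 129.324]), np.float64(83.979)]
f2 696 med z 0.0164 rect [array([445.459,  -1.565]), array([123.226, 141.253]), np.float64(15.832)]
f3 609 med z 0.0168 rect [array([ 444.739, -175.394]), array([105.873, 116.232]), np.float64(81.97)]
apron 1752 med z 0.0312 rect [array([671.142, -69.676]), array([346.565, 161.1  ]), np.float64(86.528)]
sp 764 med z 0.0475 rect [array([676.217,  23.235]), array([106.401, 147.074]), np.float64(89.991)]
```

```bash
python3 - <<'E'
from h import *
for n,roi in(('top',(285,100,415,170)),('scene',(190,190,350,320))):
    s=snap(n); im=cv2.cvtColor(s['frame'],cv2.COLOR_RGB2BGR)
    x0,y0,x1,y1=roi
    k=6 if n=='top' else 5
    c=cv2.resize(im[y0:y1,x0:x1],None,fx=k,fy=k,interpolation=cv2.INTER_CUBIC)
    for i in range(x0,x1,10): cv2.putText(c,str(i),((i-x0)*k,8),0,.3,(0,0,255)); cv2.line(c,((i-x0)*k,0),((i-x0)*k,4),(0,0,255))
    for i in range(y0,y1,10): cv2.putText(c,str(i),(0,(i-y0)*k+4),0,.3,(0,0,255))
    cv2.imwrite('pics/press_%s.png'%n,c)
E
```

```text
(no output)
```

View pics/press_top.png

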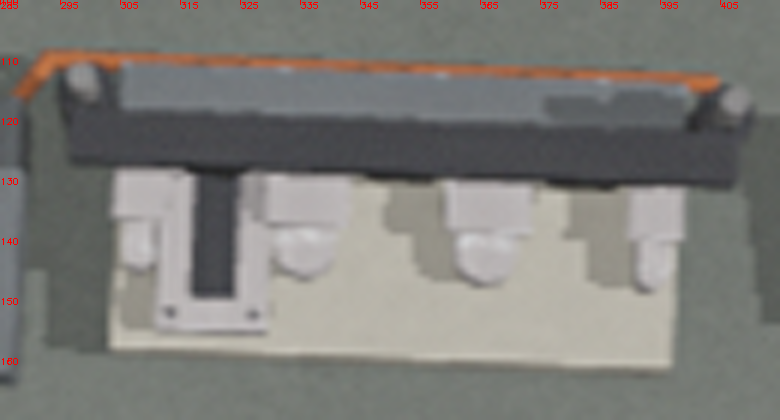

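View pics/press_scene.png

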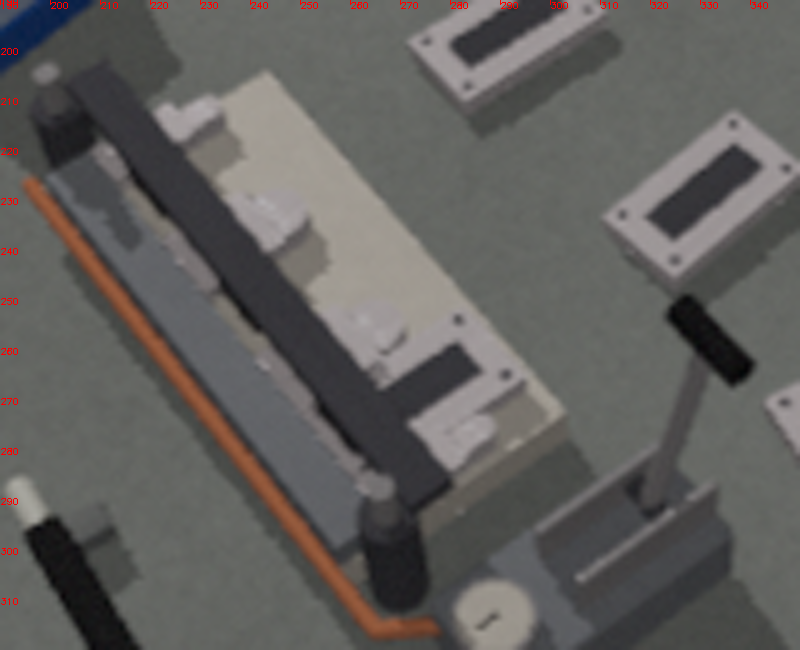

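```bash
python3 - <<'E'
from h import *
T=snap('top');S=snap('scene')
def crop(U,V,x0,y0,k): return (U+.5)/k-.5+x0,(V+.5)/k-.5+y0
def t(U,V,z): return plane(T,*crop(U,V,285,100,6),z)[:2]
def sc(U,V,z): return plane(S,*crop(U,V,190,190,5),z)[:2]
def tri(a,b):
    p,d=ray(T,*crop(*a,285,100,6)); q,e=ray(S,*crop(*b,190,190,5))
    A=np.stack([d,-e],1); l=np.linalg.lstsq(A,q-p,rcond=None)[0]; return ((p+d*l[0]+q+e*l[1])/2).round(4), np.linalg.norm(p+d*l[0]-q-e*l[1]).round(4)
print('apron L',t(110,350,.03),sc(565,410,.03),tri((110,350),(565,410)))
print('apron R',t(672,367,.03),sc(267,72,.03),tri((672,367),(267,72)))
print('tail L',t(156,329,.046),sc(527,380,.046),tri((156,329),(527,380)))
print('tail R',t(267,334,.046),sc(462,308,.046),tri((267,334),(462,308)))
for nm,(a,b) in dict(LnoseL=((120,244),(0,0)),).items(): pass
# lips tops z=.053
print('lip outer L',t(113,195,.053),'lip1 inner edges', t(265,195,.053),t(351,195,.053),t(444,200,.053),t(532,205,.053),t(628,210,.053),t(684,212,.053))
a=t(110,350,.03);b=t(672,367,.03);d=b-a;print('yaw top deg',np.degrees(np.arctan2(d[0],-d[1])),np.linalg.norm(d))
a=sc(565,410,.03);b=sc(267,72,.03);d=b-a;print('yaw scene',np.degrees(np.arctan2(d[0],-d[1])),np.linalg.norm(d))
# contours for apron front-edge: fit line
for n,s in(('top',T),('scene',S)):
    hsv=cv2.cvtColor(s['frame'],cv2.COLOR_RGB2HSV)
    print(n,[hsv[v,u] for u,v in (((340,155),(370,155),(360,170)) if n=='top' else ((246,215),(280,245),(270,225)))])
# crossbar
for n,s in(('top',T),('scene',S)):
    P=cloud(s); k=(P[...,2]>.17)&(P[...,2]<.22)&(abs(P[...,1]-.165)<.06)&(abs(P[...,0]-.58)<.06)
    q=P[k]; print('bar',n,k.sum(),q.mean(0).round(4),q.min(0).round(4),q.max(0).round(4))
# tray
for n,s in(('top',T),('scene',S)):
    print('tray',[np.round(o,4) for o in rects(s,.022,(.38,.58,.3,.5))])
E
```

```text
apron L [0.59827548 0.07487436] [0.60027076 0.0724114 ] (array([0.5993, 0.0738, 0.0305]), np.float64(0.0031))
apron R [ 0.58379585 -0.22484416] [ 0.58412659 -0.22358595] (array([ 0.5838, -0.2249,  0.0285]), np.float64(0.0006))
tail L [0.60662208 0.04941155] [0.60896962 0.05166407] (array([0.6074, 0.0496, 0.0414]), np.float64(0.0001))
tail R [ 0.60289743 -0.00931004] [ 0.60650261 -0.00750819] (array([ 0.6042, -0.0098,  0.0406]), np.float64(0.0014))
lip outer L [0.67729223 0.07091652] lip1 inner edges [ 0.67575374 -0.00941443] [ 0.67488499 -0.05477544] [ 0.67128369 -0.10370348] [ 0.66773881 -0.14991865] [ 0.66412003 -0.2002527 ] [ 0.66249901 -0.22958446]
yaw top deg -2.7658520682903607 0.30006807137456815
yaw scene -3.121911528541602 0.29643728416298404
top [array([ 24,  19, 184], dtype=uint8), array([ 25,  18, 184], dtype=uint8), array([ 50,  12, 125], dtype=uint8)]
scene [array([ 19,  22, 161], dtype=uint8), array([ 36,  11, 116], dtype=uint8), array([ 60,   8, 102], dtype=uint8)]
bar top 107 [0.576  0.1598 0.197 ] [0.5683 0.1354 0.1887] [0.5839 0.1849 0.2029]
bar scene 167 [0.5793 0.1648 0.1943] [0.5674 0.1382 0.1706] [0.5896 0.1885 0.2019]
tray [array([4.830000e-01, 3.838000e-01, 1.590638e+02, 1.433329e+02,
       1.930000e-01, 2.093500e+03])]
tray [array([4.865000e-01, 3.920000e-01, 1.514569e+02, 1.239436e+02,
       3.343000e-01, 2.212000e+03])]
```

```bash
cat >> h.py <<'E'
def pose():
    st=r.get_state(); M=R.from_quat(st['eef_rot']).as_matrix()
    return st,np.array(st['tool_pos']),np.degrees(np.arctan2(M[1,1],M[0,1])),M
def to(x,y,z,psi=None,n=5):
    """rows to reach TCP (x,y,z), tool-y at psi deg"""
    st,p,a,M=pose()
    da=0 if psi is None else (psi-a+90)%180-90
    d=np.array([x,y,z])-p
    print('at',p.round(4),'psi',round(a,2),'tilt',np.degrees(np.arccos(-M[2,2])).round(2),'t',round(st['clock'],2),'F',np.round(st['contact_force'],1),'op',round(st['opening'],3),'q7',round(st['q'][6],2))
    print('dist',d.round(4),np.linalg.norm(d).round(4),'turn',round(da,2),'perrow mm',round(np.linalg.norm(d)/n*1000,1),'deg',round(da/n,2))
    for i in range(n):
        c=np.radians(-da/n*i) # yaw about tool z accumulated
        dt=(M@R.from_euler('z',c).as_matrix()).T@(d/n)
        print('dx %.4f dy %.4f dz %.4f yaw %.4f'%(*dt,np.radians(-da/n)))
X=np.array([.9988,-.0495]);Y=np.array([.0495,.9988])
H={1:np.array([.6516,-.1744]),2:np.array([.6564,-.0785]),3:np.array([.6610,.0176])}
E
python3 -c "
from h import *
print('ch3 grasp',H[3]-.043*X)
to(.5,.3,.26,87.2)"
```

```text
ch3 grasp [0.6180516 0.0197285]
at [0.2621 0.5674 0.2387] psi 65.2 tilt 0.0 t 0.5 F [-0.   0.8 -1.2] op 0.999 q7 -0.22
dist [ 0.2379 -0.2674  0.0213] 0.3585 turn 22.0 perrow mm 71.7 deg 4.4
dx -0.0656 dy -0.0286 dz -0.0043 yaw -0.0768
dx -0.0632 dy -0.0335 dz -0.0043 yaw -0.0768
dx -0.0605 dy -0.0383 dz -0.0043 yaw -0.0768
dx -0.0574 dy -0.0428 dz -0.0043 yaw -0.0768
dx -0.0539 dy -0.0471 dz -0.0043 yaw -0.0768
```

>>> play_rows(targets=[{"jaw": 0,"dx": -0.042,"dy": -0.018,"dz": -0.003,"yaw": -0.077},{"jaw": 0,"dx": -0.04,"dy": -0.021,"dz": -0.003,"yaw": -0.077},{"jaw": 0,"dx": -0.038,"dy": -0.024,"dz": -0.003,"yaw": -0.077},{"jaw": 0,"dx": -0.036,"dy": -0.027,"dz": -0.003,"yaw": -0.077},{"jaw": 0,"dx": -0.034,"dy": -0.03,"dz": -0.003,"yaw": -0.077}], squeeze=30)

```text
clock: 1.0
tool_pos: [0.4108, 0.4034, 0.2529]
eef_rot: [0.007, 1.0, 0.003, -0.002]
contact_force: [1.4, 0.7, 0.0]
opening: 1.002
```

```bash
python3 -c "
from h import *
to(.618,.02,.25,87.2,10)"
```

```text
at [0.4108 0.4034 0.2529] psi 89.14 tilt 0.44 t 1.0 F [1.4 0.7 0. ] op 1.002 q7 0.46
dist [ 0.2072 -0.3834 -0.0029] 0.4358 turn -1.94 perrow mm 43.6 deg -0.19
dx -0.0213 dy -0.0380 dz -0.0000 yaw 0.0034
dx -0.0214 dy -0.0380 dz -0.0000 yaw 0.0034
dx -0.0215 dy -0.0379 dz -0.0000 yaw 0.0034
dx -0.0217 dy -0.0378 dz -0.0000 yaw 0.0034
dx -0.0218 dy -0.0377 dz -0.0000 yaw 0.0034
dx -0.0219 dy -0.0377 dz -0.0000 yaw 0.0034
dx -0.0221 dy -0.0376 dz -0.0000 yaw 0.0034
dx -0.0222 dy -0.0375 dz -0.0000 yaw 0.0034
dx -0.0223 dy -0.0374 dz -0.0000 yaw 0.0034
dx -0.0224 dy -0.0374 dz -0.0000 yaw 0.0034
```

>>> play_rows(targets=[{"jaw": 0,"dx": -0.022,"dy": -0.038,"dz": 0,"yaw": 0.005},{"jaw": 0,"dx": -0.022,"dy": -0.038,"dz": 0,"yaw": 0.005},{"jaw": 0,"dx": -0.022,"dy": -0.038,"dz": 0,"yaw": 0.005},{"jaw": 0,"dx": -0.022,"dy": -0.038,"dz": 0,"yaw": 0.005},{"jaw": 0,"dx": -0.022,"dy": -0.038,"dz": 0,"yaw": 0.005}])

```text
clock: 1.5
tool_pos: [0.5224, 0.2029, 0.2522]
eef_rot: [0.02, 1.0, 0.005, -0.0]
contact_force: [1.8, 0.4, -0.5]
opening: 1.002
```

>>> play_rows(targets=[{"jaw": 0,"dx": -0.022,"dy": -0.038,"dz": 0,"yaw": 0.002},{"jaw": 0,"dx": -0.022,"dy": -0.038,"dz": 0,"yaw": 0.002},{"jaw": 0,"dx": -0.022,"dy": -0.038,"dz": 0,"yaw": 0.002},{"jaw": 0,"dx": -0.022,"dy": -0.037,"dz": 0,"yaw": 0.002},{"jaw": 0,"dx": -0.02,"dy": -0.035,"dz": 0,"yaw": 0.002}])

```text
clock: 2.0
tool_pos: [0.6258, 0.0024, 0.2514]
eef_rot: [0.026, 1.0, 0.005, 0.001]
contact_force: [0.4, 0.5, 0.6]
opening: 1.0
```

```bash
python3 -c "
from h import *
to(.618,.02,.08,87.2,5)"
```

```text
at [0.6258 0.0024 0.2514] psi 86.97 tilt 0.56 t 2.0 F [0.4 0.5 0.6] op 1.0 q7 1.19
dist [-0.0078  0.0176 -0.1714] 0.1725 turn 0.23 perrow mm 34.5 deg 0.05
dx 0.0018 dy 0.0031 dz 0.0343 yaw -0.0008
dx 0.0018 dy 0.0031 dz 0.0343 yaw -0.0008
dx 0.0018 dy 0.0031 dz 0.0343 yaw -0.0008
dx 0.0018 dy 0.0031 dz 0.0343 yaw -0.0008
dx 0.0018 dy 0.0031 dz 0.0343 yaw -0.0008
```

>>> play_rows(targets=[{"jaw": 0,"dx": 0.007,"dy": 0.018,"dz": 0.02,"yaw": 0},{"jaw": 0,"dx": 0,"dy": 0,"dz": 0.038,"yaw": 0},{"jaw": 0,"dx": 0,"dy": 0,"dz": 0.038,"yaw": 0},{"jaw": 0,"dx": 0,"dy": 0,"dz": 0.038,"yaw": 0},{"jaw": 0,"dx": 0,"dy": 0,"dz": 0.025,"yaw": 0}])

```text
clock: 2.5
tool_pos: [0.6299, 0.0094, 0.092]
eef_rot: [0.036, 0.999, 0.003, 0.009]
contact_force: [-0.1, -0.2, 0.6]
opening: 0.999
```

```bash
python3 -c "
from h import *
to(.618,.02,.034,87.2,3)"
```

```text
at [0.6299 0.0094 0.092 ] psi 85.85 tilt 1.12 t 2.5 F [-0.1 -0.2  0.6] op 0.999 q7 1.07
dist [-0.0119  0.0106 -0.058 ] 0.0602 turn 1.35 perrow mm 20.1 deg 0.45
dx 0.0046 dy 0.0031 dz 0.0193 yaw -0.0078
dx 0.0046 dy 0.0032 dz 0.0193 yaw -0.0078
dx 0.0045 dy 0.0032 dz 0.0193 yaw -0.0078
```

>>> play_rows(targets=[{"jaw": 0,"dx": 0.012,"dy": 0.01,"dz": 0,"yaw": -0.02},{"jaw": 0,"dx": 0,"dy": 0,"dz": 0,"yaw": 0},{"jaw": 0,"dx": 0,"dy": 0,"dz": 0,"yaw": 0},{"jaw": 0,"dx": 0,"dy": 0,"dz": 0,"yaw": 0},{"jaw": 0,"dx": 0,"dy": 0,"dz": 0,"yaw": 0}])

```text
clock: 3.0
tool_pos: [0.6181, 0.0184, 0.0884]
eef_rot: [0.027, 1.0, 0.002, 0.008]
contact_force: [0.6, 0.4, 0.7]
opening: 0.999
```

```bash
python3 -c "
from h import *
to(.618,.02,.034,87.2,5)"
```

```text
at [0.6181 0.0184 0.0884] psi 86.89 tilt 0.88 t 3.0 F [0.6 0.4 0.7] op 0.999 q7 1.06
dist [-0.0001  0.0016 -0.0544] 0.0545 turn 0.31 perrow mm 10.9 deg 0.06
dx 0.0002 dy 0.0003 dz 0.0109 yaw -0.0011
dx 0.0002 dy 0.0003 dz 0.0109 yaw -0.0011
dx 0.0002 dy 0.0003 dz 0.0109 yaw -0.0011
dx 0.0002 dy 0.0003 dz 0.0109 yaw -0.0011
dx 0.0002 dy 0.0003 dz 0.0109 yaw -0.0011
```

>>> play_rows(targets=[{"jaw": 0,"dx": 0,"dy": 0.001,"dz": 0.015,"yaw": -0.002},{"jaw": 0,"dx": 0,"dy": 0.001,"dz": 0.015,"yaw": -0.002},{"jaw": 0,"dx": 0,"dy": 0,"dz": 0.015,"yaw": 0},{"jaw": 0,"dx": 0,"dy": 0,"dz": 0.008,"yaw": 0},{"jaw": 0,"dx": 0,"dy": 0,"dz": 0,"yaw": 0}])

```text
clock: 3.5
tool_pos: [0.6202, 0.0198, 0.031]
eef_rot: [0.026, 1.0, 0.001, 0.008]
contact_force: [-0.6, 0.6, 0.7]
opening: 1.003
```

```bash
python3 -c "
from h import *
to(.618,.02,.034,87.2,2)"
```

```text
at [0.6202 0.0198 0.031 ] psi 87.06 tilt 0.96 t 3.5 F [-0.6  0.6  0.7] op 1.003 q7 1.03
dist [-0.0022  0.0002  0.003 ] 0.0037 turn 0.14 perrow mm 1.9 deg 0.07
dx 0.0011 dy 0.0001 dz -0.0015 yaw -0.0013
dx 0.0011 dy 0.0001 dz -0.0015 yaw -0.0013
```

>>> play_rows(targets=[{"jaw": 0,"dx": 0.002,"dy": 0,"dz": -0.003,"yaw": -0.002},{"jaw": 0,"dx": 0,"dy": 0,"dz": 0,"yaw": 0},{"jaw": 1,"dx": 0,"dy": 0,"dz": 0,"yaw": 0},{"jaw": 1,"dx": 0,"dy": 0,"dz": 0,"yaw": 0},{"jaw": 1,"dx": 0,"dy": 0,"dz": 0,"yaw": 0}], squeeze=30)

```text
clock: 4.0
tool_pos: [0.6185, 0.02, 0.035]
eef_rot: [0.025, 1.0, 0.001, 0.009]
contact_force: [-0.1, -0.1, -0.2]
opening: 0.75
```

```bash
python3 -c "
from h import *
to(.618,.02,.034,87.2,2)"
```

```text
at [0.6185 0.02   0.035 ] psi 87.18 tilt 1.04 t 4.0 F [-0.1 -0.1 -0.2] op 0.75 q7 1.03
dist [-0.0005 -0.     -0.001 ] 0.0011 turn 0.02 perrow mm 0.6 deg 0.01
dx 0.0003 dy -0.0000 dz 0.0005 yaw -0.0002
dx 0.0003 dy -0.0000 dz 0.0005 yaw -0.0002
```

>>> play_rows(targets=[{"jaw": 1,"dx": 0,"dy": 0,"dz": 0,"yaw": 0},{"jaw": 1,"dx": 0,"dy": 0,"dz": 0,"yaw": 0},{"jaw": 1,"dx": 0,"dy": 0,"dz": 0,"yaw": 0},{"jaw": 1,"dx": 0.004,"dy": 0,"dz": 0,"yaw": 0},{"jaw": 1,"dx": 0.006,"dy": 0,"dz": 0,"yaw": 0}])

```text
clock: 4.5
tool_pos: [0.6095, 0.0205, 0.0352]
eef_rot: [0.025, 1.0, 0.002, 0.01]
contact_force: [1.3, 0.5, 1.2]
opening: 0.676
```

```bash
python3 -c "
from h import *
to(*(H[3]-.101*X),.036,87.2,5)"
```

```text
at [0.6095 0.0205 0.0352] psi 87.15 tilt 1.21 t 4.5 F [1.3 0.5 1.2] op 0.676 q7 1.02
dist [-0.0494  0.0021  0.0008] 0.0494 turn 0.05 perrow mm 9.9 deg 0.01
dx 0.0099 dy -0.0001 dz -0.0004 yaw -0.0002
dx 0.0099 dy -0.0001 dz -0.0004 yaw -0.0002
dx 0.0099 dy -0.0001 dz -0.0004 yaw -0.0002
dx 0.0099 dy -0.0001 dz -0.0004 yaw -0.0002
dx 0.0099 dy -0.0001 dz -0.0004 yaw -0.0002
```

>>> play_rows(targets=[{"jaw": 1,"dx": 0.01,"dy": 0,"dz": 0,"yaw": 0},{"jaw": 1,"dx": 0.01,"dy": 0,"dz": 0,"yaw": 0},{"jaw": 1,"dx": 0.01,"dy": 0,"dz": 0,"yaw": 0},{"jaw": 1,"dx": 0.01,"dy": 0,"dz": 0,"yaw": 0},{"jaw": 1,"dx": 0.006,"dy": 0,"dz": 0,"yaw": 0}])

```text
clock: 5.0
tool_pos: [0.5614, 0.0231, 0.0351]
eef_rot: [0.025, 1.0, 0.002, 0.012]
contact_force: [-0.0, -0.6, -0.1]
opening: 0.677
```

```bash
python3 -c "
from h import *
to(*(H[3]-.101*X),.036,87.2,2)
s=snap('top','t1.png')
im=cv2.imread('pics/t1.png')[95:215,170:480]; cv2.imwrite('pics/t1z.png',cv2.resize(im,None,fx=2.58,fy=2.58,interpolation=cv2.INTER_CUBIC))
"
```

```text
at [0.5614 0.0231 0.0351] psi 87.16 tilt 1.36 t 5.0 F [-0.  -0.6 -0.1] op 0.677 q7 0.97
dist [-0.0013 -0.0005  0.0009] 0.0017 turn 0.04 perrow mm 0.8 deg 0.02
dx 0.0006 dy -0.0003 dz -0.0005 yaw -0.0004
dx 0.0006 dy -0.0003 dz -0.0005 yaw -0.0004
```

View pics/t1z.png

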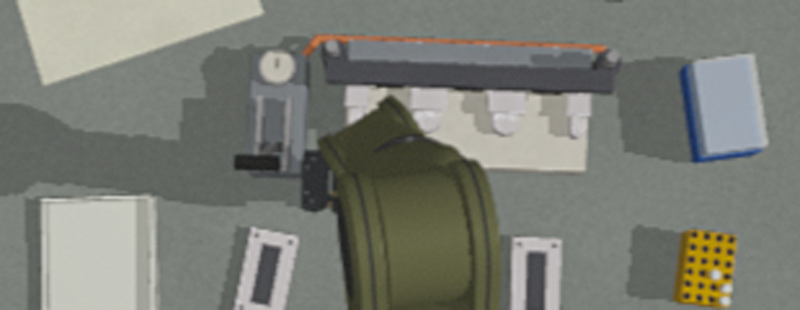

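>>> play_rows(targets=[{"jaw": 0.1,"dx": 0,"dy": 0,"dz": 0,"yaw": 0},{"jaw": 0.1,"dx": 0,"dy": 0,"dz": 0,"yaw": 0},{"jaw": 0.1,"dx": 0,"dy": 0,"dz": 0,"yaw": 0},{"jaw": 0.1,"dx": -0.01,"dy": 0,"dz": 0,"yaw": 0},{"jaw": 0.1,"dx": -0.015,"dy": 0,"dz": 0,"yaw": 0}])

```text
clock: 5.55
tool_pos: [0.5845, 0.0221, 0.0356]
eef_rot: [0.024, 1.0, 0.002, 0.01]
contact_force: [0.4, -0.0, 0.4]
opening: 0.901
```

```bash
python3 -c "
from h import *
to(*(H[3]-.060*X),.034,87.2,2)
"
```

```text
at [0.5845 0.0221 0.0356] psi 87.23 tilt 1.13 t 5.55 F [ 0.4 -0.   0.4] op 0.901 q7 0.99
dist [ 0.0166 -0.0015 -0.0016] 0.0167 turn -0.03 perrow mm 8.4 deg -0.01
dx -0.0083 dy -0.0003 dz 0.0010 yaw 0.0002
dx -0.0083 dy -0.0003 dz 0.0010 yaw 0.0002
```

>>> play_rows(targets=[{"jaw": 0.1,"dx": -0.012,"dy": 0,"dz": 0.001,"yaw": 0},{"jaw": 0.1,"dx": -0.003,"dy": 0,"dz": 0,"yaw": 0},{"jaw": 1,"dx": 0,"dy": 0,"dz": 0,"yaw": 0},{"jaw": 1,"dx": 0,"dy": 0,"dz": 0,"yaw": 0},{"jaw": 1,"dx": 0,"dy": 0,"dz": 0,"yaw": 0}], squeeze=40)

```text
clock: 6.05
tool_pos: [0.6017, 0.0208, 0.0348]
eef_rot: [0.025, 1.0, 0.002, 0.011]
contact_force: [0.5, -0.2, -0.1]
opening: 0.673
```

>>> play_rows(targets=[{"jaw": 1,"dx": 0,"dy": 0,"dz": 0,"yaw": 0},{"jaw": 1,"dx": 0,"dy": 0,"dz": 0,"yaw": 0},{"jaw": 1,"dx": 0,"dy": 0,"dz": 0,"yaw": 0},{"jaw": 1,"dx": 0,"dy": 0,"dz": -0.003,"yaw": 0},{"jaw": 1,"dx": 0.01,"dy": 0,"dz": -0.004,"yaw": 0}])

```text
clock: 6.55
tool_pos: [0.5909, 0.0213, 0.0413]
eef_rot: [0.025, 1.0, 0.002, 0.01]
contact_force: [-0.8, -0.4, -1.2]
opening: 0.672
```

```bash
python3 -c "
from h import *
to(.485,.05,.065,90,5)
"
```

```text
at [0.5909 0.0213 0.0413] psi 87.13 tilt 1.21 t 6.55 F [-0.8 -0.4 -1.2] op 0.672 q7 1.0
dist [-0.1059  0.0287  0.0237] 0.1123 turn 2.87 perrow mm 22.5 deg 0.57
dx 0.0213 dy 0.0047 dz -0.0052 yaw -0.0100
dx 0.0213 dy 0.0049 dz -0.0052 yaw -0.0100
dx 0.0212 dy 0.0051 dz -0.0052 yaw -0.0100
dx 0.0212 dy 0.0053 dz -0.0052 yaw -0.0100
dx 0.0211 dy 0.0055 dz -0.0052 yaw -0.0100
```

>>> play_rows(targets=[{"jaw": 1,"dx": 0.021,"dy": 0.004,"dz": -0.003,"yaw": -0.01},{"jaw": 1,"dx": 0.021,"dy": 0.004,"dz": -0.003,"yaw": -0.01},{"jaw": 1,"dx": 0.021,"dy": 0.004,"dz": -0.003,"yaw": -0.01},{"jaw": 1,"dx": 0.019,"dy": 0.005,"dz": -0.003,"yaw": -0.01},{"jaw": 1,"dx": 0.016,"dy": 0.01,"dz": -0.003,"yaw": -0.01}])

```text
clock: 7.05
tool_pos: [0.49, 0.0501, 0.0553]
eef_rot: [0.001, 1.0, 0.001, 0.01]
contact_force: [-0.1, -0.2, -1.9]
opening: 0.674
```

```bash
python3 -c "
from h import *
to(.485,.3,.055,90,6)
for n,(x0,y0,x1,y1) in dict(top=(175,160,240,230),scene=(365,280,470,375)).items():
    s=snap(n); im=cv2.cvtColor(s['frame'],cv2.COLOR_RGB2BGR); cv2.imwrite('pics/tr_%s.png'%n,cv2.resize(im[y0:y1,x0:x1],None,fx=6,fy=6,interpolation=cv2.INTER_CUBIC))
"
```

```text
at [0.49   0.0501 0.0553] psi 89.84 tilt 1.19 t 7.05 F [-0.1 -0.2 -1.9] op 0.674 q7 0.9
dist [-0.005   0.2499 -0.0003] 0.25 turn 0.16 perrow mm 41.7 deg 0.03
dx 0.0010 dy 0.0417 dz 0.0001 yaw -0.0005
dx 0.0009 dy 0.0417 dz 0.0001 yaw -0.0005
dx 0.0009 dy 0.0417 dz 0.0001 yaw -0.0005
dx 0.0009 dy 0.0417 dz 0.0001 yaw -0.0005
dx 0.0009 dy 0.0417 dz 0.0001 yaw -0.0005
dx 0.0009 dy 0.0417 dz 0.0001 yaw -0.0005
```

View pics/tr_top.png

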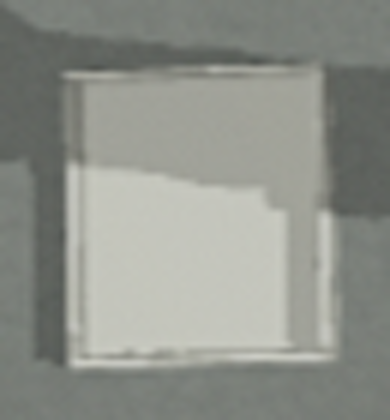

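View pics/tr_scene.png

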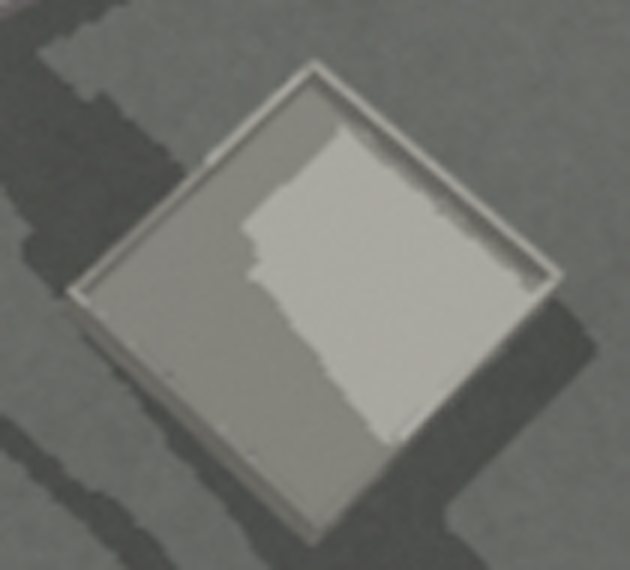

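```bash
python3 -c "
from h import *
T=snap('top');S=snap('scene')
for s,o,pts in((S,(365,280),((315,62),(70,292),(315,540),(562,275))),(T,(175,160),((65,73),(322,66),(336,357),(70,366)))):
    W=np.array([plane(s,(u+.5)/6-.5+o[0],(v+.5)/6-.5+o[1],.022)[:2] for u,v in pts]); print(W.round(4),W.mean(0).round(4))
"
```

```text
[[0.4055 0.3158]
 [0.564  0.319 ]
 [0.5657 0.4588]
 [0.4028 0.4529]] [0.4845 0.3866]
[[0.5611 0.4576]
 [0.5625 0.3179]
 [0.4055 0.3107]
 [0.4028 0.4543]] [0.483  0.3851]
```

>>> play_rows(targets=[{"jaw": 1,"dx": 0,"dy": 0.042,"dz": 0,"yaw": 0},{"jaw": 1,"dx": 0.001,"dy": 0.042,"dz": 0,"yaw": 0},{"jaw": 1,"dx": 0.001,"dy": 0.042,"dz": 0,"yaw": 0},{"jaw": 1,"dx": 0.001,"dy": 0.042,"dz": 0,"yaw": 0},{"jaw": 1,"dx": 0.001,"dy": 0.042,"dz": 0,"yaw": 0}])

```text
clock: 7.75
tool_pos: [0.4991, 0.255, 0.0542]
eef_rot: [0.013, 1.0, -0.002, 0.014]
contact_force: [1.5, 0.4, -1.3]
opening: 0.674
```

```bash
python3 -c "
from h import *
to(.485,.388,.055,90,3)"
```

```text
at [0.4991 0.255  0.0542] psi 88.49 tilt 1.62 t 7.75 F [ 1.5  0.4 -1.3] op 0.674 q7 0.68
dist [-0.0141  0.133   0.0008] 0.1337 turn 1.51 perrow mm 44.6 deg 0.5
dx 0.0059 dy 0.0442 dz -0.0006 yaw -0.0088
dx 0.0055 dy 0.0442 dz -0.0006 yaw -0.0088
dx 0.0051 dy 0.0443 dz -0.0006 yaw -0.0088
```

>>> play_rows(targets=[{"jaw": 1,"dx": 0.005,"dy": 0.036,"dz": 0,"yaw": -0.01},{"jaw": 1,"dx": 0.005,"dy": 0.036,"dz": 0,"yaw": -0.01},{"jaw": 1,"dx": 0.005,"dy": 0.036,"dz": 0,"yaw": -0.01},{"jaw": 1,"dx": 0.004,"dy": 0.014,"dz": 0,"yaw": -0.01},{"jaw": 1,"dx": 0,"dy": 0,"dz": 0,"yaw": 0}])

```text
clock: 8.25
tool_pos: [0.4861, 0.3906, 0.0532]
eef_rot: [-0.008, 1.0, 0.003, 0.017]
contact_force: [-0.6, -0.2, -1.6]
opening: 0.675
```

```bash
python3 -c "
from h import *
to(.484,.386,.012,90,5)"
```

```text
at [0.4861 0.3906 0.0532] psi 90.95 tilt 1.94 t 8.25 F [-0.6 -0.2 -1.6] op 0.675 q7 0.59
dist [-0.0021 -0.0046 -0.0412] 0.0416 turn -0.95 perrow mm 8.3 deg -0.19
dx 0.0007 dy -0.0010 dz 0.0082 yaw 0.0033
dx 0.0007 dy -0.0010 dz 0.0082 yaw 0.0033
dx 0.0007 dy -0.0010 dz 0.0082 yaw 0.0033
dx 0.0007 dy -0.0010 dz 0.0082 yaw 0.0033
dx 0.0007 dy -0.0010 dz 0.0082 yaw 0.0033
```

>>> play_rows(targets=[{"jaw": 1,"dx": 0.001,"dy": -0.003,"dz": 0.01,"yaw": 0.008},{"jaw": 1,"dx": 0.001,"dy": -0.002,"dz": 0.01,"yaw": 0.005},{"jaw": 1,"dx": 0,"dy": 0,"dz": 0.01,"yaw": 0},{"jaw": 1,"dx": 0,"dy": 0,"dz": 0.007,"yaw": 0},{"jaw": 1,"dx": 0,"dy": 0,"dz": 0,"yaw": 0}])

```text
clock: 8.75
tool_pos: [0.4887, 0.3744, 0.0115]
eef_rot: [0.004, 1.0, -0.002, 0.016]
contact_force: [-0.2, -0.3, -2.3]
opening: 0.676
```

```bash
python3 -c "
from h import *
to(.484,.386,.010,90,5)"
```

```text
at [0.4887 0.3744 0.0115] psi 89.53 tilt 1.87 t 8.75 F [-0.2 -0.3 -2.3] op 0.676 q7 0.58
dist [-0.0047  0.0116 -0.0015] 0.0126 turn 0.47 perrow mm 2.5 deg 0.09
dx 0.0010 dy 0.0023 dz 0.0003 yaw -0.0016
dx 0.0010 dy 0.0023 dz 0.0003 yaw -0.0016
dx 0.0010 dy 0.0023 dz 0.0003 yaw -0.0016
dx 0.0010 dy 0.0023 dz 0.0003 yaw -0.0016
dx 0.0010 dy 0.0023 dz 0.0003 yaw -0.0016
```

>>> play_rows(targets=[{"jaw": 1,"dx": 0.003,"dy": 0.008,"dz": 0,"yaw": 0},{"jaw": 1,"dx": 0,"dy": 0,"dz": 0,"yaw": 0},{"jaw": 1,"dx": 0,"dy": 0,"dz": 0,"yaw": 0},{"jaw": 1,"dx": 0,"dy": 0,"dz": 0,"yaw": 0},{"jaw": 1,"dx": 0,"dy": 0,"dz": 0.001,"yaw": 0}])

```text
clock: 9.25
tool_pos: [0.4861, 0.3835, 0.011]
eef_rot: [0.004, 1.0, -0.002, 0.017]
contact_force: [0.2, -0.3, -0.8]
opening: 0.673
```

```bash
python3 -c "
from h import *
to(.484,.386,.010,90,5)"
```

```text
at [0.4861 0.3835 0.011 ] psi 89.52 tilt 1.92 t 9.25 F [ 0.2 -0.3 -0.8] op 0.673 q7 0.57
dist [-0.0021  0.0025 -0.001 ] 0.0034 turn 0.48 perrow mm 0.7 deg 0.1
dx 0.0004 dy 0.0005 dz 0.0002 yaw -0.0017
dx 0.0004 dy 0.0005 dz 0.0002 yaw -0.0017
dx 0.0004 dy 0.0005 dz 0.0002 yaw -0.0017
dx 0.0004 dy 0.0005 dz 0.0002 yaw -0.0017
dx 0.0004 dy 0.0005 dz 0.0002 yaw -0.0017
```

>>> play_rows(targets=[{"jaw": 1,"dx": 0,"dy": 0.002,"dz": 0.001,"yaw": 0},{"jaw": 0.14,"dx": 0,"dy": 0,"dz": 0,"yaw": 0},{"jaw": 0.14,"dx": 0,"dy": 0,"dz": 0,"yaw": 0},{"jaw": 0.14,"dx": 0,"dy": 0,"dz": 0,"yaw": 0},{"jaw": 0.14,"dx": 0,"dy": 0,"dz": -0.01,"yaw": 0}])

```text
clock: 9.75
tool_pos: [0.4859, 0.3857, 0.0202]
eef_rot: [0.004, 1.0, -0.002, 0.017]
contact_force: [-0.6, -0.8, 0.0]
opening: 0.861
```

>>> play_rows(targets=[{"jaw": 0.14,"dx": 0,"dy": 0,"dz": -0.02,"yaw": 0},{"jaw": 0.14,"dx": 0,"dy": 0,"dz": -0.02,"yaw": 0},{"jaw": 0.14,"dx": 0,"dy": 0,"dz": -0.03,"yaw": 0},{"jaw": 0.14,"dx": 0,"dy": 0,"dz": -0.03,"yaw": 0},{"jaw": 0,"dx": 0,"dy": 0,"dz": 0,"yaw": 0}])

```text
clock: 10.25
tool_pos: [0.4831, 0.3864, 0.1277]
eef_rot: [0.004, 1.0, -0.001, 0.018]
contact_force: [0.5, -0.0, -0.1]
opening: 0.926
```

```bash
python3 -c "
from h import *
to(.46,.175,.13,78,5)
for n in ('top','scene'):
    s=snap(n,n+'2.png'); print(n,[np.round(o,3) for o in rects(s)])
"
```

```text
at [0.4831 0.3864 0.1277] psi 89.51 tilt 2.05 t 10.25 F [ 0.5 -0.  -0.1] op 0.926 q7 0.6
dist [-0.0231 -0.2114  0.0023] 0.2126 turn -11.51 perrow mm 42.5 deg -2.3
dx 0.0042 dy -0.0423 dz -0.0006 yaw 0.0402
dx 0.0025 dy -0.0424 dz -0.0006 yaw 0.0402
dx 0.0008 dy -0.0425 dz -0.0006 yaw 0.0402
dx -0.0009 dy -0.0425 dz -0.0006 yaw 0.0402
dx -0.0026 dy -0.0424 dz -0.0006 yaw 0.0402
top [array([ 4.62000e-01,  1.75000e-01,  1.09627e+02,  6.24270e+01,
       -1.26710e+01,  6.02500e+02]), array([4.40000e-01, 1.10000e-02, 1.09399e+02, 6.17700e+01, 2.57400e+00,
       6.02000e+02]), array([ 4.4700e-01, -1.6200e-01,  1.0955e+02,  6.1014e+01, -1.3480e+00,
        6.0350e+02])]
scene [array([ 4.62000e-01,  1.75000e-01,  1.07305e+02,  5.71220e+01,
       -1.25270e+01,  6.62000e+02]), array([4.40000e-01, 1.00000e-02, 1.07493e+02, 5.77480e+01, 2.76600e+00,
       5.57500e+02]), array([ 4.48000e-01, -1.62000e-01,  1.05401e+02,  5.78210e+01,
       -3.23000e+00,  4.73500e+02])]
```

View pics/scene2.png

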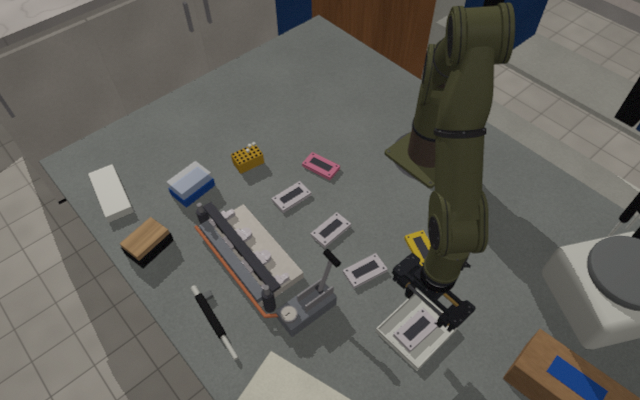

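View pics/top2.png

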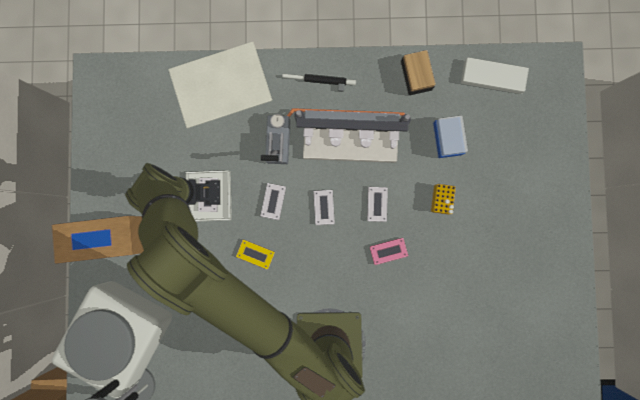

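>>> play_rows(targets=[{"jaw": 0,"dx": 0.004,"dy": -0.038,"dz": 0,"yaw": 0.04},{"jaw": 0,"dx": 0.003,"dy": -0.038,"dz": 0,"yaw": 0.04},{"jaw": 0,"dx": 0.001,"dy": -0.038,"dz": 0,"yaw": 0.04},{"jaw": 0,"dx": 0,"dy": -0.038,"dz": 0,"yaw": 0.04},{"jaw": 0,"dx": -0.002,"dy": -0.03,"dz": 0,"yaw": 0.03}])

```text
clock: 10.85
tool_pos: [0.4556, 0.2024, 0.1196]
eef_rot: [0.098, 0.995, -0.001, 0.013]
contact_force: [1.3, 0.5, -0.7]
opening: 1.001
```

```bash
python3 -c "
from h import *
to(.462,.175,.03,77.5,5)
"
```

```text
at [0.4556 0.2024 0.1196] psi 78.71 tilt 1.48 t 10.85 F [ 1.3  0.5 -0.7] op 1.001 q7 0.62
dist [ 0.0064 -0.0274 -0.0896] 0.0939 turn -1.21 perrow mm 18.8 deg -0.24
dx -0.0019 dy -0.0051 dz 0.0180 yaw 0.0042
dx -0.0019 dy -0.0051 dz 0.0180 yaw 0.0042
dx -0.0019 dy -0.0051 dz 0.0180 yaw 0.0042
dx -0.0019 dy -0.0051 dz 0.0180 yaw 0.0042
dx -0.0020 dy -0.0051 dz 0.0180 yaw 0.0042
```

>>> play_rows(targets=[{"jaw": 0,"dx": -0.004,"dy": -0.012,"dz": 0.015,"yaw": 0.006},{"jaw": 0,"dx": -0.003,"dy": -0.007,"dz": 0.02,"yaw": 0.004},{"jaw": 0,"dx": 0,"dy": 0,"dz": 0.02,"yaw": 0},{"jaw": 0,"dx": 0,"dy": 0,"dz": 0.02,"yaw": 0},{"jaw": 0,"dx": 0,"dy": 0,"dz": 0,"yaw": 0}])

```text
clock: 11.35
tool_pos: [0.4563, 0.1708, 0.0389]
eef_rot: [0.109, 0.994, -0.006, 0.008]
contact_force: [-1.0, -0.8, 0.7]
opening: 0.998
```

```bash
python3 -c "
from h import *
to(.462,.175,.004,77.5,5)
"
```

```text
at [0.4563 0.1708 0.0389] psi 77.51 tilt 1.21 t 11.35 F [-1.  -0.8  0.7] op 0.998 q7 0.61
dist [ 0.0057  0.0042 -0.0349] 0.0357 turn -0.01 perrow mm 7.1 deg -0.0
dx -0.0008 dy 0.0011 dz 0.0070 yaw 0.0000
dx -0.0008 dy 0.0011 dz 0.0070 yaw 0.0000
dx -0.0008 dy 0.0011 dz 0.0070 yaw 0.0000
dx -0.0008 dy 0.0011 dz 0.0070 yaw 0.0000
dx -0.0008 dy 0.0011 dz 0.0070 yaw 0.0000
```

>>> play_rows(targets=[{"jaw": 0,"dx": -0.004,"dy": 0.004,"dz": 0.01,"yaw": 0},{"jaw": 0,"dx": -0.001,"dy": 0.001,"dz": 0.01,"yaw": 0},{"jaw": 0,"dx": 0,"dy": 0,"dz": 0.008,"yaw": 0},{"jaw": 0,"dx": 0,"dy": 0,"dz": 0.003,"yaw": 0},{"jaw": 0,"dx": 0,"dy": 0,"dz": 0,"yaw": 0}])

```text
clock: 11.85
tool_pos: [0.4632, 0.1752, 0.0059]
eef_rot: [0.108, 0.994, -0.006, 0.008]
contact_force: [-0.9, 0.8, 0.3]
opening: 1.001
```

```bash
python3 -c "
from h import *
to(.462,.175,.004,77.5,2)
"
```

```text
at [0.4632 0.1752 0.0059] psi 77.56 tilt 1.19 t 11.85 F [-0.9  0.8  0.3] op 1.001 q7 0.61
dist [-0.0012 -0.0002 -0.0019] 0.0022 turn -0.06 perrow mm 1.1 deg -0.03
dx 0.0006 dy -0.0002 dz 0.0009 yaw 0.0005
dx 0.0006 dy -0.0002 dz 0.0009 yaw 0.0005
```

>>> play_rows(targets=[{"jaw": 0,"dx": 0.001,"dy": 0,"dz": 0.002,"yaw": 0},{"jaw": 1,"dx": 0,"dy": 0,"dz": 0,"yaw": 0},{"jaw": 1,"dx": 0,"dy": 0,"dz": 0,"yaw": 0},{"jaw": 1,"dx": 0,"dy": 0,"dz": 0,"yaw": 0},{"jaw": 1,"dx": 0,"dy": 0,"dz": 0,"yaw": 0}])

```text
clock: 12.35
tool_pos: [0.4625, 0.1755, 0.0049]
eef_rot: [0.108, 0.994, -0.006, 0.009]
contact_force: [0.6, 0.2, -1.2]
opening: 0.677
```

>>> play_rows(targets=[{"jaw": 1,"dx": 0,"dy": 0,"dz": 0,"yaw": 0},{"jaw": 1,"dx": 0,"dy": 0,"dz": 0,"yaw": 0},{"jaw": 1,"dx": 0,"dy": 0,"dz": -0.012,"yaw": 0},{"jaw": 1,"dx": 0,"dy": 0,"dz": -0.02,"yaw": 0},{"jaw": 1,"dx": 0,"dy": 0,"dz": -0.02,"yaw": 0}])

```text
clock: 12.85
tool_pos: [0.4599, 0.1754, 0.0573]
eef_rot: [0.108, 0.994, -0.007, 0.007]
contact_force: [0.1, -0.4, -1.0]
opening: 0.676
```

```bash
python3 -c "
from h import *
print(H[3]-.075*X)
to(*(H[3]-.105*X),.055,87.2,5)
"
```

```text
[0.58609   0.0213125]
at [0.4599 0.1754 0.0573] psi 77.59 tilt 1.15 t 12.85 F [ 0.1 -0.4 -1. ] op 0.676 q7 0.61
dist [ 0.0962 -0.1526 -0.0023] 0.1805 turn 9.61 perrow mm 36.1 deg 1.92
dx -0.0253 dy -0.0257 dz 0.0012 yaw -0.0336
dx -0.0245 dy -0.0265 dz 0.0012 yaw -0.0336
dx -0.0236 dy -0.0273 dz 0.0012 yaw -0.0336
dx -0.0226 dy -0.0281 dz 0.0012 yaw -0.0336
dx -0.0217 dy -0.0288 dz 0.0012 yaw -0.0336
```

>>> play_rows(targets=[{"jaw": 1,"dx": -0.012,"dy": -0.028,"dz": 0,"yaw": -0.034},{"jaw": 1,"dx": -0.012,"dy": -0.028,"dz": 0,"yaw": -0.034},{"jaw": 1,"dx": -0.012,"dy": -0.028,"dz": 0,"yaw": -0.034},{"jaw": 1,"dx": -0.012,"dy": -0.028,"dz": 0,"yaw": -0.034},{"jaw": 1,"dx": -0.012,"dy": -0.022,"dz": 0,"yaw": -0.034}])

```text
clock: 13.35
tool_pos: [0.5016, 0.036, 0.0664]
eef_rot: [0.015, 1.0, -0.005, 0.01]
contact_force: [-0.3, -0.7, -1.5]
opening: 0.679
```

```bash
python3 -c "
from h import *
to(*(H[3]-.105*X),.050,87.2,4)
"
```

```text
at [0.5016 0.036  0.0664] psi 88.31 tilt 1.25 t 13.35 F [-0.3 -0.7 -1.5] op 0.679 q7 0.91
dist [ 0.0545 -0.0132 -0.0164] 0.0585 turn -1.11 perrow mm 14.6 deg -0.28
dx -0.0136 dy -0.0029 dz 0.0044 yaw 0.0049
dx -0.0137 dy -0.0028 dz 0.0044 yaw 0.0049
dx -0.0137 dy -0.0027 dz 0.0044 yaw 0.0049
dx -0.0137 dy -0.0027 dz 0.0044 yaw 0.0049
```

>>> play_rows(targets=[{"jaw": 1,"dx": -0.013,"dy": -0.001,"dz": 0.004,"yaw": 0.006},{"jaw": 1,"dx": -0.013,"dy": -0.001,"dz": 0.005,"yaw": 0.005},{"jaw": 1,"dx": -0.013,"dy": -0.001,"dz": 0.005,"yaw": 0.004},{"jaw": 1,"dx": -0.008,"dy": 0,"dz": 0.003,"yaw": 0.002},{"jaw": 1,"dx": 0,"dy": 0,"dz": 0,"yaw": 0}])

```text
clock: 13.85
tool_pos: [0.551, 0.0219, 0.0539]
eef_rot: [0.029, 1.0, -0.008, 0.011]
contact_force: [-0.4, 1.1, -1.6]
opening: 0.68
```

```bash
python3 -c "
from h import *
to(*(H[3]-.105*X),.040,87.2,3)
for n,o,k in(('top',(270,100,420,200),5),('scene',(190,190,350,320),5)):
    s=snap(n);im=cv2.cvtColor(s['frame'],cv2.COLOR_RGB2BGR); cv2.imwrite('pics/st3_%s.png'%n,cv2.resize(im[o[1]:o[3],o[0]:o[2]],None,fx=k,fy=k,interpolation=cv2.INTER_CUBIC))
"
```

```text
at [0.551  0.0219 0.0539] psi 86.71 tilt 1.54 t 13.85 F [-0.4  1.1 -1.6] op 0.68 q7 0.94
dist [ 0.0051  0.0009 -0.0139] 0.0148 turn 0.49 perrow mm 4.9 deg 0.16
dx -0.0016 dy 0.0005 dz 0.0047 yaw -0.0029
dx -0.0016 dy 0.0005 dz 0.0047 yaw -0.0029
dx -0.0016 dy 0.0004 dz 0.0047 yaw -0.0029
```

View pics/st3_scene.png

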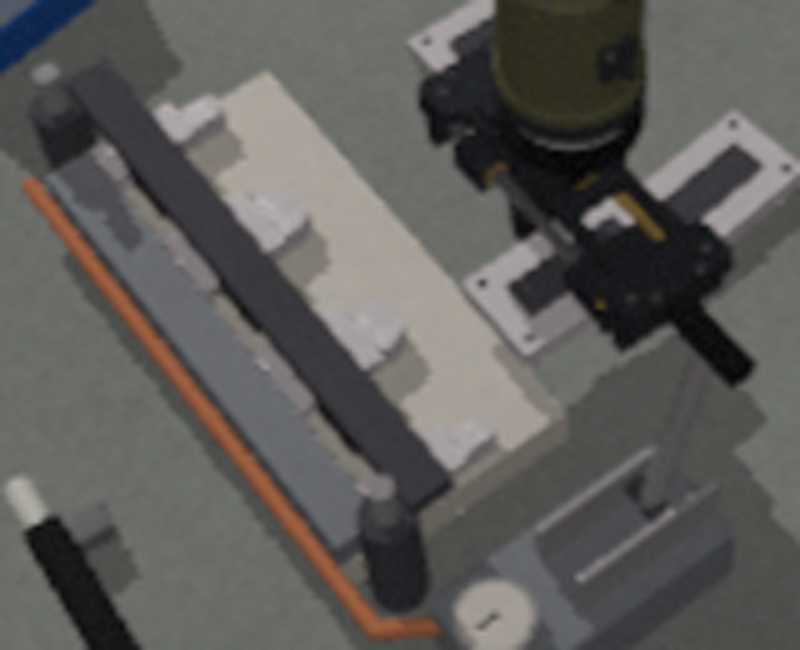

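```bash
python3 -c "
from h import *
S=snap('scene')
st,p,a,M=pose()
for U,V in((467,281),(530,355)):
    w=plane(S,(U+.5)/5-.5+190,(V+.5)/5-.5+190,p[2]+.011)[:2]; print(w, (w-H[3])@X,(w-H[3])@Y)
"
```

```text
[ 0.59978067 -0.00930755] -0.059813938556904804 -0.02990561301946299
[0.60409055 0.04981848] -0.05843597523341505 0.0293628012280251
```

View pics/st3_top.png

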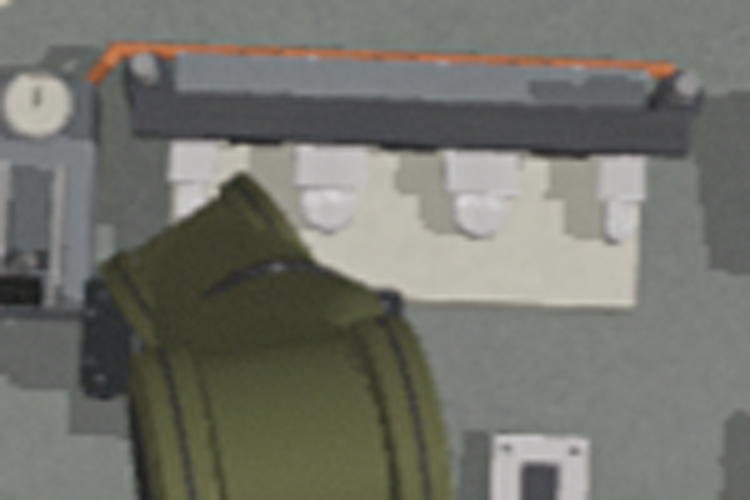

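>>> play_rows(targets=[{"jaw": 1,"dx": -0.004,"dy": 0.0005,"dz": 0.006,"yaw": -0.004},{"jaw": 1,"dx": -0.008,"dy": 0,"dz": 0.005,"yaw": -0.003},{"jaw": 1,"dx": -0.008,"dy": 0,"dz": 0,"yaw": 0},{"jaw": 1,"dx": -0.006,"dy": 0,"dz": 0,"yaw": 0},{"jaw": 1,"dx": 0,"dy": 0,"dz": 0,"yaw": 0}])

```text
clock: 14.5
tool_pos: [0.5764, 0.0224, 0.0425]
eef_rot: [0.023, 1.0, -0.008, 0.009]
contact_force: [-0.2, -0.4, -1.5]
opening: 0.676
```

```bash
python3 -c "
from h import *
to(*(H[3]-.060*X),.036,87.2,4)
"
```

```text
at [0.5764 0.0224 0.0425] psi 87.35 tilt 1.4 t 14.5 F [-0.2 -0.4 -1.5] op 0.676 q7 0.97
dist [ 0.0247 -0.0018 -0.0065] 0.0256 turn -0.15 perrow mm 6.4 deg -0.04
dx -0.0061 dy -0.0001 dz 0.0017 yaw 0.0007
dx -0.0061 dy -0.0001 dz 0.0017 yaw 0.0007
dx -0.0061 dy -0.0001 dz 0.0017 yaw 0.0007
dx -0.0061 dy -0.0001 dz 0.0017 yaw 0.0007
```

>>> play_rows(targets=[{"jaw": 1,"dx": -0.006,"dy": 0,"dz": 0.002,"yaw": 0.001},{"jaw": 1,"dx": -0.008,"dy": 0,"dz": 0.002,"yaw": 0.001},{"jaw": 1,"dx": -0.007,"dy": 0,"dz": 0.001,"yaw": 0},{"jaw": 1,"dx": -0.002,"dy": 0,"dz": 0.001,"yaw": 0},{"jaw": 1,"dx": 0,"dy": 0,"dz": 0,"yaw": 0}])

```text
clock: 15.0
tool_pos: [0.6017, 0.0208, 0.0364]
eef_rot: [0.024, 1.0, -0.008, 0.009]
contact_force: [-0.6, 0.4, -1.0]
opening: 0.68
```

```bash
python3 -c "
from h import *
to(*(H[3]-.058*X),.036,87.2,2)
"
```

```text
at [0.6017 0.0208 0.0364] psi 87.2 tilt 1.4 t 15.0 F [-0.6  0.4 -1. ] op 0.68 q7 0.99
dist [ 0.0014 -0.0003 -0.0004] 0.0015 turn 0.0 perrow mm 0.7 deg 0.0
dx -0.0007 dy -0.0001 dz 0.0002 yaw -0.0000
dx -0.0007 dy -0.0001 dz 0.0002 yaw -0.0000
```

>>> play_rows(targets=[{"jaw": 1,"dx": 0,"dy": 0,"dz": 0.001,"yaw": 0},{"jaw": 0.15,"dx": 0,"dy": 0,"dz": 0,"yaw": 0},{"jaw": 0.15,"dx": 0,"dy": 0,"dz": 0,"yaw": 0},{"jaw": 0.15,"dx": 0,"dy": 0,"dz": 0,"yaw": 0},{"jaw": 0.15,"dx": 0,"dy": 0,"dz": 0,"yaw": 0}])

```text
clock: 15.5
tool_pos: [0.6013, 0.0209, 0.036]
eef_rot: [0.024, 1.0, -0.008, 0.009]
contact_force: [0.3, 0.8, 0.4]
opening: 0.849
```

>>> play_rows(targets=[{"jaw": 0.15,"dx": 0.01,"dy": 0,"dz": 0,"yaw": 0},{"jaw": 0.15,"dx": 0.012,"dy": 0,"dz": 0,"yaw": 0},{"jaw": 0.15,"dx": 0.012,"dy": 0,"dz": 0,"yaw": 0},{"jaw": 0.15,"dx": 0.004,"dy": 0,"dz": 0,"yaw": 0},{"jaw": 0.15,"dx": 0,"dy": 0,"dz": 0,"yaw": 0}])

```text
clock: 16.0
tool_pos: [0.5633, 0.0231, 0.036]
eef_rot: [0.024, 1.0, -0.008, 0.01]
contact_force: [-0.0, -0.6, 0.7]
opening: 0.85
```

```bash
python3 -c "
from h import *
to(*(H[3]-.101*X),.0355,87.2,2)
"
```

```text
at [0.5633 0.0231 0.036 ] psi 87.21 tilt 1.5 t 16.0 F [-0.  -0.6  0.7] op 0.85 q7 0.95
dist [-0.0032 -0.0005 -0.0005] 0.0033 turn -0.01 perrow mm 1.6 deg -0.01
dx 0.0016 dy -0.0003 dz 0.0002 yaw 0.0001
dx 0.0016 dy -0.0003 dz 0.0002 yaw 0.0001
```

>>> play_rows(targets=[{"jaw": 0.15,"dx": 0.004,"dy": 0,"dz": 0,"yaw": 0},{"jaw": 0.15,"dx": 0.001,"dy": 0,"dz": 0,"yaw": 0},{"jaw": 1,"dx": 0,"dy": 0,"dz": 0,"yaw": 0},{"jaw": 1,"dx": 0,"dy": 0,"dz": 0,"yaw": 0},{"jaw": 1,"dx": 0,"dy": 0,"dz": 0,"yaw": 0}], squeeze=15)

```text
clock: 16.5
tool_pos: [0.5601, 0.0233, 0.0361]
eef_rot: [0.024, 1.0, -0.008, 0.012]
contact_force: [-0.8, 1.1, 0.5]
opening: 0.681
```

>>> play_rows(targets=[{"jaw": 1,"dx": 0,"dy": 0,"dz": 0,"yaw": 0},{"jaw": 1,"dx": -0.006,"dy": 0,"dz": 0,"yaw": 0},{"jaw": 1,"dx": -0.008,"dy": 0,"dz": 0,"yaw": 0},{"jaw": 1,"dx": -0.008,"dy": 0,"dz": 0,"yaw": 0},{"jaw": 1,"dx": -0.006,"dy": 0,"dz": 0,"yaw": 0}])

```text
clock: 17.0
tool_pos: [0.5894, 0.0218, 0.0365]
eef_rot: [0.024, 1.0, -0.008, 0.011]
contact_force: [0.1, 0.0, -1.3]
opening: 0.678
```

```bash
python3 -c "
from h import *
to(*(H[3]-.043*X),.0355,87.2,4)
"
```

```text
at [0.5894 0.0218 0.0365] psi 87.2 tilt 1.53 t 17.0 F [ 0.1  0.  -1.3] op 0.678 q7 0.98
dist [ 0.0287 -0.002  -0.001 ] 0.0288 turn 0.0 perrow mm 7.2 deg 0.0
dx -0.0072 dy -0.0002 dz 0.0004 yaw -0.0000
dx -0.0072 dy -0.0002 dz 0.0004 yaw -0.0000
dx -0.0072 dy -0.0002 dz 0.0004 yaw -0.0000
dx -0.0072 dy -0.0002 dz 0.0004 yaw -0.0000
```

>>> play_rows(targets=[{"jaw": 1,"dx": -0.006,"dy": 0,"dz": 0.0005,"yaw": 0},{"jaw": 1,"dx": -0.007,"dy": 0,"dz": 0.0005,"yaw": 0},{"jaw": 1,"dx": -0.007,"dy": 0,"dz": 0,"yaw": 0},{"jaw": 1,"dx": -0.004,"dy": 0,"dz": 0,"yaw": 0},{"jaw": 1,"dx": 0,"dy": 0,"dz": 0,"yaw": 0}])

```text
clock: 17.5
tool_pos: [0.6158, 0.0204, 0.0364]
eef_rot: [0.025, 1.0, -0.008, 0.01]
contact_force: [0.7, -0.1, -1.3]
opening: 0.676
```

```bash
python3 -c "
from h import *
to(*(H[3]-.043*X),.0355,87.2,4)
"
```

```text
at [0.6158 0.0204 0.0364] psi 87.13 tilt 1.49 t 17.5 F [ 0.7 -0.1 -1.3] op 0.676 q7 1.01
dist [ 0.0022 -0.0006 -0.0009] 0.0025 turn 0.07 perrow mm 0.6 deg 0.02
dx -0.0006 dy -0.0001 dz 0.0002 yaw -0.0003
dx -0.0006 dy -0.0001 dz 0.0002 yaw -0.0003
dx -0.0006 dy -0.0001 dz 0.0002 yaw -0.0003
dx -0.0006 dy -0.0001 dz 0.0002 yaw -0.0003
```

Now push slowly until the end stop shows in the force.

>>> play_rows(targets=[{"jaw": 1,"dx": -0.002,"dy": 0,"dz": 0.001,"yaw": 0},{"jaw": 1,"dx": -0.002,"dy": 0,"dz": 0,"yaw": 0},{"jaw": 1,"dx": -0.002,"dy": 0,"dz": 0,"yaw": 0},{"jaw": 1,"dx": -0.002,"dy": 0,"dz": 0,"yaw": 0},{"jaw": 1,"dx": 0,"dy": 0,"dz": 0,"yaw": 0}])

```text
clock: 18.0
tool_pos: [0.6205, 0.0202, 0.0361]
eef_rot: [0.025, 1.0, -0.009, 0.007]
contact_force: [-1.0, -0.5, 2.2]
opening: 0.677
```

```bash
python3 -c "
from h import *
to(*(H[3]-.043*X),.0355,87.2,1)
"
```

```text
at [0.6205 0.0202 0.0361] psi 87.14 tilt 1.25 t 18.0 F [-1.  -0.5  2.2] op 0.677 q7 1.01
dist [-0.0024 -0.0004 -0.0006] 0.0025 turn 0.06 perrow mm 2.5 deg 0.06
dx 0.0024 dy -0.0006 dz 0.0005 yaw -0.0011
```

>>> play_rows(targets=[{"jaw": 1,"dx": -0.003,"dy": 0,"dz": 0,"yaw": 0},{"jaw": 1,"dx": -0.004,"dy": 0,"dz": 0,"yaw": 0},{"jaw": 1,"dx": -0.004,"dy": 0,"dz": 0,"yaw": 0},{"jaw": 1,"dx": -0.004,"dy": 0,"dz": 0,"yaw": 0},{"jaw": 1,"dx": -0.004,"dy": 0,"dz": 0,"yaw": 0}])

```text
clock: 18.5
tool_pos: [0.6208, 0.0201, 0.0357]
eef_rot: [0.025, 1.0, -0.011, -0.012]
contact_force: [-10.4, 0.0, 10.2]
opening: 0.681
```

```bash
python3 -c "
from h import *
to(*(H[3]-.043*X),.0355,87.2,1)
for n,o,k in(('top',(270,100,420,200),5),('scene',(190,190,350,320),5)):
    s=snap(n);im=cv2.cvtColor(s['frame'],cv2.COLOR_RGB2BGR); cv2.imwrite('pics/st4_%s.png'%n,cv2.resize(im[o[1]:o[3],o[0]:o[2]],None,fx=k,fy=k,interpolation=cv2.INTER_CUBIC))
"
```

```text
at [0.6208 0.0201 0.0357] psi 87.14 tilt 1.93 t 18.5 F [-10.4   0.   10.2] op 0.681 q7 1.04
dist [-0.0028 -0.0004 -0.0002] 0.0028 turn 0.06 perrow mm 2.8 deg 0.06
dx 0.0027 dy -0.0005 dz 0.0002 yaw -0.0010
```

View pics/st4_scene.png

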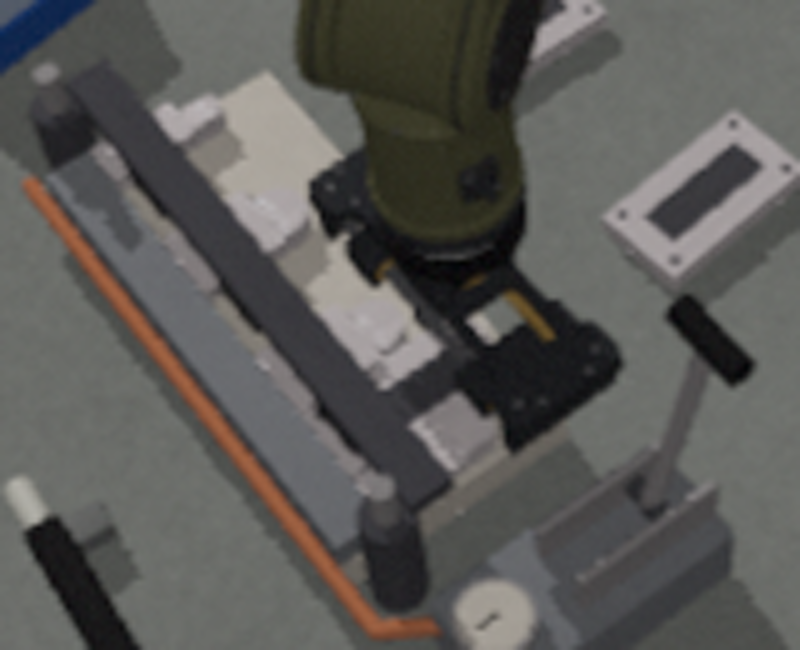

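>>> play_rows(targets=[{"jaw": 1,"dx": 0,"dy": 0,"dz": 0,"yaw": 0},{"jaw": 0.15,"dx": 0,"dy": 0,"dz": 0,"yaw": 0},{"jaw": 0.15,"dx": 0,"dy": 0,"dz": 0,"yaw": 0},{"jaw": 0.15,"dx": 0,"dy": 0,"dz": 0,"yaw": 0},{"jaw": 0.15,"dx": 0,"dy": 0,"dz": 0,"yaw": 0}])

```text
clock: 19.1
tool_pos: [0.6233, 0.0198, 0.0356]
eef_rot: [0.025, 1.0, -0.011, -0.01]
contact_force: [-0.2, -0.0, -0.2]
opening: 0.85
```

>>> play_rows(targets=[{"jaw": 0.15,"dx": 0,"dy": 0,"dz": -0.01,"yaw": 0},{"jaw": 0.15,"dx": 0,"dy": 0,"dz": -0.015,"yaw": 0},{"jaw": 0.15,"dx": 0.005,"dy": 0,"dz": -0.02,"yaw": 0},{"jaw": 0,"dx": 0.02,"dy": 0,"dz": -0.02,"yaw": 0},{"jaw": 0,"dx": 0.025,"dy": 0,"dz": -0.01,"yaw": 0}])

```text
clock: 19.6
tool_pos: [0.5777, 0.0241, 0.1167]
eef_rot: [0.026, 1.0, -0.011, -0.007]
contact_force: [0.1, 0.3, 0.5]
opening: 0.995
```

```bash
python3 -c "
from h import *
to(.44,.0107,.10,92.6,4)
for n,o,k in(('top',(270,100,420,200),5),('scene',(190,190,350,320),5)):
    s=snap(n);im=cv2.cvtColor(s['frame'],cv2.COLOR_RGB2BGR); cv2.imwrite('pics/st5_%s.png'%n,cv2.resize(im[o[1]:o[3],o[0]:o[2]],None,fx=k,fy=k,interpolation=cv2.INTER_CUBIC))
    print(n,[np.round(o,3) for o in rects(s)])
"
```

```text
at [0.5777 0.0241 0.1167] psi 87.0 tilt 1.48 t 19.6 F [0.1 0.3 0.5] op 0.995 q7 1.03
dist [-0.1377 -0.0134 -0.0167] 0.1394 turn 5.6 perrow mm 34.8 deg 1.4
dx 0.0341 dy -0.0050 dz 0.0048 yaw -0.0244
dx 0.0343 dy -0.0042 dz 0.0048 yaw -0.0244
dx 0.0343 dy -0.0034 dz 0.0048 yaw -0.0244
dx 0.0344 dy -0.0025 dz 0.0048 yaw -0.0244
top [array([ 4.47000e-01, -1.76000e-01,  1.09361e+02,  3.53300e+01,
       -9.41000e-01,  1.78000e+02])]
scene [array([4.40000e-01, 1.00000e-02, 1.06446e+02, 5.70390e+01, 2.77400e+00,
       1.80000e+02])]
```

View pics/st5_scene.png

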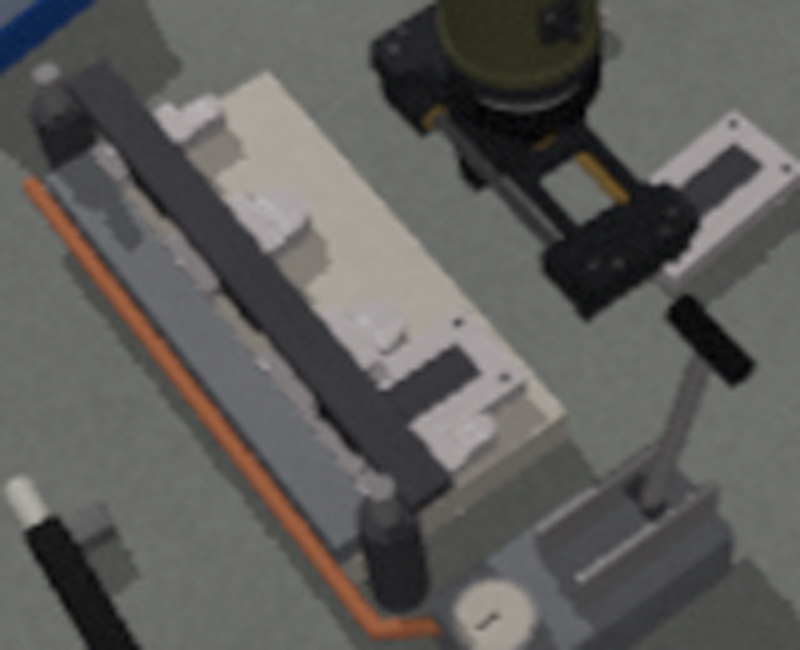

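>>> play_rows(targets=[{"jaw": 0,"dx": 0.03,"dy": -0.004,"dz": 0,"yaw": -0.024},{"jaw": 0,"dx": 0.033,"dy": -0.004,"dz": 0.005,"yaw": -0.024},{"jaw": 0,"dx": 0.033,"dy": -0.003,"dz": 0.005,"yaw": -0.024},{"jaw": 0,"dx": 0.025,"dy": -0.002,"dz": 0.005,"yaw": -0.024},{"jaw": 0,"dx": 0,"dy": 0,"dz": 0,"yaw": 0}])

```text
clock: 20.2
tool_pos: [0.4561, 0.0128, 0.1068]
eef_rot: [-0.024, 1.0, -0.01, -0.004]
contact_force: [0.7, -0.3, -0.2]
opening: 0.999
```

```bash
python3 -c "
from h import *
to(.44,.0105,.03,92.6,4)
"
```

```text
at [0.4561 0.0128 0.1068] psi 92.78 tilt 1.21 t 20.2 F [ 0.7 -0.3 -0.2] op 0.999 q7 0.96
dist [-0.0161 -0.0023 -0.0768] 0.0785 turn -0.18 perrow mm 19.6 deg -0.05
dx 0.0039 dy -0.0000 dz 0.0192 yaw 0.0008
dx 0.0039 dy -0.0000 dz 0.0192 yaw 0.0008
dx 0.0039 dy -0.0000 dz 0.0192 yaw 0.0008
dx 0.0039 dy -0.0000 dz 0.0192 yaw 0.0008
```

>>> play_rows(targets=[{"jaw": 0,"dx": 0.009,"dy": 0,"dz": 0.02,"yaw": 0},{"jaw": 0,"dx": 0.005,"dy": 0,"dz": 0.02,"yaw": 0},{"jaw": 0,"dx": 0,"dy": 0,"dz": 0.02,"yaw": 0},{"jaw": 0,"dx": 0,"dy": 0,"dz": 0.012,"yaw": 0},{"jaw": 0,"dx": 0,"dy": 0,"dz": 0,"yaw": 0}])

```text
clock: 20.7
tool_pos: [0.456, 0.0125, 0.0341]
eef_rot: [-0.024, 1.0, -0.009, 0.005]
contact_force: [-0.0, -1.4, -0.3]
opening: 1.0
```

```bash
python3 -c "
from h import *
to(.44,.0105,.005,92.6,4)
s=snap('scene','s6.png'); print([np.round(o,3) for o in rects(s)])
"
```

```text
at [0.456  0.0125 0.0341] psi 92.76 tilt 1.2 t 20.7 F [-0.  -1.4 -0.3] op 1.0 q7 0.82
dist [-0.016  -0.002  -0.0291] 0.0332 turn -0.16 perrow mm 8.3 deg -0.04
dx 0.0041 dy -0.0002 dz 0.0072 yaw 0.0007
dx 0.0041 dy -0.0002 dz 0.0072 yaw 0.0007
dx 0.0041 dy -0.0002 dz 0.0072 yaw 0.0007
dx 0.0041 dy -0.0002 dz 0.0072 yaw 0.0007
[array([ 4.48000e-01, -1.62000e-01,  1.05345e+02,  5.75930e+01,
       -2.90500e+00,  1.91000e+02])]
```

View pics/s6.png

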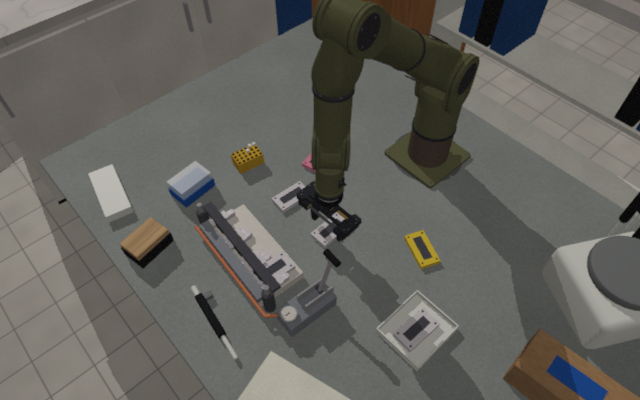

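>>> play_rows(targets=[{"jaw": 0,"dx": 0.009,"dy": 0,"dz": 0.006,"yaw": 0.001},{"jaw": 0,"dx": 0.009,"dy": 0,"dz": 0.008,"yaw": 0.001},{"jaw": 0,"dx": 0.003,"dy": 0,"dz": 0.008,"yaw": 0},{"jaw": 0,"dx": 0,"dy": 0,"dz": 0.003,"yaw": 0},{"jaw": 0,"dx": 0,"dy": 0,"dz": 0,"yaw": 0}])

```text
clock: 21.25
tool_pos: [0.4565, 0.0112, 0.0264]
eef_rot: [-0.023, 1.0, -0.01, 0.01]
contact_force: [0.5, -0.7, 0.1]
opening: 0.999
```

```bash
python3 -c "
from h import *
to(.44,.0105,.004,92.6,1)
"
```

```text
at [0.4565 0.0112 0.0264] psi 92.64 tilt 1.58 t 21.25 F [ 0.5 -0.7  0.1] op 0.999 q7 -0.0
dist [-0.0165 -0.0007 -0.0224] 0.0278 turn -0.04 perrow mm 27.8 deg -0.04
dx 0.0169 dy 0.0005 dz 0.0221 yaw 0.0006
```

```bash
python3 -c "
from h import *
st=r.get_state(); print(np.round(st['q'],3)); print(np.round(st['qd'],3))
"
```

```text
[-0.123  0.899 -0.029  2.222  1.48   0.045 -0.003]
[ 0.002 -0.018  0.002 -0.019 -0.062 -0.001  0.066]
```

>>> play_rows(targets=[{"jaw": 0,"dx": -0.004,"dy": 0,"dz": -0.01,"yaw": 0},{"jaw": 0,"dx": -0.008,"dy": 0,"dz": -0.01,"yaw": 0},{"jaw": 0,"dx": -0.008,"dy": 0,"dz": -0.01,"yaw": 0},{"jaw": 0,"dx": -0.008,"dy": 0,"dz": -0.01,"yaw": 0},{"jaw": 0,"dx": -0.004,"dy": 0,"dz": 0,"yaw": 0}])

```text
clock: 21.75
tool_pos: [0.4916, 0.0136, 0.0695]
eef_rot: [-0.023, 1.0, -0.01, 0.013]
contact_force: [-0.2, 0.2, -0.9]
opening: 1.0
```

```bash
python3 -c "
from h import *
to(.478,.0122,.03,92.6,2)
st=r.get_state(); print(np.round(st['q'],3))
"
```

```text
at [0.4916 0.0136 0.0695] psi 92.62 tilt 1.85 t 21.75 F [-0.2  0.2 -0.9] op 1.0 q7 0.49
dist [-0.0136 -0.0014 -0.0395] 0.0418 turn -0.02 perrow mm 20.9 deg -0.01
dx 0.0073 dy -0.0000 dz 0.0196 yaw 0.0001
dx 0.0073 dy -0.0000 dz 0.0196 yaw 0.0001
[ 0.114  0.839 -0.411  2.105  1.003  0.388  0.488]
```

>>> play_rows(targets=[{"jaw": 0,"dx": 0.01,"dy": 0,"dz": 0.01,"yaw": 0},{"jaw": 0,"dx": 0.008,"dy": 0,"dz": 0.015,"yaw": 0},{"jaw": 0,"dx": 0.003,"dy": 0,"dz": 0.01,"yaw": 0},{"jaw": 0,"dx": 0,"dy": 0,"dz": 0.003,"yaw": 0},{"jaw": 0,"dx": 0,"dy": 0,"dz": 0,"yaw": 0}])

```text
clock: 22.25
tool_pos: [0.4751, 0.0117, 0.0315]
eef_rot: [-0.021, 1.0, -0.009, 0.016]
contact_force: [0.2, 0.1, 1.1]
opening: 0.999
```

```bash
python3 -c "
from h import *
to(.476,.0122,.005,92.6,2)
st=r.get_state(); print(np.round(st['q'],3))
"
```

```text
at [0.4751 0.0117 0.0315] psi 92.41 tilt 2.09 t 22.25 F [0.2 0.1 1.1] op 0.999 q7 0.24
dist [ 0.0009  0.0005 -0.0265] 0.0266 turn 0.19 perrow mm 13.3 deg 0.1
dx -0.0000 dy 0.0005 dz 0.0133 yaw -0.0017
dx -0.0000 dy 0.0005 dz 0.0133 yaw -0.0017
[-0.027  0.89  -0.178  2.174  1.242  0.169  0.24 ]
```

>>> play_rows(targets=[{"jaw": 0,"dx": 0,"dy": 0,"dz": 0.008,"yaw": -0.001},{"jaw": 0,"dx": 0,"dy": 0,"dz": 0.008,"yaw": -0.001},{"jaw": 0,"dx": 0,"dy": 0,"dz": 0.006,"yaw": 0},{"jaw": 0,"dx": 0,"dy": 0,"dz": 0.002,"yaw": 0},{"jaw": 0,"dx": 0,"dy": 0,"dz": 0,"yaw": 0}])

```text
clock: 22.75
tool_pos: [0.4795, 0.0119, 0.0085]
eef_rot: [-0.022, 1.0, -0.008, 0.019]
contact_force: [-0.5, -0.1, 0.4]
opening: 0.999
```

```bash
python3 -c "
from h import *
to(.476,.0122,.005,92.6,2)
st=r.get_state(); print(np.round(st['q'],3))
"
```

```text
at [0.4795 0.0119 0.0085] psi 92.5 tilt 2.39 t 22.75 F [-0.5 -0.1  0.4] op 0.999 q7 -0.09
dist [-0.0035  0.0003 -0.0035] 0.005 turn 0.1 perrow mm 2.5 deg 0.05
dx 0.0018 dy 0.0003 dz 0.0017 yaw -0.0009
dx 0.0018 dy 0.0003 dz 0.0017 yaw -0.0009
[-0.074  0.938 -0.099  2.17   1.579  0.101 -0.093]
```

>>> play_rows(targets=[{"jaw": 0,"dx": 0,"dy": 0,"dz": 0.002,"yaw": 0},{"jaw": 1,"dx": 0,"dy": 0,"dz": 0.001,"yaw": 0},{"jaw": 1,"dx": 0,"dy": 0,"dz": 0,"yaw": 0},{"jaw": 1,"dx": 0,"dy": 0,"dz": 0,"yaw": 0},{"jaw": 1,"dx": 0,"dy": 0,"dz": 0,"yaw": 0}], squeeze=20)

```text
clock: 23.25
tool_pos: [0.4806, 0.0116, 0.0064]
eef_rot: [-0.021, 1.0, -0.008, 0.02]
contact_force: [0.4, -0.0, -0.9]
opening: 0.677
```

>>> play_rows(targets=[{"jaw": 1,"dx": 0,"dy": 0,"dz": 0,"yaw": 0},{"jaw": 1,"dx": 0,"dy": 0,"dz": 0,"yaw": 0},{"jaw": 1,"dx": -0.008,"dy": 0,"dz": 0,"yaw": 0},{"jaw": 1,"dx": -0.012,"dy": 0,"dz": 0,"yaw": 0},{"jaw": 1,"dx": -0.014,"dy": 0,"dz": 0,"yaw": 0}])

```text
clock: 23.75
tool_pos: [0.5095, 0.0114, 0.0074]
eef_rot: [-0.023, 1.0, -0.011, 0.016]
contact_force: [0.0, -0.8, -1.5]
opening: 0.684
```

```bash
python3 -c "
from h import *
to(.54,.0122,.007,90,2)
st=r.get_state(); print(np.round(st['q'],3))
"
```

```text
at [0.5095 0.0114 0.0074] psi 92.63 tilt 2.2 t 23.75 F [ 0.  -0.8 -1.5] op 0.684 q7 0.34
dist [ 0.0305  0.0008 -0.0004] 0.0305 turn -2.63 perrow mm 15.3 deg -1.31
dx -0.0152 dy -0.0003 dz 0.0007 yaw 0.0229
dx -0.0152 dy 0.0000 dz 0.0007 yaw 0.0229
[ 0.035  0.954 -0.269  2.07   1.173  0.265  0.341]
```

>>> play_rows(targets=[{"jaw": 1,"dx": -0.01,"dy": 0,"dz": 0,"yaw": 0.01},{"jaw": 1,"dx": -0.01,"dy": 0,"dz": 0,"yaw": 0.01},{"jaw": 1,"dx": -0.01,"dy": 0,"dz": 0,"yaw": 0.01},{"jaw": 1,"dx": -0.005,"dy": 0,"dz": 0,"yaw": 0},{"jaw": 1,"dx": 0,"dy": 0,"dz": 0,"yaw": 0}])

```text
clock: 24.25
tool_pos: [0.5463, 0.0118, 0.008]
eef_rot: [-0.006, 1.0, -0.011, 0.015]
contact_force: [-0.2, 1.2, -1.4]
opening: 0.671
```

>>> play_rows(targets=[{"jaw": 0.1,"dx": 0,"dy": 0,"dz": 0,"yaw": 0},{"jaw": 0.1,"dx": 0,"dy": 0,"dz": 0,"yaw": 0},{"jaw": 0.1,"dx": 0,"dy": 0,"dz": 0,"yaw": 0},{"jaw": 0.1,"dx": 0,"dy": 0,"dz": 0,"yaw": 0},{"jaw": 0.1,"dx": 0,"dy": 0,"dz": -0.01,"yaw": 0}])

```text
clock: 24.75
tool_pos: [0.5431, 0.0119, 0.0176]
eef_rot: [-0.008, 1.0, -0.012, 0.013]
contact_force: [-0.5, -0.3, -0.3]
opening: 0.898
```

```bash
python3 -c "
from h import *
to(.506,.0115,.007,91,2)
st=r.get_state(); print(np.round(st['q'],3))
s=snap('scene','s7.png'); print([np.round(o,3) for o in rects(s)])
cv2.imwrite('pics/s7z.png',cv2.resize(cv2.imread('pics/s7.png')[150:310,230:430],None,fx=4,fy=4,interpolation=cv2.INTER_CUBIC))
"
```

```text
at [0.5431 0.0119 0.0176] psi 90.87 tilt 2.02 t 24.75 F [-0.5 -0.3 -0.3] op 0.898 q7 0.5
dist [-0.0371 -0.0004 -0.0106] 0.0386 turn 0.13 perrow mm 19.3 deg 0.06
dx 0.0187 dy 0.0002 dz 0.0048 yaw -0.0011
dx 0.0187 dy 0.0002 dz 0.0048 yaw -0.0011
[ 0.117  0.965 -0.404  1.961  1.019  0.42   0.495]
[]
```

View pics/s7z.png

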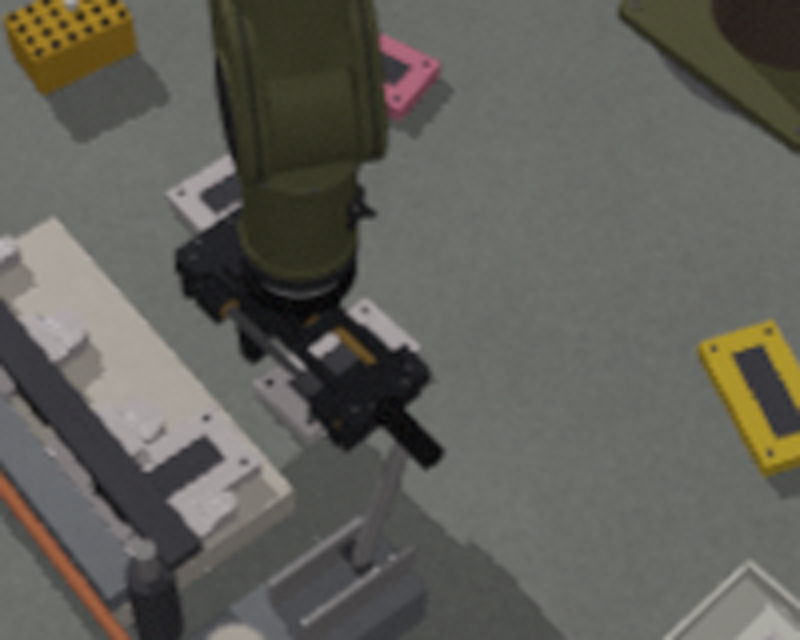

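```bash
python3 -c "
from h import *
s=snap('scene')
for U,V in((255,384),(362,299),(318,440),(420,346)): print(plane(s,(U+.5)/4-.5+230,(V+.5)/4-.5+150,.016)[:2].round(4))
"
```

```text
[ 0.5605 -0.0158]
[ 0.4545 -0.0195]
[0.5572 0.0494]
[0.4506 0.0395]
```

>>> play_rows(targets=[{"jaw": 0.1,"dx": 0.01,"dy": 0,"dz": 0,"yaw": 0},{"jaw": 0.1,"dx": 0.01,"dy": 0,"dz": 0.002,"yaw": 0},{"jaw": 0.1,"dx": 0.01,"dy": 0,"dz": 0.003,"yaw": 0},{"jaw": 0.1,"dx": 0.004,"dy": 0,"dz": 0.003,"yaw": 0},{"jaw": 0.1,"dx": 0,"dy": 0,"dz": 0.002,"yaw": 0}])

```text
clock: 25.35
tool_pos: [0.5117, 0.012, 0.0103]
eef_rot: [-0.007, 1.0, -0.01, 0.018]
contact_force: [-1.5, 0.2, -0.8]
opening: 0.901
```

```bash
python3 -c "
from h import *
to(.506,.0115,.005,91,2)
st=r.get_state(); print(np.round(st['q'],3))
"
```

```text
at [0.5117 0.012  0.0103] psi 90.75 tilt 2.31 t 25.35 F [-1.5  0.2 -0.8] op 0.901 q7 0.32
dist [-0.0057 -0.0005 -0.0053] 0.0078 turn 0.25 perrow mm 3.9 deg 0.13
dx 0.0029 dy -0.0002 dz 0.0025 yaw -0.0022
dx 0.0029 dy -0.0002 dz 0.0025 yaw -0.0022
[ 0.037  0.949 -0.272  2.067  1.156  0.267  0.325]
```

>>> play_rows(targets=[{"jaw": 0.1,"dx": 0.005,"dy": 0,"dz": 0.003,"yaw": -0.002},{"jaw": 0.1,"dx": 0.001,"dy": 0,"dz": 0.002,"yaw": 0},{"jaw": 0.1,"dx": 0,"dy": 0,"dz": 0,"yaw": 0},{"jaw": 1,"dx": 0,"dy": 0,"dz": 0,"yaw": 0},{"jaw": 1,"dx": 0,"dy": 0,"dz": 0,"yaw": 0}], squeeze=40)

```text
clock: 25.85
tool_pos: [0.5081, 0.0122, 0.0054]
eef_rot: [-0.007, 1.0, -0.009, 0.019]
contact_force: [-0.0, -0.8, -0.4]
opening: 0.745
```

>>> play_rows(targets=[{"jaw": 1,"dx": 0,"dy": 0,"dz": 0,"yaw": 0},{"jaw": 1,"dx": 0,"dy": 0,"dz": 0,"yaw": 0},{"jaw": 1,"dx": 0,"dy": 0,"dz": 0,"yaw": 0},{"jaw": 1,"dx": 0,"dy": 0,"dz": 0,"yaw": 0},{"jaw": 1,"dx": 0,"dy": 0,"dz": -0.003,"yaw": 0}])

```text
clock: 26.35
tool_pos: [0.5081, 0.0121, 0.0083]
eef_rot: [-0.007, 1.0, -0.009, 0.019]
contact_force: [-0.2, -0.5, -1.6]
opening: 0.672
```

```bash
python3 -c "
from h import *
to(*(H[2]-.115*X),.045,87.2,4)
"
```

```text
at [0.5081 0.0121 0.0083] psi 90.82 tilt 2.43 t 26.35 F [-0.2 -0.5 -1.6] op 0.672 q7 0.29
dist [ 0.0334 -0.0849  0.0367] 0.0984 turn -3.62 perrow mm 24.6 deg -0.9
dx -0.0084 dy -0.0215 dz -0.0085 yaw 0.0158
dx -0.0087 dy -0.0214 dz -0.0085 yaw 0.0158
dx -0.0091 dy -0.0212 dz -0.0085 yaw 0.0158
dx -0.0094 dy -0.0211 dz -0.0085 yaw 0.0158
```

>>> play_rows(targets=[{"jaw": 1,"dx": 0,"dy": -0.005,"dz": -0.015,"yaw": 0.01},{"jaw": 1,"dx": -0.005,"dy": -0.018,"dz": -0.015,"yaw": 0.015},{"jaw": 1,"dx": -0.007,"dy": -0.02,"dz": -0.01,"yaw": 0.015},{"jaw": 1,"dx": -0.008,"dy": -0.02,"dz": 0,"yaw": 0.015},{"jaw": 1,"dx": -0.008,"dy": -0.015,"dz": 0,"yaw": 0.01}])

```text
clock: 26.85
tool_pos: [0.5325, -0.0643, 0.0529]
eef_rot: [0.022, 1.0, -0.008, 0.018]
contact_force: [-0.1, 0.4, -1.8]
opening: 0.674
```

```bash
python3 -c "
from h import *
to(*(H[2]-.110*X),.045,87.2,4)
st=r.get_state(); print(np.round(st['q'],3))
"
```

```text
at [ 0.5325 -0.0643  0.0529] psi 87.42 tilt 2.2 t 26.85 F [-0.1  0.4 -1.8] op 0.674 q7 0.62
dist [ 0.014  -0.0088 -0.0079] 0.0183 turn -0.22 perrow mm 4.6 deg -0.06
dx -0.0035 dy -0.0020 dz 0.0021 yaw 0.0010
dx -0.0035 dy -0.0020 dz 0.0021 yaw 0.0010
dx -0.0035 dy -0.0020 dz 0.0021 yaw 0.0010
dx -0.0035 dy -0.0020 dz 0.0021 yaw 0.0010
[ 0.296  0.901 -0.456  1.988  0.969  0.452  0.622]
```

>>> play_rows(targets=[{"jaw": 1,"dx": -0.004,"dy": 0,"dz": 0.002,"yaw": 0.003},{"jaw": 1,"dx": -0.006,"dy": -0.001,"dz": 0.002,"yaw": 0},{"jaw": 1,"dx": -0.003,"dy": 0,"dz": 0,"yaw": 0},{"jaw": 1,"dx": 0,"dy": 0,"dz": 0,"yaw": 0},{"jaw": 1,"dx": 0,"dy": 0,"dz": 0,"yaw": 0}])

```text
clock: 27.35
tool_pos: [0.5461, -0.0659, 0.0489]
eef_rot: [0.025, 1.0, -0.007, 0.017]
contact_force: [0.1, 0.4, -2.1]
opening: 0.676
```

```bash
cat >> h.py <<'E'
def crops(tag,o=(190,190,350,320),k=5,n='scene'):
    s=snap(n);im=cv2.cvtColor(s['frame'],cv2.COLOR_RGB2BGR); cv2.imwrite('pics/%s.png'%tag,cv2.resize(im[o[1]:o[3],o[0]:o[2]],None,fx=k,fy=k,interpolation=cv2.INTER_CUBIC)); return s
E
python3 -c "
from h import *
to(*(H[2]-.105*X),.045,87.2,4)
crops('st8')
"
```

```text
at [ 0.5461 -0.0659  0.0489] psi 87.17 tilt 2.14 t 27.35 F [ 0.1  0.4 -2.1] op 0.676 q7 0.65
dist [ 0.0054 -0.0074 -0.0039] 0.01 turn 0.03 perrow mm 2.5 deg 0.01
dx -0.0014 dy -0.0018 dz 0.0010 yaw -0.0001
dx -0.0014 dy -0.0018 dz 0.0010 yaw -0.0001
dx -0.0014 dy -0.0018 dz 0.0010 yaw -0.0001
dx -0.0014 dy -0.0018 dz 0.0010 yaw -0.0001
```

View pics/st8.png

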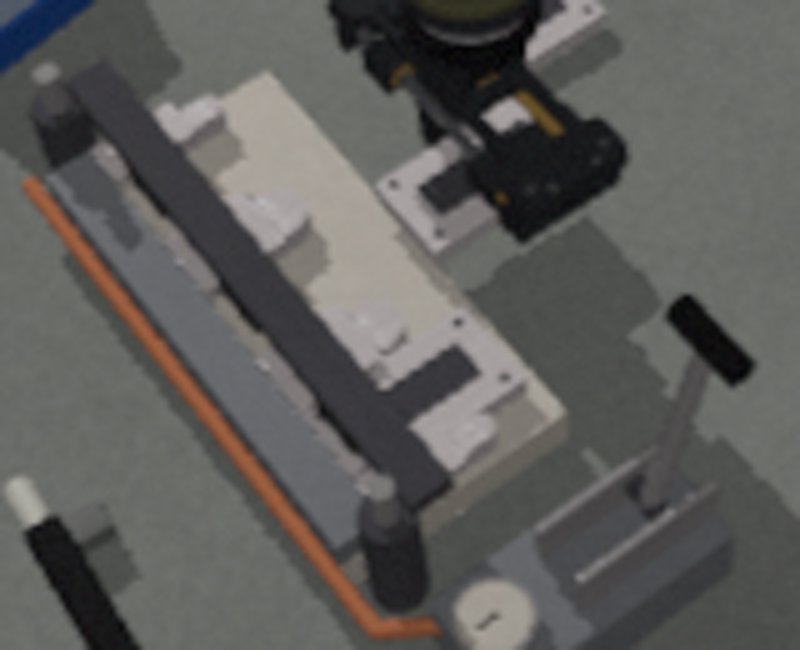

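```bash
cat >> h.py <<'E'
def nose(h,pts,dz=.0106,o=(190,190),k=5,n='scene'):
    S=snap(n); st,p,a,M=pose()
    W=[plane(S,(U+.5)/k-.5+o[0],(V+.5)/k-.5+o[1],p[2]+dz)[:2] for U,V in pts]
    L=[((w-H[h])@X,(w-H[h])@Y) for w in W]; print('nose local',np.round(L,4),'mid lat',np.mean(L,0).round(4),'yaw err deg',np.degrees(np.arctan2(L[0][0]-L[1][0],L[1][1]-L[0][1])).round(2),'tcp local',((p[:2]-H[h])@X).round(4),((p[:2]-H[h])@Y).round(4))
E
python3 -c "
from h import *
nose(2,((376,182),(440,253)))
"
```

```text
nose local [[-0.0606 -0.0227]
 [-0.0608  0.0391]] mid lat [-0.0607  0.0082] yaw err deg 0.18 tcp local -0.1108 0.0072
```

>>> play_rows(targets=[{"jaw": 1,"dx": -0.001,"dy": -0.006,"dz": 0,"yaw": 0},{"jaw": 1,"dx": -0.001,"dy": -0.001,"dz": 0.001,"yaw": 0},{"jaw": 1,"dx": 0,"dy": 0,"dz": 0.001,"yaw": 0},{"jaw": 1,"dx": 0,"dy": 0,"dz": 0,"yaw": 0},{"jaw": 1,"dx": 0,"dy": 0,"dz": 0,"yaw": 0}])

```text
clock: 27.95
tool_pos: [0.5474, -0.0734, 0.047]
eef_rot: [0.024, 1.0, -0.007, 0.017]
contact_force: [0.7, 1.0, -1.3]
opening: 0.678
```

```bash
python3 -c "
from h import *
to(*(H[2]-.105*X),.043,87.2,4)
crops('st9')
"
```

```text
at [ 0.5474 -0.0734  0.047 ] psi 87.23 tilt 2.12 t 27.95 F [ 0.7  1.  -1.3] op 0.678 q7 0.67
dist [ 0.0041  0.0001 -0.004 ] 0.0057 turn -0.03 perrow mm 1.4 deg -0.01
dx -0.0010 dy 0.0001 dz 0.0010 yaw 0.0001
dx -0.0010 dy 0.0001 dz 0.0010 yaw 0.0001
dx -0.0010 dy 0.0001 dz 0.0010 yaw 0.0001
dx -0.0010 dy 0.0001 dz 0.0010 yaw 0.0001
```

View pics/st9.png

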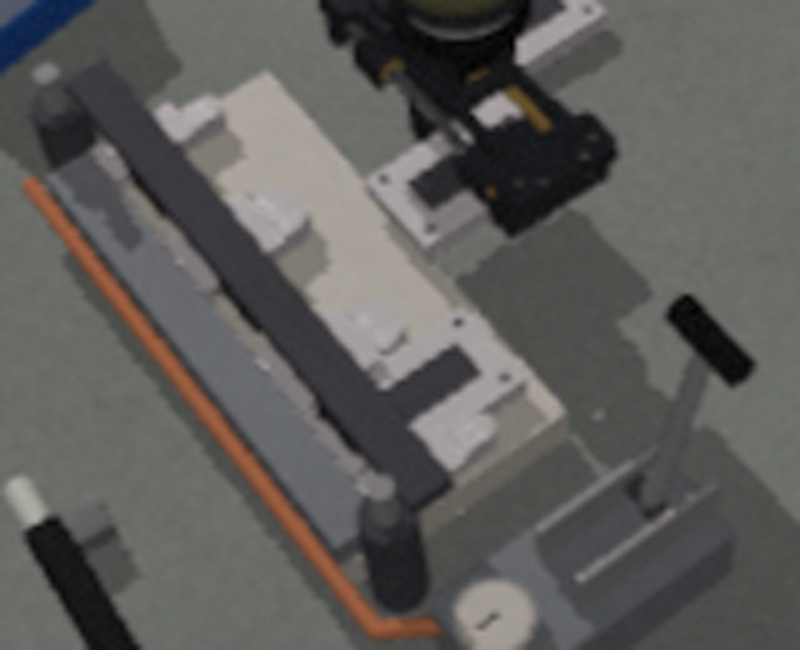

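>>> play_rows(targets=[{"jaw": 1,"dx": -0.005,"dy": 0,"dz": 0.003,"yaw": 0},{"jaw": 1,"dx": -0.008,"dy": 0,"dz": 0.002,"yaw": 0},{"jaw": 1,"dx": -0.008,"dy": 0,"dz": 0,"yaw": 0},{"jaw": 1,"dx": -0.006,"dy": 0,"dz": 0,"yaw": 0},{"jaw": 1,"dx": 0,"dy": 0,"dz": 0,"yaw": 0}])

```text
clock: 28.5
tool_pos: [0.5777, -0.0747, 0.0425]
eef_rot: [0.024, 1.0, -0.007, 0.017]
contact_force: [-0.2, 0.6, -1.9]
opening: 0.676
```

```bash
python3 -c "
from h import *
to(*(H[2]-.058*X),.0375,87.2,4)
"
```

```text
at [ 0.5777 -0.0747  0.0425] psi 87.22 tilt 2.16 t 28.5 F [-0.2  0.6 -1.9] op 0.676 q7 0.73
dist [ 0.0208 -0.001  -0.005 ] 0.0214 turn -0.02 perrow mm 5.3 deg -0.01
dx -0.0051 dy 0.0000 dz 0.0014 yaw 0.0001
dx -0.0051 dy 0.0000 dz 0.0014 yaw 0.0001
dx -0.0051 dy 0.0000 dz 0.0014 yaw 0.0001
dx -0.0051 dy 0.0000 dz 0.0014 yaw 0.0001
```

>>> play_rows(targets=[{"jaw": 1,"dx": -0.005,"dy": 0,"dz": 0.001,"yaw": 0},{"jaw": 1,"dx": -0.007,"dy": 0,"dz": 0.001,"yaw": 0},{"jaw": 1,"dx": -0.006,"dy": 0,"dz": 0.002,"yaw": 0},{"jaw": 1,"dx": -0.001,"dy": 0,"dz": 0.002,"yaw": 0},{"jaw": 1,"dx": 0,"dy": 0,"dz": 0,"yaw": 0}])

```text
clock: 29.0
tool_pos: [0.5985, -0.0758, 0.0365]
eef_rot: [0.024, 1.0, -0.007, 0.017]
contact_force: [-0.3, 0.3, -2.1]
opening: 0.677
```

```bash
python3 -c "
from h import *
to(*(H[2]-.058*X),.036,87.2,4)
"
```

```text
at [ 0.5985 -0.0758  0.0365] psi 87.21 tilt 2.14 t 29.0 F [-0.3  0.3 -2.1] op 0.677 q7 0.77
dist [ 0.      0.0002 -0.0005] 0.0006 turn -0.01 perrow mm 0.1 deg -0.0
dx 0.0000 dy 0.0000 dz 0.0001 yaw 0.0000
dx 0.0000 dy 0.0000 dz 0.0001 yaw 0.0000
dx 0.0000 dy 0.0000 dz 0.0001 yaw 0.0000
dx 0.0000 dy 0.0000 dz 0.0001 yaw 0.0000
```

>>> play_rows(targets=[{"jaw": 1,"dx": 0,"dy": 0,"dz": 0.001,"yaw": 0},{"jaw": 0.2,"dx": 0,"dy": 0,"dz": 0,"yaw": 0},{"jaw": 0.2,"dx": 0,"dy": 0,"dz": 0,"yaw": 0},{"jaw": 0.2,"dx": 0,"dy": 0,"dz": 0,"yaw": 0},{"jaw": 0.2,"dx": 0.008,"dy": 0,"dz": 0,"yaw": 0}])

```text
clock: 29.5
tool_pos: [0.5912, -0.0751, 0.036]
eef_rot: [0.024, 1.0, -0.007, 0.018]
contact_force: [0.1, -1.0, -0.3]
opening: 0.799
```

>>> play_rows(targets=[{"jaw": 0.2,"dx": 0.01,"dy": 0,"dz": 0,"yaw": 0},{"jaw": 0.2,"dx": 0.012,"dy": 0,"dz": 0,"yaw": 0},{"jaw": 0.2,"dx": 0.01,"dy": 0,"dz": 0,"yaw": 0},{"jaw": 0.2,"dx": 0.002,"dy": 0,"dz": 0,"yaw": 0},{"jaw": 0.2,"dx": 0,"dy": 0,"dz": 0,"yaw": 0}])

```text
clock: 30.0
tool_pos: [0.5523, -0.0733, 0.0349]
eef_rot: [0.024, 1.0, -0.007, 0.017]
contact_force: [0.2, 0.1, -1.1]
opening: 0.798
```

```bash
python3 -c "
from h import *
to(*(H[2]-.103*X),.036,87.2,4)
"
```

```text
at [ 0.5523 -0.0733  0.0349] psi 87.24 tilt 2.09 t 30.0 F [ 0.2  0.1 -1.1] op 0.798 q7 0.66
dist [ 0.0012 -0.0001  0.0011] 0.0016 turn -0.04 perrow mm 0.4 deg -0.01
dx -0.0003 dy -0.0000 dz -0.0003 yaw 0.0002
dx -0.0003 dy -0.0000 dz -0.0003 yaw 0.0002
dx -0.0003 dy -0.0000 dz -0.0003 yaw 0.0002
dx -0.0003 dy -0.0000 dz -0.0003 yaw 0.0002
```

>>> play_rows(targets=[{"jaw": 1,"dx": 0,"dy": 0,"dz": -0.001,"yaw": 0},{"jaw": 1,"dx": 0,"dy": 0,"dz": 0,"yaw": 0},{"jaw": 1,"dx": 0,"dy": 0,"dz": 0,"yaw": 0},{"jaw": 1,"dx": 0,"dy": 0,"dz": 0,"yaw": 0},{"jaw": 1,"dx": 0,"dy": 0,"dz": 0,"yaw": 0}], squeeze=15)

```text
clock: 30.5
tool_pos: [0.5529, -0.0732, 0.0361]
eef_rot: [0.024, 1.0, -0.007, 0.017]
contact_force: [-1.4, 0.4, 1.1]
opening: 0.676
```

```bash
python3 -c "
from h import *
to(*(H[2]-.043*X),.0355,87.2,8)
crops('st10')
"
```

```text
at [ 0.5529 -0.0732  0.0361] psi 87.21 tilt 2.1 t 30.5 F [-1.4  0.4  1.1] op 0.676 q7 0.66
dist [ 0.0605 -0.0032 -0.0006] 0.0606 turn -0.01 perrow mm 7.6 deg -0.0
dx -0.0076 dy -0.0000 dz 0.0003 yaw 0.0000
dx -0.0076 dy -0.0000 dz 0.0003 yaw 0.0000
dx -0.0076 dy -0.0000 dz 0.0003 yaw 0.0000
dx -0.0076 dy -0.0000 dz 0.0003 yaw 0.0000
dx -0.0076 dy -0.0000 dz 0.0003 yaw 0.0000
dx -0.0076 dy -0.0000 dz 0.0003 yaw 0.0000
dx -0.0076 dy -0.0000 dz 0.0003 yaw 0.0000
dx -0.0076 dy -0.0000 dz 0.0003 yaw 0.0000
```

View pics/st10.png

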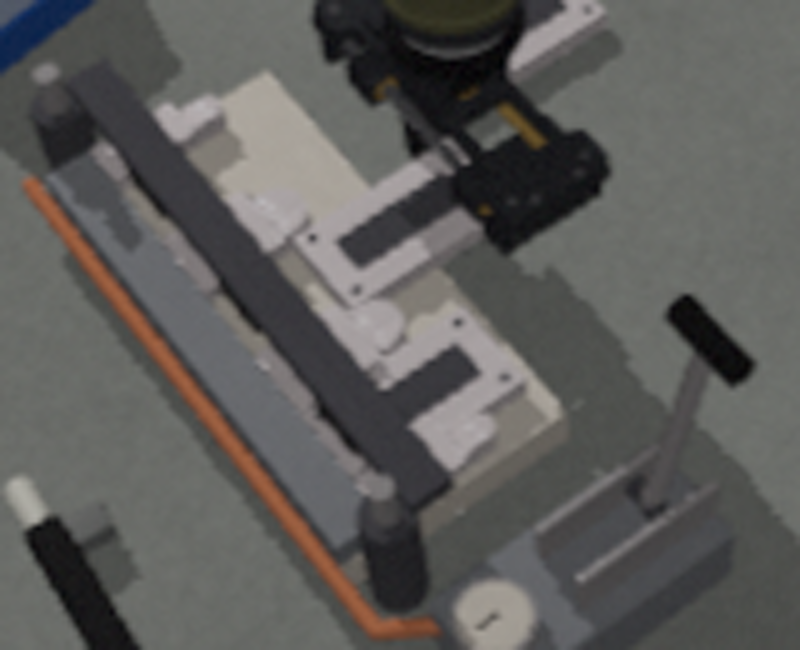

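>>> play_rows(targets=[{"jaw": 1,"dx": -0.006,"dy": 0,"dz": 0,"yaw": 0},{"jaw": 1,"dx": -0.008,"dy": 0,"dz": 0,"yaw": 0},{"jaw": 1,"dx": -0.008,"dy": 0,"dz": 0,"yaw": 0},{"jaw": 1,"dx": -0.008,"dy": 0,"dz": 0,"yaw": 0},{"jaw": 1,"dx": -0.004,"dy": 0,"dz": 0,"yaw": 0}])

```text
clock: 31.05
tool_pos: [0.5902, -0.0752, 0.0369]
eef_rot: [0.025, 1.0, -0.007, 0.017]
contact_force: [-0.1, 0.3, -2.1]
opening: 0.678
```

```bash
python3 -c "
from h import *
to(*(H[2]-.043*X),.0355,87.2,4)
"
```

```text
at [ 0.5902 -0.0752  0.0369] psi 87.17 tilt 2.12 t 31.05 F [-0.1  0.3 -2.1] op 0.678 q7 0.75
dist [ 0.0232 -0.0012 -0.0014] 0.0233 turn 0.03 perrow mm 5.8 deg 0.01
dx -0.0058 dy -0.0000 dz 0.0006 yaw -0.0001
dx -0.0058 dy -0.0000 dz 0.0006 yaw -0.0001
dx -0.0058 dy -0.0000 dz 0.0006 yaw -0.0001
dx -0.0058 dy -0.0000 dz 0.0006 yaw -0.0001
```

>>> play_rows(targets=[{"jaw": 1,"dx": -0.006,"dy": 0,"dz": 0.001,"yaw": 0},{"jaw": 1,"dx": -0.006,"dy": 0,"dz": 0.001,"yaw": 0},{"jaw": 1,"dx": -0.005,"dy": 0,"dz": 0,"yaw": 0},{"jaw": 1,"dx": -0.003,"dy": 0,"dz": 0,"yaw": 0},{"jaw": 1,"dx": 0,"dy": 0,"dz": 0,"yaw": 0}])

```text
clock: 31.55
tool_pos: [0.6101, -0.0762, 0.0366]
eef_rot: [0.025, 1.0, -0.007, 0.015]
contact_force: [1.0, -0.3, -0.1]
opening: 0.677
```

>>> play_rows(targets=[{"jaw": 1,"dx": -0.002,"dy": 0,"dz": 0,"yaw": 0},{"jaw": 1,"dx": -0.003,"dy": 0,"dz": 0,"yaw": 0},{"jaw": 1,"dx": -0.004,"dy": 0,"dz": 0,"yaw": 0},{"jaw": 1,"dx": -0.004,"dy": 0,"dz": 0,"yaw": 0},{"jaw": 1,"dx": -0.004,"dy": 0,"dz": 0,"yaw": 0}])

```text
clock: 32.05
tool_pos: [0.6132, -0.0764, 0.0359]
eef_rot: [0.025, 1.0, -0.01, 0.001]
contact_force: [-9.5, -0.7, 7.8]
opening: 0.68
```

```bash
python3 -c "
from h import *
to(*(H[2]-.043*X),.0355,87.2,1)
crops('st11')
"
```

```text
at [ 0.6132 -0.0764  0.0359] psi 87.16 tilt 1.1 t 32.05 F [-9.5 -0.7  7.8] op 0.68 q7 0.84
dist [ 0.0003  0.     -0.0004] 0.0005 turn 0.04 perrow mm 0.5 deg 0.04
dx -0.0002 dy 0.0001 dz 0.0004 yaw -0.0007
```

View pics/st11.png

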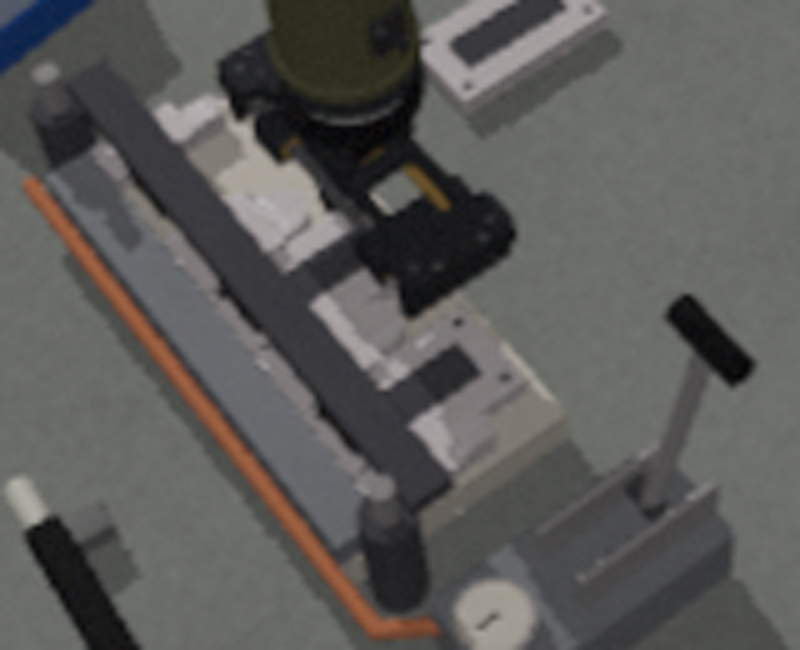

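>>> play_rows(targets=[{"jaw": 1,"dx": 0,"dy": 0,"dz": 0,"yaw": 0},{"jaw": 0.2,"dx": 0,"dy": 0,"dz": 0,"yaw": 0},{"jaw": 0.2,"dx": 0,"dy": 0,"dz": 0,"yaw": 0},{"jaw": 0.2,"dx": 0,"dy": 0,"dz": 0,"yaw": 0},{"jaw": 0.2,"dx": 0,"dy": 0,"dz": -0.005,"yaw": 0}])

```text
clock: 32.6
tool_pos: [0.6144, -0.0764, 0.0409]
eef_rot: [0.025, 1.0, -0.01, 0.001]
contact_force: [-0.8, 0.2, 0.4]
opening: 0.799
```

>>> play_rows(targets=[{"jaw": 0.2,"dx": 0,"dy": 0,"dz": -0.012,"yaw": 0},{"jaw": 0.2,"dx": 0,"dy": 0,"dz": -0.018,"yaw": 0},{"jaw": 0.2,"dx": 0.005,"dy": 0,"dz": -0.02,"yaw": 0},{"jaw": 0,"dx": 0.02,"dy": -0.01,"dz": -0.02,"yaw": 0},{"jaw": 0,"dx": 0.025,"dy": -0.015,"dz": -0.01,"yaw": 0}])

```text
clock: 33.1
tool_pos: [0.5662, -0.094, 0.1272]
eef_rot: [0.023, 1.0, -0.008, 0.005]
contact_force: [-0.1, 0.1, -0.1]
opening: 0.956
```

```bash
python3 -c "
from h import *
to(.48,-.163,.1,88.5,6)
s=crops('st12'); print([np.round(o,4) for o in rects(s)])
s=crops('st12t',(270,100,420,220),5,'top'); print([np.round(o,4) for o in rects(s)])
"
```

```text
at [ 0.5662 -0.094   0.1272] psi 87.35 tilt 1.02 t 33.1 F [-0.1  0.1 -0.1] op 0.956 q7 0.9
dist [-0.0862 -0.069  -0.0272] 0.1137 turn 1.15 perrow mm 19.0 deg 0.19
dx 0.0139 dy -0.0121 dz 0.0046 yaw -0.0033
dx 0.0139 dy -0.0120 dz 0.0046 yaw -0.0033
dx 0.0139 dy -0.0120 dz 0.0046 yaw -0.0033
dx 0.0140 dy -0.0119 dz 0.0046 yaw -0.0033
dx 0.0140 dy -0.0119 dz 0.0046 yaw -0.0033
dx 0.0141 dy -0.0119 dz 0.0046 yaw -0.0033
[]
[array([ 4.470000e-01, -1.625000e-01,  1.095999e+02,  6.099920e+01,
       -1.203800e+00,  5.920000e+02])]
```

View pics/st12.png

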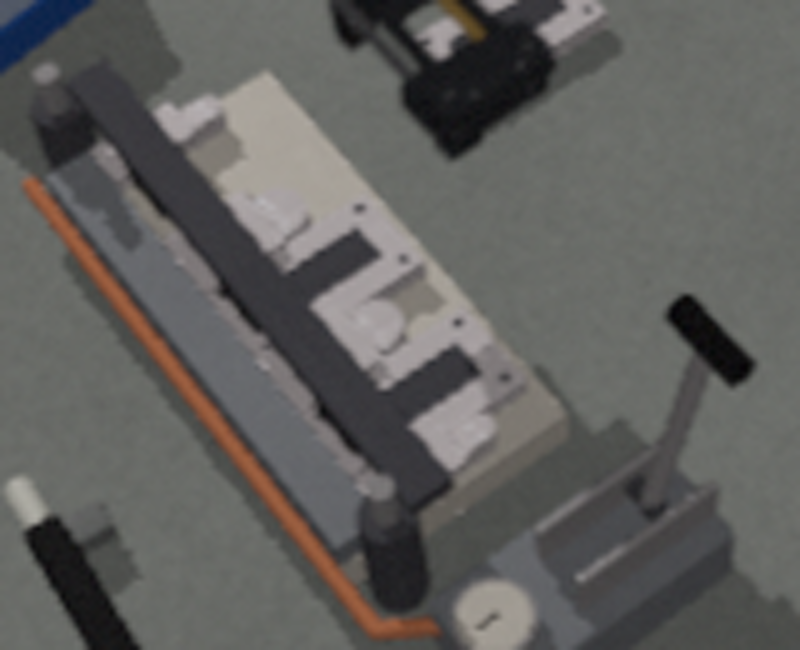

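View pics/st12t.png

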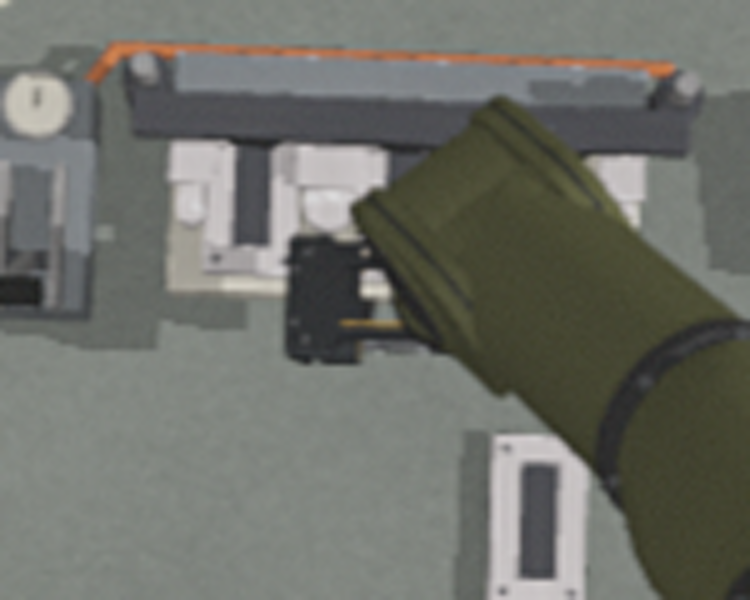

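>>> play_rows(targets=[{"jaw": 0,"dx": 0.014,"dy": -0.013,"dz": 0,"yaw": -0.003},{"jaw": 0,"dx": 0.02,"dy": -0.017,"dz": 0.005,"yaw": -0.003},{"jaw": 0,"dx": 0.02,"dy": -0.017,"dz": 0.008,"yaw": -0.003},{"jaw": 0,"dx": 0.014,"dy": -0.01,"dz": 0.008,"yaw": -0.003},{"jaw": 0,"dx": 0,"dy": 0,"dz": 0,"yaw": 0}])

```text
clock: 33.7
tool_pos: [0.495, -0.1521, 0.1093]
eef_rot: [0.018, 1.0, -0.009, 0.007]
contact_force: [0.3, -0.0, 0.3]
opening: 1.002
```

```bash
python3 -c "
from h import *
to(.474,-.1635,.03,88,4)
print(r.get_state()['q'].round(3))
"
```

```text
at [ 0.495  -0.1521  0.1093] psi 87.94 tilt 1.31 t 33.7 F [ 0.3 -0.   0.3] op 1.002 q7 0.89
dist [-0.021  -0.0114 -0.0793] 0.0828 turn 0.06 perrow mm 20.7 deg 0.01
dx 0.0054 dy -0.0027 dz 0.0198 yaw -0.0002
dx 0.0054 dy -0.0027 dz 0.0198 yaw -0.0002
dx 0.0054 dy -0.0027 dz 0.0198 yaw -0.0002
dx 0.0054 dy -0.0027 dz 0.0198 yaw -0.0002
[ 0.55   0.812 -0.586  2.001  0.864  0.58   0.888]
```

>>> play_rows(targets=[{"jaw": 0,"dx": 0.009,"dy": -0.005,"dz": 0.015,"yaw": 0},{"jaw": 0,"dx": 0.009,"dy": -0.005,"dz": 0.018,"yaw": 0},{"jaw": 0,"dx": 0.006,"dy": -0.001,"dz": 0.018,"yaw": 0},{"jaw": 0,"dx": 0.003,"dy": 0,"dz": 0.015,"yaw": 0},{"jaw": 0,"dx": 0,"dy": 0,"dz": 0,"yaw": 0}])

```text
clock: 34.2
tool_pos: [0.4798, -0.1596, 0.0442]
eef_rot: [0.016, 1.0, -0.008, 0.015]
contact_force: [0.0, 0.0, 0.1]
opening: 0.999
```

```bash
python3 -c "
from h import *
to(.474,-.1635,.006,88,4)
print(r.get_state()['q'].round(3))
"
```

```text
at [ 0.4798 -0.1596  0.0442] psi 88.1 tilt 1.93 t 34.2 F [0.  0.  0.1] op 0.999 q7 0.7
dist [-0.0058 -0.0039 -0.0382] 0.0388 turn -0.1 perrow mm 9.7 deg -0.03
dx 0.0017 dy -0.0009 dz 0.0095 yaw 0.0005
dx 0.0017 dy -0.0009 dz 0.0095 yaw 0.0005
dx 0.0017 dy -0.0009 dz 0.0095 yaw 0.0005
dx 0.0017 dy -0.0009 dz 0.0095 yaw 0.0005
[ 0.47   0.895 -0.406  2.078  1.089  0.366  0.695]
```

>>> play_rows(targets=[{"jaw": 0,"dx": 0.005,"dy": -0.004,"dz": 0.008,"yaw": 0},{"jaw": 0,"dx": 0.004,"dy": 0,"dz": 0.01,"yaw": 0},{"jaw": 0,"dx": 0.002,"dy": 0,"dz": 0.01,"yaw": 0},{"jaw": 0,"dx": 0,"dy": 0,"dz": 0.006,"yaw": 0},{"jaw": 0,"dx": 0,"dy": 0,"dz": 0,"yaw": 0}])

```text
clock: 34.7
tool_pos: [0.4811, -0.1601, 0.0124]
eef_rot: [0.014, 1.0, -0.007, 0.023]
contact_force: [-0.7, -0.2, -0.3]
opening: 1.001
```

```bash
python3 -c "
from h import *
to(.474,-.1635,.005,88,2)
print(r.get_state()['q'].round(3))
s=snap('top');print([np.round(o,4) for o in rects(s)])
"
```

```text
at [ 0.4811 -0.1601  0.0124] psi 88.37 tilt 2.76 t 34.7 F [-0.7 -0.2 -0.3] op 1.001 q7 0.54
dist [-0.0071 -0.0034 -0.0074] 0.0108 turn -0.37 perrow mm 5.4 deg -0.19
dx 0.0036 dy -0.0017 dz 0.0036 yaw 0.0032
dx 0.0036 dy -0.0017 dz 0.0036 yaw 0.0032
[ 0.392  0.942 -0.27   2.094  1.256  0.233  0.536]
[array([ 4.22800e-01, -1.60300e-01,  6.10683e+01,  5.76609e+01,
       -1.20380e+00,  1.75500e+02])]
```

>>> play_rows(targets=[{"jaw": 0,"dx": 0.003,"dy": -0.003,"dz": 0.004,"yaw": 0.003},{"jaw": 0,"dx": 0,"dy": 0,"dz": 0.002,"yaw": 0},{"jaw": 0,"dx": 0,"dy": 0,"dz": 0,"yaw": 0},{"jaw": 1,"dx": 0,"dy": 0,"dz": 0,"yaw": 0},{"jaw": 1,"dx": 0,"dy": 0,"dz": 0,"yaw": 0}], squeeze=20)

```text
clock: 35.25
tool_pos: [0.4821, -0.1626, 0.0088]
eef_rot: [0.015, 1.0, -0.007, 0.026]
contact_force: [-0.5, -0.6, 0.6]
opening: 0.841
```

>>> play_rows(targets=[{"jaw": 1,"dx": 0,"dy": 0,"dz": 0,"yaw": 0},{"jaw": 1,"dx": 0,"dy": 0,"dz": 0,"yaw": 0},{"jaw": 1,"dx": 0,"dy": 0,"dz": 0,"yaw": 0},{"jaw": 1,"dx": 0,"dy": 0,"dz": 0,"yaw": 0},{"jaw": 1,"dx": -0.008,"dy": 0,"dz": 0,"yaw": 0}])

```text
clock: 35.75
tool_pos: [0.4887, -0.1629, 0.0093]
eef_rot: [0.015, 1.0, -0.008, 0.025]
contact_force: [-0.9, -0.8, -1.5]
opening: 0.677
```

```bash
python3 -c "
from h import *
to(.53,-.166,.005,88,4)
print(r.get_state()['q'].round(3))
"
```

```text
at [ 0.4887 -0.1629  0.0093] psi 88.25 tilt 3.01 t 35.75 F [-0.9 -0.8 -1.5] op 0.677 q7 0.56
dist [ 0.0413 -0.0031 -0.0043] 0.0416 turn -0.25 perrow mm 10.4 deg -0.06
dx -0.0103 dy -0.0004 dz 0.0016 yaw 0.0011
dx -0.0103 dy -0.0004 dz 0.0016 yaw 0.0011
dx -0.0103 dy -0.0004 dz 0.0016 yaw 0.0011
dx -0.0103 dy -0.0004 dz 0.0016 yaw 0.0011
[ 0.4    0.952 -0.28   2.074  1.239  0.244  0.558]
```

>>> play_rows(targets=[{"jaw": 1,"dx": -0.01,"dy": 0,"dz": 0.001,"yaw": 0.001},{"jaw": 1,"dx": -0.012,"dy": 0,"dz": 0.001,"yaw": 0.001},{"jaw": 1,"dx": -0.012,"dy": 0,"dz": 0.001,"yaw": 0},{"jaw": 1,"dx": -0.01,"dy": 0,"dz": 0,"yaw": 0},{"jaw": 1,"dx": -0.003,"dy": 0,"dz": 0,"yaw": 0}])

```text
clock: 36.25
tool_pos: [0.5272, -0.1656, 0.0094]
eef_rot: [0.017, 1.0, -0.01, 0.017]
contact_force: [0.1, 0.4, -2.6]
opening: 0.682
```

>>> play_rows(targets=[{"jaw": 0.1,"dx": 0,"dy": 0,"dz": 0,"yaw": 0},{"jaw": 0.1,"dx": 0,"dy": 0,"dz": 0,"yaw": 0},{"jaw": 0.1,"dx": 0,"dy": 0,"dz": 0,"yaw": 0},{"jaw": 0.1,"dx": 0,"dy": 0,"dz": 0,"yaw": 0},{"jaw": 0.1,"dx": 0,"dy": 0,"dz": 0,"yaw": 0}])

```text
clock: 36.75
tool_pos: [0.526, -0.1657, 0.0091]
eef_rot: [0.016, 1.0, -0.01, 0.016]
contact_force: [-0.4, 0.1, 0.1]
opening: 0.9
```

```bash
python3 -c "
from h import *
to(.507,-.165,.006,88,4)
s=crops('st13',(230,150,390,280),5); print([np.round(o,4) for o in rects(s)])
print([np.round(o,4) for o in rects(snap('top'))])
"
```

```text
at [ 0.526  -0.1657  0.0091] psi 88.1 tilt 2.19 t 36.75 F [-0.4  0.1  0.1] op 0.9 q7 0.75
dist [-0.019   0.0007 -0.0031] 0.0192 turn -0.1 perrow mm 4.8 deg -0.02
dx 0.0048 dy 0.0000 dz 0.0006 yaw 0.0004
dx 0.0048 dy 0.0000 dz 0.0006 yaw 0.0004
dx 0.0048 dy 0.0000 dz 0.0006 yaw 0.0004
dx 0.0048 dy 0.0000 dz 0.0006 yaw 0.0004
[]
[array([ 4.69400e-01, -1.62900e-01,  6.44075e+01,  6.09982e+01,
       -1.34820e+00,  1.99500e+02])]
```

View pics/st13.png

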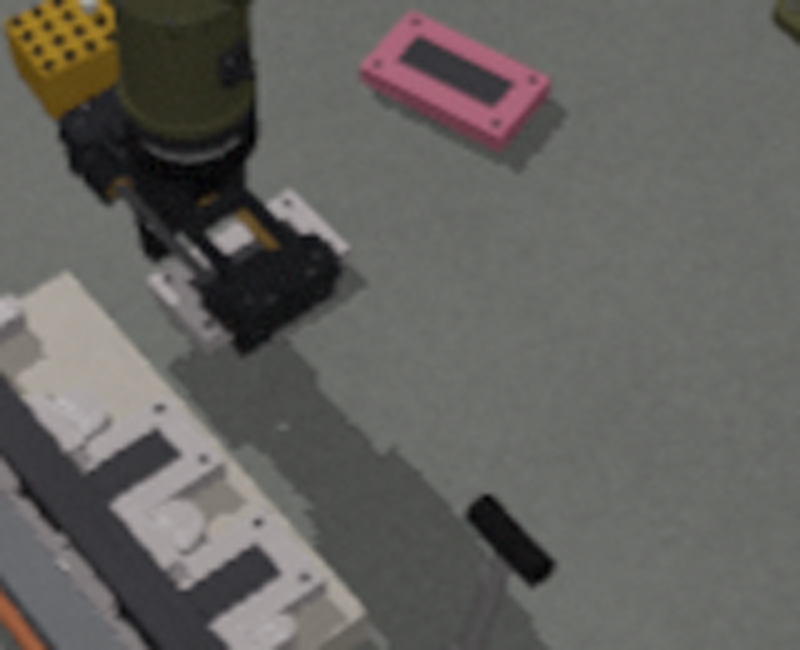

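>>> play_rows(targets=[{"jaw": 0.1,"dx": 0.01,"dy": 0,"dz": 0,"yaw": 0},{"jaw": 0.1,"dx": 0.012,"dy": 0,"dz": 0,"yaw": 0},{"jaw": 0.1,"dx": 0.01,"dy": 0,"dz": 0.001,"yaw": 0},{"jaw": 0.1,"dx": 0.003,"dy": 0,"dz": 0.001,"yaw": 0},{"jaw": 0.1,"dx": 0,"dy": 0,"dz": 0,"yaw": 0}])

```text
clock: 37.35
tool_pos: [0.491, -0.1643, 0.0061]
eef_rot: [0.016, 1.0, -0.01, 0.017]
contact_force: [0.2, -0.1, 0.2]
opening: 0.901
```

```bash
python3 -c "
from h import *
to(.4915,-.1642,.006,88,2)
"
```

```text
at [ 0.491  -0.1643  0.0061] psi 88.09 tilt 2.26 t 37.35 F [ 0.2 -0.1  0.2] op 0.901 q7 0.61
dist [ 0.0005  0.0001 -0.0001] 0.0005 turn -0.09 perrow mm 0.3 deg -0.05
dx -0.0002 dy 0.0000 dz 0.0001 yaw 0.0008
dx -0.0002 dy 0.0000 dz 0.0001 yaw 0.0008
```

>>> play_rows(targets=[{"jaw": 1,"dx": 0,"dy": 0,"dz": 0,"yaw": 0},{"jaw": 1,"dx": 0,"dy": 0,"dz": 0,"yaw": 0},{"jaw": 1,"dx": 0,"dy": 0,"dz": 0,"yaw": 0},{"jaw": 1,"dx": 0,"dy": 0,"dz": 0,"yaw": 0},{"jaw": 1,"dx": 0,"dy": 0,"dz": 0,"yaw": 0}], squeeze=40)

```text
clock: 37.85
tool_pos: [0.4927, -0.1642, 0.0062]
eef_rot: [0.017, 1.0, -0.01, 0.018]
contact_force: [-0.0, 0.9, 0.5]
opening: 0.675
```

>>> play_rows(targets=[{"jaw": 1,"dx": 0,"dy": 0,"dz": 0,"yaw": 0},{"jaw": 1,"dx": 0,"dy": 0,"dz": -0.01,"yaw": 0},{"jaw": 1,"dx": -0.005,"dy": 0,"dz": -0.014,"yaw": 0.003},{"jaw": 1,"dx": -0.01,"dy": 0,"dz": -0.012,"yaw": 0.003},{"jaw": 1,"dx": -0.01,"dy": 0,"dz": -0.003,"yaw": 0.003}])

```text
clock: 38.35
tool_pos: [0.5142, -0.1643, 0.0457]
eef_rot: [0.021, 1.0, -0.009, 0.015]
contact_force: [0.3, 0.3, -2.5]
opening: 0.675
```

```bash
python3 -c "
from h import *
to(*(H[1]-.108*X),.045,87.2,4)
"
```

```text
at [ 0.5142 -0.1643  0.0457] psi 87.58 tilt 2.03 t 38.35 F [ 0.3  0.3 -2.5] op 0.675 q7 0.79
dist [ 0.0296 -0.0047 -0.0007] 0.03 turn -0.38 perrow mm 7.5 deg -0.1
dx -0.0074 dy -0.0009 dz 0.0004 yaw 0.0017
dx -0.0074 dy -0.0009 dz 0.0004 yaw 0.0017
dx -0.0074 dy -0.0008 dz 0.0004 yaw 0.0017
dx -0.0074 dy -0.0008 dz 0.0004 yaw 0.0017
```

>>> play_rows(targets=[{"jaw": 1,"dx": -0.007,"dy": -0.001,"dz": 0,"yaw": 0.003},{"jaw": 1,"dx": -0.008,"dy": -0.001,"dz": 0,"yaw": 0.003},{"jaw": 1,"dx": -0.006,"dy": -0.001,"dz": 0,"yaw": 0.001},{"jaw": 1,"dx": -0.002,"dy": 0,"dz": 0,"yaw": 0},{"jaw": 1,"dx": 0,"dy": 0,"dz": 0,"yaw": 0}])

```text
clock: 38.85
tool_pos: [0.5389, -0.1692, 0.0454]
eef_rot: [0.025, 1.0, -0.009, 0.015]
contact_force: [-0.8, -0.6, -1.4]
opening: 0.677
```

```bash
python3 -c "
from h import *
to(*(H[1]-.105*X),.044,87.2,4)
crops('st14')
"
```

```text
at [ 0.5389 -0.1692  0.0454] psi 87.08 tilt 2.01 t 38.85 F [-0.8 -0.6 -1.4] op 0.677 q7 0.85
dist [ 0.0078 -0.     -0.0014] 0.0079 turn 0.12 perrow mm 2.0 deg 0.03
dx -0.0019 dy 0.0001 dz 0.0004 yaw -0.0005
dx -0.0019 dy 0.0001 dz 0.0004 yaw -0.0005
dx -0.0019 dy 0.0001 dz 0.0004 yaw -0.0005
dx -0.0019 dy 0.0001 dz 0.0004 yaw -0.0005
```

View pics/st14.png

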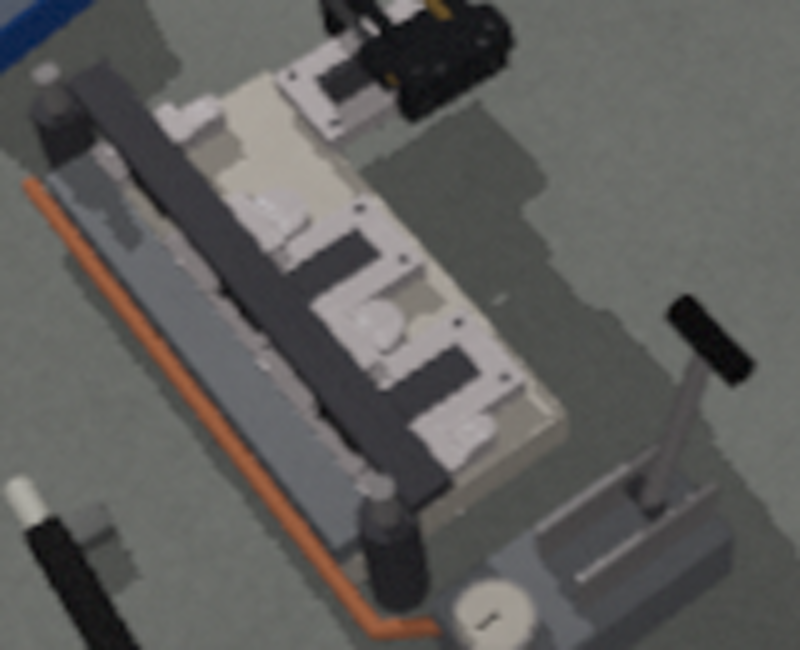

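```bash
python3 -c "
from h import *
nose(1,((274,74),(335,142)),.010)
"
```

```text
nose local [[-0.0594 -0.0306]
 [-0.0596  0.0328]] mid lat [-0.0595  0.0011] yaw err deg 0.1 tcp local -0.1133 -0.0004
```

>>> play_rows(targets=[{"jaw": 1,"dx": -0.006,"dy": 0,"dz": 0.001,"yaw": -0.002},{"jaw": 1,"dx": -0.008,"dy": 0,"dz": 0.001,"yaw": 0},{"jaw": 1,"dx": -0.008,"dy": 0,"dz": 0,"yaw": 0},{"jaw": 1,"dx": -0.006,"dy": 0,"dz": 0,"yaw": 0},{"jaw": 1,"dx": 0,"dy": 0,"dz": 0,"yaw": 0}])

```text
clock: 39.45
tool_pos: [0.5686, -0.1704, 0.0439]
eef_rot: [0.024, 1.0, -0.009, 0.014]
contact_force: [0.3, 0.7, -1.9]
opening: 0.677
```

```bash
python3 -c "
from h import *
to(*(H[1]-.058*X),.037,87.2,4)
crops('st15')
"
```

```text
at [ 0.5686 -0.1704  0.0439] psi 87.25 tilt 1.96 t 39.45 F [ 0.3  0.7 -1.9] op 0.677 q7 0.91
dist [ 0.0251 -0.0012 -0.0069] 0.0261 turn -0.05 perrow mm 6.5 deg -0.01
dx -0.0062 dy 0.0000 dz 0.0019 yaw 0.0002
dx -0.0062 dy 0.0000 dz 0.0019 yaw 0.0002
dx -0.0062 dy 0.0000 dz 0.0019 yaw 0.0002
dx -0.0062 dy 0.0000 dz 0.0019 yaw 0.0002
```

View pics/st15.png

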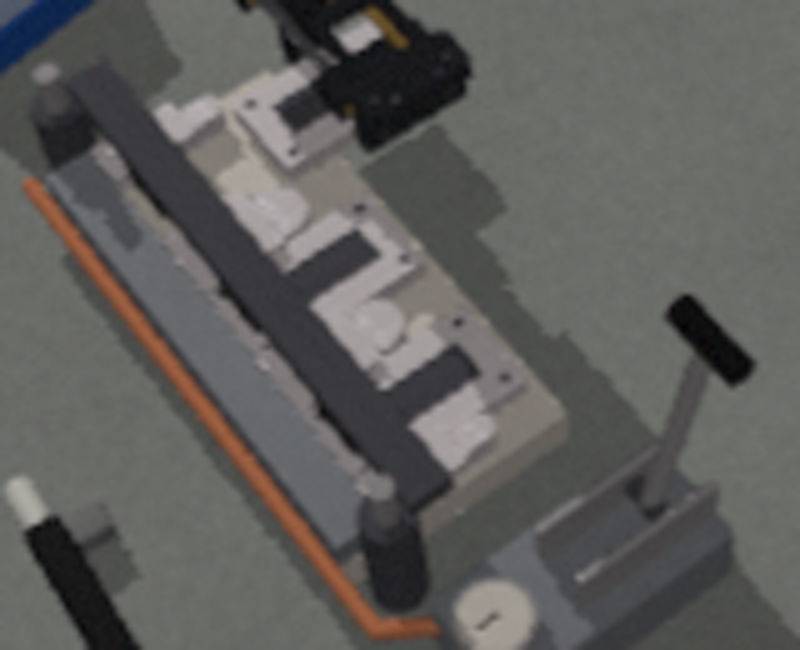

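>>> play_rows(targets=[{"jaw": 1,"dx": -0.006,"dy": 0,"dz": 0.001,"yaw": 0},{"jaw": 1,"dx": -0.008,"dy": 0,"dz": 0.002,"yaw": 0},{"jaw": 1,"dx": -0.007,"dy": 0,"dz": 0.002,"yaw": 0},{"jaw": 1,"dx": -0.003,"dy": 0,"dz": 0.001,"yaw": 0},{"jaw": 1,"dx": 0,"dy": 0,"dz": 0,"yaw": 0}])

```text
clock: 40.0
tool_pos: [0.5937, -0.1719, 0.0378]
eef_rot: [0.024, 1.0, -0.009, 0.014]
contact_force: [-1.1, 0.5, -2.2]
opening: 0.676
```

```bash
python3 -c "
from h import *
to(*(H[1]-.058*X),.037,87.2,4)
"
```

```text
at [ 0.5937 -0.1719  0.0378] psi 87.25 tilt 1.89 t 40.0 F [-1.1  0.5 -2.2] op 0.676 q7 0.96
dist [-0.      0.0003 -0.0008] 0.0009 turn -0.05 perrow mm 0.2 deg -0.01
dx 0.0000 dy 0.0001 dz 0.0002 yaw 0.0002
dx 0.0000 dy 0.0001 dz 0.0002 yaw 0.0002
dx 0.0000 dy 0.0001 dz 0.0002 yaw 0.0002
dx 0.0000 dy 0.0001 dz 0.0002 yaw 0.0002
```

>>> play_rows(targets=[{"jaw": 1,"dx": 0,"dy": 0,"dz": 0.0015,"yaw": 0},{"jaw": 0.2,"dx": 0,"dy": 0,"dz": 0,"yaw": 0},{"jaw": 0.2,"dx": 0,"dy": 0,"dz": 0,"yaw": 0},{"jaw": 0.2,"dx": 0,"dy": 0,"dz": 0,"yaw": 0},{"jaw": 0.2,"dx": 0.008,"dy": 0,"dz": 0,"yaw": 0}])

```text
clock: 40.5
tool_pos: [0.5866, -0.1713, 0.0369]
eef_rot: [0.024, 1.0, -0.009, 0.015]
contact_force: [0.4, -0.0, 0.2]
opening: 0.803
```

>>> play_rows(targets=[{"jaw": 0.2,"dx": 0.01,"dy": 0,"dz": 0,"yaw": 0},{"jaw": 0.2,"dx": 0.012,"dy": 0,"dz": 0,"yaw": 0},{"jaw": 0.2,"dx": 0.009,"dy": 0,"dz": 0,"yaw": 0},{"jaw": 0.2,"dx": 0.002,"dy": 0,"dz": 0,"yaw": 0},{"jaw": 0.2,"dx": 0,"dy": 0,"dz": 0,"yaw": 0}])

```text
clock: 41.0
tool_pos: [0.5493, -0.1697, 0.0363]
eef_rot: [0.024, 1.0, -0.009, 0.014]
contact_force: [-0.5, 0.3, -0.2]
opening: 0.799
```

```bash
python3 -c "
from h import *
to(*(H[1]-.102*X),.036,87.2,4)
"
```

```text
at [ 0.5493 -0.1697  0.0363] psi 87.27 tilt 1.92 t 41.0 F [-0.5  0.3 -0.2] op 0.799 q7 0.87
dist [ 0.0005  0.0003 -0.0003] 0.0007 turn -0.07 perrow mm 0.2 deg -0.02
dx -0.0001 dy 0.0001 dz 0.0001 yaw 0.0003
dx -0.0001 dy 0.0001 dz 0.0001 yaw 0.0003
dx -0.0001 dy 0.0001 dz 0.0001 yaw 0.0003
dx -0.0001 dy 0.0001 dz 0.0001 yaw 0.0003
```

>>> play_rows(targets=[{"jaw": 1,"dx": 0,"dy": 0,"dz": 0,"yaw": 0},{"jaw": 1,"dx": 0,"dy": 0,"dz": 0,"yaw": 0},{"jaw": 1,"dx": 0,"dy": 0,"dz": 0,"yaw": 0},{"jaw": 1,"dx": 0,"dy": 0,"dz": 0,"yaw": 0},{"jaw": 1,"dx": 0,"dy": 0,"dz": 0,"yaw": 0}], squeeze=15)

```text
clock: 41.5
tool_pos: [0.5499, -0.1697, 0.0364]
eef_rot: [0.024, 1.0, -0.01, 0.014]
contact_force: [-0.5, -0.6, 1.9]
opening: 0.679
```

>>> play_rows(targets=[{"jaw": 1,"dx": -0.006,"dy": 0,"dz": 0,"yaw": 0},{"jaw": 1,"dx": -0.008,"dy": 0,"dz": 0,"yaw": 0},{"jaw": 1,"dx": -0.008,"dy": 0,"dz": 0,"yaw": 0},{"jaw": 1,"dx": -0.006,"dy": 0,"dz": 0,"yaw": 0},{"jaw": 1,"dx": -0.003,"dy": 0,"dz": 0,"yaw": 0}])

```text
clock: 42.0
tool_pos: [0.5838, -0.1713, 0.0368]
eef_rot: [0.024, 1.0, -0.009, 0.014]
contact_force: [-0.8, 0.1, -1.8]
opening: 0.678
```

```bash
python3 -c "
from h import *
to(*(H[1]-.043*X),.036,87.2,4)
crops('st16')
"
```

```text
at [ 0.5838 -0.1713  0.0368] psi 87.22 tilt 1.92 t 42.0 F [-0.8  0.1 -1.8] op 0.678 q7 0.93
dist [ 0.0248 -0.001  -0.0008] 0.0248 turn -0.02 perrow mm 6.2 deg -0.01
dx -0.0062 dy 0.0001 dz 0.0004 yaw 0.0001
dx -0.0062 dy 0.0001 dz 0.0004 yaw 0.0001
dx -0.0062 dy 0.0001 dz 0.0004 yaw 0.0001
dx -0.0062 dy 0.0001 dz 0.0004 yaw 0.0001
```

View pics/st16.png

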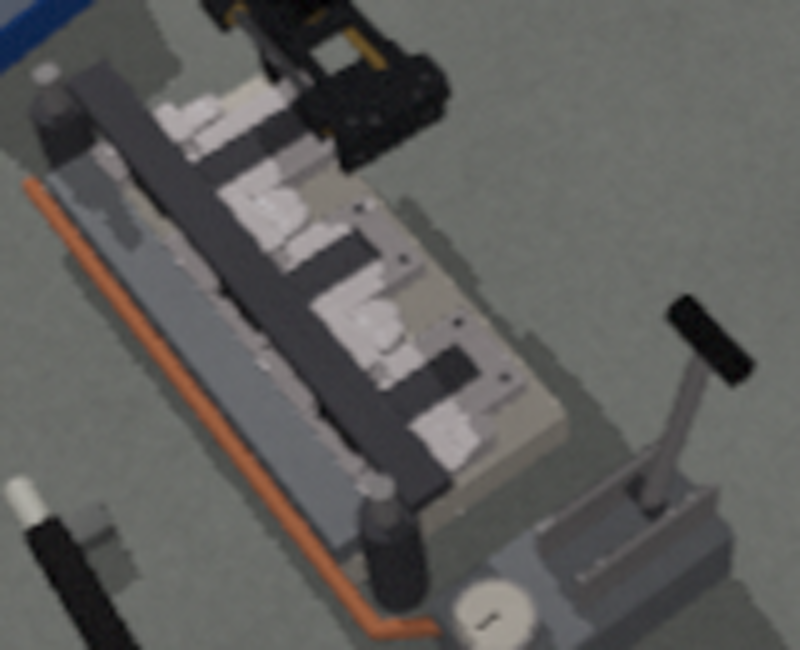

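>>> play_rows(targets=[{"jaw": 1,"dx": -0.006,"dy": 0,"dz": 0.001,"yaw": 0},{"jaw": 1,"dx": -0.006,"dy": 0,"dz": 0.001,"yaw": 0},{"jaw": 1,"dx": -0.006,"dy": 0,"dz": 0,"yaw": 0},{"jaw": 1,"dx": -0.003,"dy": 0,"dz": 0,"yaw": 0},{"jaw": 1,"dx": 0,"dy": 0,"dz": 0,"yaw": 0}])

```text
clock: 42.55
tool_pos: [0.6024, -0.1723, 0.0369]
eef_rot: [0.024, 1.0, -0.01, 0.01]
contact_force: [0.5, -0.1, -1.5]
opening: 0.677
```

>>> play_rows(targets=[{"jaw": 1,"dx": -0.002,"dy": 0,"dz": 0,"yaw": 0},{"jaw": 1,"dx": -0.003,"dy": 0,"dz": 0,"yaw": 0},{"jaw": 1,"dx": -0.004,"dy": 0,"dz": 0,"yaw": 0},{"jaw": 1,"dx": -0.004,"dy": 0,"dz": 0,"yaw": 0},{"jaw": 1,"dx": -0.004,"dy": 0,"dz": 0,"yaw": 0}])

```text
clock: 43.05
tool_pos: [0.6069, -0.1726, 0.0362]
eef_rot: [0.024, 1.0, -0.012, -0.003]
contact_force: [-9.6, 1.5, 8.5]
opening: 0.679
```

```bash
python3 -c "
from h import *
to(*(H[1]-.043*X),.036,87.2,1)
"
```

```text
at [ 0.6069 -0.1726  0.0362] psi 87.2 tilt 1.41 t 43.05 F [-9.6  1.5  8.5] op 0.679 q7 1.01
dist [ 0.0017  0.0004 -0.0002] 0.0018 turn -0.0 perrow mm 1.8 deg -0.0
dx -0.0017 dy 0.0004 dz 0.0002 yaw 0.0001
```

>>> play_rows(targets=[{"jaw": 1,"dx": 0,"dy": 0,"dz": 0,"yaw": 0},{"jaw": 0.2,"dx": 0,"dy": 0,"dz": 0,"yaw": 0},{"jaw": 0.2,"dx": 0,"dy": 0,"dz": 0,"yaw": 0},{"jaw": 0.2,"dx": 0,"dy": 0,"dz": 0,"yaw": 0},{"jaw": 0.2,"dx": 0,"dy": 0,"dz": -0.005,"yaw": 0}])

```text
clock: 43.55
tool_pos: [0.6082, -0.1726, 0.0412]
eef_rot: [0.024, 1.0, -0.012, -0.003]
contact_force: [-0.1, -0.9, 0.4]
opening: 0.8
```

>>> play_rows(targets=[{"jaw": 0.2,"dx": 0,"dy": 0,"dz": -0.012,"yaw": 0},{"jaw": 0.2,"dx": 0,"dy": 0,"dz": -0.018,"yaw": 0},{"jaw": 0.2,"dx": 0.008,"dy": 0,"dz": -0.02,"yaw": 0},{"jaw": 0.2,"dx": 0.025,"dy": 0,"dz": -0.02,"yaw": 0},{"jaw": 0.2,"dx": 0.03,"dy": 0,"dz": -0.02,"yaw": 0}])

```text
clock: 44.05
tool_pos: [0.5487, -0.166, 0.1382]
eef_rot: [0.025, 1.0, -0.011, 0.001]
contact_force: [-0.6, 0.1, 0.3]
opening: 0.801
```

>>> play_rows(targets=[{"jaw": 0.2,"dx": 0.03,"dy": 0,"dz": -0.03,"yaw": 0},{"jaw": 0.2,"dx": 0.03,"dy": 0,"dz": -0.03,"yaw": 0},{"jaw": 0.2,"dx": 0.03,"dy": 0,"dz": -0.03,"yaw": 0},{"jaw": 0.2,"dx": 0.02,"dy": 0,"dz": -0.02,"yaw": 0},{"jaw": 0.2,"dx": 0,"dy": 0,"dz": 0,"yaw": 0}])

```text
clock: 44.55
tool_pos: [0.4328, -0.1569, 0.2605]
eef_rot: [0.023, 1.0, -0.015, 0.004]
contact_force: [0.3, 0.6, -0.4]
opening: 0.803
```

```bash
python3 -c "
from h import *
to(.45,.16,.24,87.2,10)
crops('st17'); crops('st17t',(285,100,415,170),6,'top')
"
```

```text
at [ 0.4328 -0.1569  0.2605] psi 87.35 tilt 1.8 t 44.55 F [ 0.3  0.6 -0.4] op 0.803 q7 1.13
dist [ 0.0172  0.3169 -0.0205] 0.3181 turn -0.15 perrow mm 31.8 deg -0.01
dx -0.0002 dy 0.0318 dz 0.0011 yaw 0.0003
dx -0.0002 dy 0.0318 dz 0.0011 yaw 0.0003
dx -0.0002 dy 0.0318 dz 0.0011 yaw 0.0003
dx -0.0002 dy 0.0318 dz 0.0011 yaw 0.0003
dx -0.0002 dy 0.0318 dz 0.0011 yaw 0.0003
dx -0.0002 dy 0.0318 dz 0.0011 yaw 0.0003
dx -0.0002 dy 0.0318 dz 0.0011 yaw 0.0003
dx -0.0002 dy 0.0318 dz 0.0011 yaw 0.0003
dx -0.0002 dy 0.0318 dz 0.0011 yaw 0.0003
dx -0.0002 dy 0.0318 dz 0.0011 yaw 0.0003
```

View pics/st17.png

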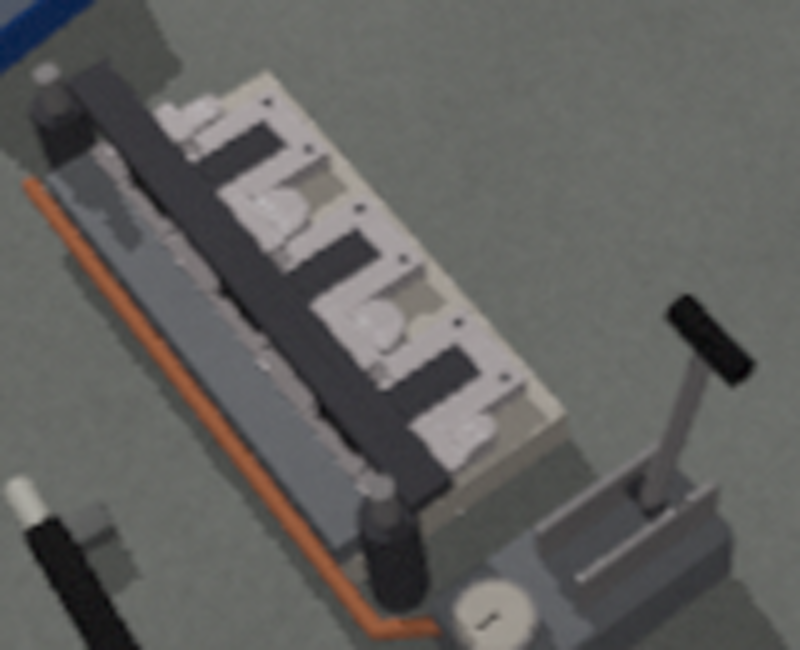

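View pics/st17t.png

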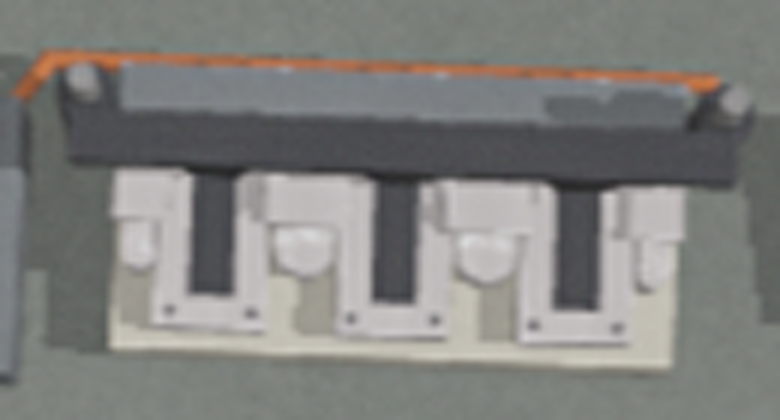

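```bash
python3 -c "
from h import *
T0=cv2.imread('pics/top0.png')[...,::-1]
s=snap('top'); T=s['frame']
S=snap('scene')
def prof(cam,img,h,lat,z,thr_lo=None):
    # sample along channel x from local -.075 to .0 at height z
    xs=np.arange(-.075,-.005,.0005); uv=np.array([proj(cam,np.r_[H[h]+x*X+lat*Y,z]) for x in xs],np.float32)
    g=cv2.cvtColor(np.ascontiguousarray(img),cv2.COLOR_RGB2GRAY)
    v=cv2.remap(g.astype(np.float32),uv[:,0].reshape(1,-1),uv[:,1].reshape(1,-1),cv2.INTER_CUBIC)[0]
    k=np.where((v[:-1]>=115)&(v[1:]<115))[0]; k=k[xs[k]>-.06]
    return xs[k[0]]+.0005*(v[k[0]]-115)/(v[k[0]]-v[k[0]+1]) if len(k) else None
for nm,cam,img in(('top now',s,T),('top start',s,T0),('scene now',S,S['frame']),('scene start',S,cv2.imread('pics/scene0.png')[...,::-1])):
    for h in (1,2,3): print(nm,h,[None if (q:=prof(cam,img,h,l,.046)) is None else round(float(q)*1000,2) for l in(-.006,0,.006)])
"
```

```text
top now 1 [-38.62, -38.09, -38.46]
top now 2 [-37.89, -38.14, -37.42]
top now 3 [-36.52, -35.96, -35.87]
top start 1 [None, None, None]
top start 2 [None, None, None]
top start 3 [-37.77, -37.88, -38.27]
scene now 1 [-39.16, -39.56, -39.93]
scene now 2 [-38.4, -38.69, -39.25]
scene now 3 [-37.82, -38.08, -37.71]
scene start 1 [-15.11, None, None]
scene start 2 [None, None, None]
scene start 3 [-39.0, -38.82, -38.78]
```

```bash
python3 -c "
from h import *
to(*(H[1]-.095*X),.06,87.2,7)
"
```

```text
at [ 0.4348 -0.1569  0.257 ] psi 87.33 tilt 1.55 t 44.75 F [-0.1  0.5 -0.2] op 0.802 q7 1.13
dist [ 0.1219 -0.0128 -0.197 ] 0.232 turn -0.13 perrow mm 33.1 deg -0.02
dx -0.0173 dy -0.0003 dz 0.0283 yaw 0.0003
dx -0.0173 dy -0.0003 dz 0.0283 yaw 0.0003
dx -0.0173 dy -0.0003 dz 0.0283 yaw 0.0003
dx -0.0173 dy -0.0003 dz 0.0283 yaw 0.0003
dx -0.0173 dy -0.0003 dz 0.0283 yaw 0.0003
dx -0.0173 dy -0.0003 dz 0.0283 yaw 0.0003
dx -0.0173 dy -0.0002 dz 0.0283 yaw 0.0003
```

>>> play_rows(targets=[{"jaw": 1,"dx": -0.014,"dy": 0,"dz": 0.026,"yaw": 0},{"jaw": 1,"dx": -0.016,"dy": 0,"dz": 0.028,"yaw": 0},{"jaw": 1,"dx": -0.016,"dy": 0,"dz": 0.028,"yaw": 0},{"jaw": 1,"dx": -0.016,"dy": 0,"dz": 0.028,"yaw": 0},{"jaw": 1,"dx": -0.01,"dy": 0,"dz": 0.02,"yaw": 0}])

```text
clock: 45.25
tool_pos: [0.5142, -0.1633, 0.1195]
eef_rot: [0.023, 1.0, -0.013, 0.003]
contact_force: [-0.5, -0.2, 1.1]
opening: 0.374
```

```bash
python3 -c "
from h import *
to(*(H[1]-.090*X),.045,87.2,4)
"
```

```text
at [ 0.5142 -0.1633  0.1195] psi 87.33 tilt 1.5 t 45.25 F [-0.5 -0.2  1.1] op 0.374 q7 0.94
dist [ 0.0475 -0.0066 -0.0745] 0.0886 turn -0.13 perrow mm 22.2 deg -0.03
dx -0.0118 dy -0.0006 dz 0.0187 yaw 0.0006
dx -0.0118 dy -0.0006 dz 0.0187 yaw 0.0006
dx -0.0118 dy -0.0006 dz 0.0187 yaw 0.0006
dx -0.0118 dy -0.0006 dz 0.0187 yaw 0.0006
```

>>> play_rows(targets=[{"jaw": 1,"dx": -0.006,"dy": -0.001,"dz": 0.016,"yaw": 0},{"jaw": 1,"dx": -0.006,"dy": -0.001,"dz": 0.02,"yaw": 0},{"jaw": 1,"dx": -0.006,"dy": 0,"dz": 0.02,"yaw": 0},{"jaw": 1,"dx": -0.003,"dy": 0,"dz": 0.01,"yaw": 0},{"jaw": 1,"dx": 0,"dy": 0,"dz": 0,"yaw": 0}])

```text
clock: 45.75
tool_pos: [0.5376, -0.1647, 0.0397]
eef_rot: [0.022, 1.0, -0.011, -0.002]
contact_force: [-0.5, 0.3, -0.2]
opening: 0.003
```

```bash
python3 -c "
from h import *
to(*(H[1]-.075*X),.038,87.2,4)
"
```

```text
at [ 0.5376 -0.1647  0.0397] psi 87.52 tilt 1.23 t 45.75 F [-0.5  0.3 -0.2] op 0.003 q7 0.87
dist [ 0.0391 -0.006  -0.0017] 0.0396 turn -0.32 perrow mm 9.9 deg -0.08
dx -0.0098 dy -0.0011 dz 0.0004 yaw 0.0014
dx -0.0098 dy -0.0011 dz 0.0004 yaw 0.0014
dx -0.0098 dy -0.0010 dz 0.0004 yaw 0.0014
dx -0.0098 dy -0.0010 dz 0.0004 yaw 0.0014
```

>>> play_rows(targets=[{"jaw": 1,"dx": -0.009,"dy": -0.003,"dz": 0,"yaw": 0.003},{"jaw": 1,"dx": -0.009,"dy": -0.001,"dz": 0,"yaw": 0},{"jaw": 1,"dx": -0.009,"dy": 0,"dz": 0,"yaw": 0},{"jaw": 1,"dx": -0.004,"dy": 0,"dz": 0,"yaw": 0},{"jaw": 1,"dx": 0,"dy": 0,"dz": 0,"yaw": 0}])

```text
clock: 46.25
tool_pos: [0.5706, -0.1692, 0.0402]
eef_rot: [0.023, 1.0, -0.01, -0.002]
contact_force: [0.3, -0.3, -0.0]
opening: 0.007
```

>>> play_rows(targets=[{"jaw": 1,"dx": -0.003,"dy": 0,"dz": 0,"yaw": 0},{"jaw": 1,"dx": -0.003,"dy": 0,"dz": 0,"yaw": 0},{"jaw": 1,"dx": -0.003,"dy": 0,"dz": 0,"yaw": 0},{"jaw": 1,"dx": -0.003,"dy": 0,"dz": 0,"yaw": 0},{"jaw": 1,"dx": -0.003,"dy": 0,"dz": 0,"yaw": 0}])

```text
clock: 46.75
tool_pos: [0.5854, -0.17, 0.0407]
eef_rot: [0.022, 1.0, -0.011, -0.003]
contact_force: [-5.2, 1.6, 2.7]
opening: 0.005
```

```bash
python3 -c "
from h import *
to(*(H[1]-.065*X),.038,87.2,1)
"
```

```text
at [ 0.5854 -0.17    0.0407] psi 87.42 tilt 1.25 t 46.75 F [-5.2  1.6  2.7] op 0.005 q7 0.97
dist [ 0.0012 -0.0012 -0.0027] 0.0032 turn -0.22 perrow mm 3.2 deg -0.22
dx -0.0013 dy -0.0011 dz 0.0028 yaw 0.0039
```

Contact with the tail of the ch1 cassette; I'll push harder and see whether it moves.

>>> play_rows(targets=[{"jaw": 1,"dx": -0.004,"dy": 0,"dz": 0,"yaw": 0},{"jaw": 1,"dx": -0.005,"dy": 0,"dz": 0,"yaw": 0},{"jaw": 1,"dx": -0.006,"dy": 0,"dz": 0,"yaw": 0},{"jaw": 1,"dx": -0.006,"dy": 0,"dz": 0,"yaw": 0},{"jaw": 1,"dx": -0.006,"dy": 0,"dz": 0,"yaw": 0}])

```text
clock: 47.25
tool_pos: [0.5851, -0.1705, 0.0376]
eef_rot: [0.022, 0.999, -0.014, -0.032]
contact_force: [-12.3, 1.3, 9.6]
opening: 0.005
```

```bash
python3 -c "
from h import *
to(*(H[1]-.065*X),.038,87.2,1)
"
```

```text
at [ 0.5851 -0.1705  0.0376] psi 87.54 tilt 4.02 t 47.25 F [-12.3   1.3   9.6] op 0.005 q7 1.02
dist [ 0.0015 -0.0006  0.0004] 0.0017 turn -0.34 perrow mm 1.7 deg -0.34
dx -0.0015 dy -0.0006 dz -0.0005 yaw 0.0059
```

>>> play_rows(targets=[{"jaw": 1,"dx": 0.01,"dy": 0,"dz": 0,"yaw": 0},{"jaw": 1,"dx": 0.02,"dy": 0,"dz": -0.015,"yaw": 0},{"jaw": 1,"dx": 0.02,"dy": 0.005,"dz": -0.035,"yaw": 0},{"jaw": 1,"dx": 0.01,"dy": 0.01,"dz": -0.045,"yaw": 0},{"jaw": 1,"dx": 0.005,"dy": 0.02,"dz": -0.045,"yaw": 0}])

```text
clock: 47.75
tool_pos: [0.524, -0.1315, 0.1775]
eef_rot: [0.024, 0.999, -0.014, -0.041]
contact_force: [1.3, -0.6, -0.3]
opening: 0.006
```

>>> play_rows(targets=[{"jaw": 1,"dx": 0.004,"dy": 0.03,"dz": -0.035,"yaw": 0},{"jaw": 1,"dx": 0.003,"dy": 0.04,"dz": -0.02,"yaw": 0},{"jaw": 1,"dx": 0.002,"dy": 0.04,"dz": 0,"yaw": 0},{"jaw": 1,"dx": 0,"dy": 0.04,"dz": 0,"yaw": 0},{"jaw": 1,"dx": 0,"dy": 0.03,"dz": 0,"yaw": 0}])

```text
clock: 48.25
tool_pos: [0.5324, 0.0547, 0.2374]
eef_rot: [0.028, 0.999, -0.014, -0.034]
contact_force: [0.1, 0.2, -0.5]
opening: 0.007
```

```bash
python3 -c "
from h import *
to(.525,.163,.255,87.2,4)
for n in('top','scene'):
    s=snap(n); P=cloud(s); k=(P[...,2]>.18)&(P[...,2]<.22)&(abs(P[...,1]-.165)<.04)&(abs(P[...,0]-.58)<.03)
    q=P[k]; print('bar',n,k.sum(),q.mean(0).round(4) if len(q) else None)
"
```

```text
at [0.5324 0.0547 0.2374] psi 86.87 tilt 4.18 t 48.25 F [ 0.1  0.2 -0.5] op 0.007 q7 0.77
dist [-0.0074  0.1083  0.0176] 0.11 turn 0.33 perrow mm 27.5 deg 0.08
dx 0.0037 dy 0.0268 dz -0.0050 yaw -0.0014
dx 0.0036 dy 0.0268 dz -0.0050 yaw -0.0014
dx 0.0036 dy 0.0268 dz -0.0050 yaw -0.0014
dx 0.0036 dy 0.0268 dz -0.0050 yaw -0.0014
bar top 30 [0.5763 0.1784 0.1969]
bar scene 155 [0.5788 0.1646 0.1956]
```

>>> play_rows(targets=[{"jaw": 1,"dx": 0.006,"dy": 0.024,"dz": -0.008,"yaw": -0.001},{"jaw": 1,"dx": 0.006,"dy": 0.027,"dz": 0,"yaw": -0.001},{"jaw": 1,"dx": 0.004,"dy": 0.027,"dz": 0,"yaw": -0.001},{"jaw": 1,"dx": 0.002,"dy": 0.015,"dz": 0,"yaw": 0},{"jaw": 1,"dx": 0,"dy": 0,"dz": 0,"yaw": 0}])

```text
clock: 48.85
tool_pos: [0.5199, 0.1504, 0.2432]
eef_rot: [0.025, 0.999, -0.015, -0.034]
contact_force: [0.0, -0.5, -0.2]
opening: 0.0
```

```bash
python3 -c "
from h import *
to(.53,.163,.182,87.2,4)
crops('st18',(270,170,400,320),4)
"
```

```text
at [0.5199 0.1504 0.2432] psi 87.16 tilt 4.28 t 48.85 F [ 0.  -0.5 -0.2] op 0.0 q7 0.63
dist [ 0.0101  0.0126 -0.0612] 0.0633 turn 0.04 perrow mm 15.8 deg 0.01
dx -0.0034 dy 0.0038 dz 0.0150 yaw -0.0002
dx -0.0034 dy 0.0038 dz 0.0150 yaw -0.0002
dx -0.0034 dy 0.0038 dz 0.0150 yaw -0.0002
dx -0.0034 dy 0.0038 dz 0.0150 yaw -0.0002
```

View pics/st18.png

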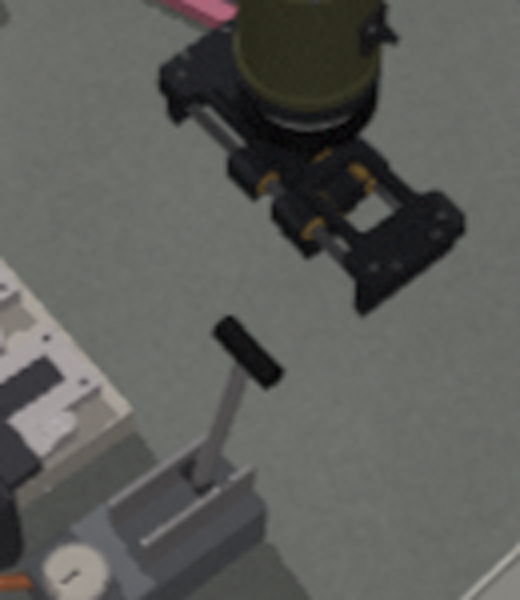

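>>> play_rows(targets=[{"jaw": 1,"dx": 0,"dy": 0.006,"dz": 0.014,"yaw": 0},{"jaw": 1,"dx": 0,"dy": 0.006,"dz": 0.016,"yaw": 0},{"jaw": 1,"dx": 0,"dy": 0.001,"dz": 0.016,"yaw": 0},{"jaw": 1,"dx": 0,"dy": 0,"dz": 0.01,"yaw": 0},{"jaw": 1,"dx": 0,"dy": 0,"dz": 0,"yaw": 0}])

```text
clock: 49.4
tool_pos: [0.5181, 0.1519, 0.1808]
eef_rot: [0.031, 0.999, -0.019, -0.035]
contact_force: [0.2, -0.1, 0.5]
opening: 0.006
```

```bash
python3 -c "
from h import *
to(.552,.163,.182,87.2,4)
"
```

```text
at [0.5181 0.1519 0.1808] psi 86.47 tilt 4.57 t 49.4 F [ 0.2 -0.1  0.5] op 0.006 q7 0.55
dist [0.0339 0.0111 0.0012] 0.0356 turn 0.73 perrow mm 8.9 deg 0.18
dx -0.0082 dy 0.0033 dz -0.0010 yaw -0.0032
dx -0.0082 dy 0.0032 dz -0.0010 yaw -0.0032
dx -0.0082 dy 0.0032 dz -0.0010 yaw -0.0032
dx -0.0083 dy 0.0032 dz -0.0010 yaw -0.0032
```

>>> play_rows(targets=[{"jaw": 1,"dx": -0.006,"dy": 0.008,"dz": 0,"yaw": -0.006},{"jaw": 1,"dx": -0.008,"dy": 0.004,"dz": -0.001,"yaw": -0.003},{"jaw": 1,"dx": -0.008,"dy": 0,"dz": -0.001,"yaw": 0},{"jaw": 1,"dx": -0.005,"dy": 0,"dz": 0,"yaw": 0},{"jaw": 1,"dx": 0,"dy": 0,"dz": 0,"yaw": 0}])

```text
clock: 49.9
tool_pos: [0.5505, 0.1627, 0.1816]
eef_rot: [0.028, 0.999, -0.018, -0.034]
contact_force: [0.3, -0.5, -0.6]
opening: 0.006
```

```bash
python3 -c "
from h import *
to(.56,.163,.182,87.2,4)
"
```

```text
at [0.5505 0.1627 0.1816] psi 86.86 tilt 4.37 t 49.9 F [ 0.3 -0.5 -0.6] op 0.006 q7 0.59
dist [0.0095 0.0003 0.0004] 0.0095 turn 0.34 perrow mm 2.4 deg 0.08
dx -0.0024 dy 0.0002 dz -0.0003 yaw -0.0015
dx -0.0024 dy 0.0002 dz -0.0003 yaw -0.0015
dx -0.0024 dy 0.0002 dz -0.0003 yaw -0.0015
dx -0.0024 dy 0.0002 dz -0.0003 yaw -0.0015
```

>>> play_rows(targets=[{"jaw": 1,"dx": -0.01,"dy": 0,"dz": 0,"yaw": 0},{"jaw": 1,"dx": -0.012,"dy": 0,"dz": -0.001,"yaw": 0},{"jaw": 1,"dx": -0.012,"dy": 0,"dz": -0.001,"yaw": 0},{"jaw": 1,"dx": -0.012,"dy": 0,"dz": -0.001,"yaw": 0},{"jaw": 1,"dx": -0.01,"dy": 0,"dz": -0.001,"yaw": 0}])

```text
clock: 50.4
tool_pos: [0.6042, 0.1602, 0.1833]
eef_rot: [0.026, 0.999, -0.019, -0.037]
contact_force: [-1.0, 0.3, -0.6]
opening: 0.002
```

```bash
python3 -c "
from h import *
to(.66,.160,.182,87.2,4)
crops('st19',(250,170,380,320),4)
"
```

```text
at [0.6042 0.1602 0.1833] psi 87.04 tilt 4.73 t 50.4 F [-1.   0.3 -0.6] op 0.002 q7 0.68
dist [ 0.0558 -0.0002 -0.0013] 0.0558 turn 0.16 perrow mm 14.0 deg 0.04
dx -0.0139 dy 0.0007 dz -0.0007 yaw -0.0007
dx -0.0139 dy 0.0007 dz -0.0007 yaw -0.0007
dx -0.0139 dy 0.0007 dz -0.0007 yaw -0.0007
dx -0.0139 dy 0.0007 dz -0.0007 yaw -0.0007
```

View pics/st19.png

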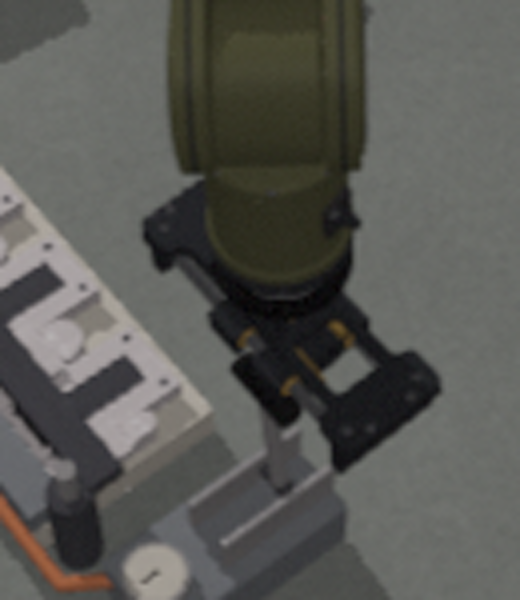

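Lever has moved to near vertical. Next I'll push through the detent.

>>> play_rows(targets=[{"jaw": 1,"dx": -0.01,"dy": 0,"dz": -0.001,"yaw": 0},{"jaw": 1,"dx": -0.012,"dy": 0,"dz": -0.001,"yaw": 0},{"jaw": 1,"dx": -0.012,"dy": 0,"dz": -0.001,"yaw": 0},{"jaw": 1,"dx": -0.012,"dy": 0,"dz": -0.001,"yaw": 0},{"jaw": 1,"dx": -0.012,"dy": 0,"dz": -0.001,"yaw": 0}])

```text
clock: 50.95
tool_pos: [0.6492, 0.1576, 0.1813]
eef_rot: [0.023, 0.998, -0.022, -0.052]
contact_force: [-19.8, 0.3, 3.6]
opening: 0.004
```

```bash
python3 -c "
from h import *
to(.665,.159,.182,87.2,4)
"
```

```text
at [0.6492 0.1576 0.1813] psi 87.48 tilt 6.44 t 50.95 F [-19.8   0.3   3.6] op 0.004 q7 0.77
dist [0.0158 0.0014 0.0007] 0.0159 turn -0.28 perrow mm 4.0 deg -0.07
dx -0.0039 dy 0.0005 dz -0.0006 yaw 0.0012
dx -0.0039 dy 0.0005 dz -0.0006 yaw 0.0012
dx -0.0039 dy 0.0005 dz -0.0006 yaw 0.0012
dx -0.0039 dy 0.0005 dz -0.0006 yaw 0.0012
```

```bash
python3 -c "
from h import *
crops('st20',(240,170,370,320),4)
"
```

```text
(no output)
```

View pics/st20.png

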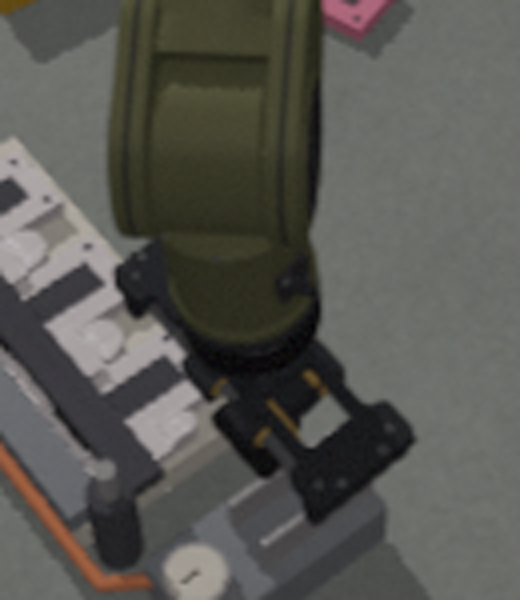

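>>> play_rows(targets=[{"jaw": 1,"dx": -0.008,"dy": 0,"dz": -0.001,"yaw": 0},{"jaw": 1,"dx": -0.01,"dy": 0,"dz": -0.001,"yaw": 0},{"jaw": 1,"dx": 0,"dy": 0,"dz": 0,"yaw": 0},{"jaw": 1,"dx": 0.02,"dy": 0,"dz": 0,"yaw": 0},{"jaw": 1,"dx": 0.03,"dy": 0,"dz": 0,"yaw": 0}])

```text
clock: 51.5
tool_pos: [0.5973, 0.1598, 0.1874]
eef_rot: [0.02, 0.997, -0.027, -0.075]
contact_force: [-0.2, -1.1, 0.9]
opening: 0.004
```

>>> play_rows(targets=[{"jaw": 1,"dx": 0.03,"dy": 0,"dz": 0,"yaw": 0},{"jaw": 1,"dx": 0.03,"dy": 0,"dz": 0,"yaw": 0},{"jaw": 1,"dx": 0.03,"dy": 0,"dz": -0.02,"yaw": 0},{"jaw": 1,"dx": 0.02,"dy": 0,"dz": -0.02,"yaw": 0},{"jaw": 1,"dx": 0,"dy": 0,"dz": 0,"yaw": 0}])

```text
clock: 52.0
tool_pos: [0.4861, 0.1664, 0.2456]
eef_rot: [0.019, 0.997, -0.027, -0.075]
contact_force: [0.8, 0.1, -0.3]
opening: 0.009
```

```bash
python3 -c "
from h import *
to(.5,.159,.25,87.2,4)
s=crops('st21',(190,170,380,320),4)
for n in('top','scene'):
    s=snap(n); P=cloud(s); k=(P[...,2]>.165)&(P[...,2]<.22)&(abs(P[...,1]-.16)<.04)&(abs(P[...,0]-.66)<.06)
    q=P[k]; print('bar',n,k.sum(),q.mean(0).round(4) if len(q) else None)
"
```

```text
at [0.4861 0.1664 0.2456] psi 88.11 tilt 9.2 t 52.0 F [ 0.8  0.1 -0.3] op 0.009 q7 0.62
dist [ 0.0139 -0.0074  0.0044] 0.0163 turn -0.91 perrow mm 4.1 deg -0.23
dx -0.0033 dy -0.0018 dz -0.0015 yaw 0.0040
dx -0.0033 dy -0.0018 dz -0.0015 yaw 0.0040
dx -0.0034 dy -0.0018 dz -0.0015 yaw 0.0040
dx -0.0034 dy -0.0018 dz -0.0015 yaw 0.0040
bar top 126 [0.6653 0.1548 0.1888]
bar scene 161 [0.6692 0.1596 0.1904]
```

View pics/st21.png

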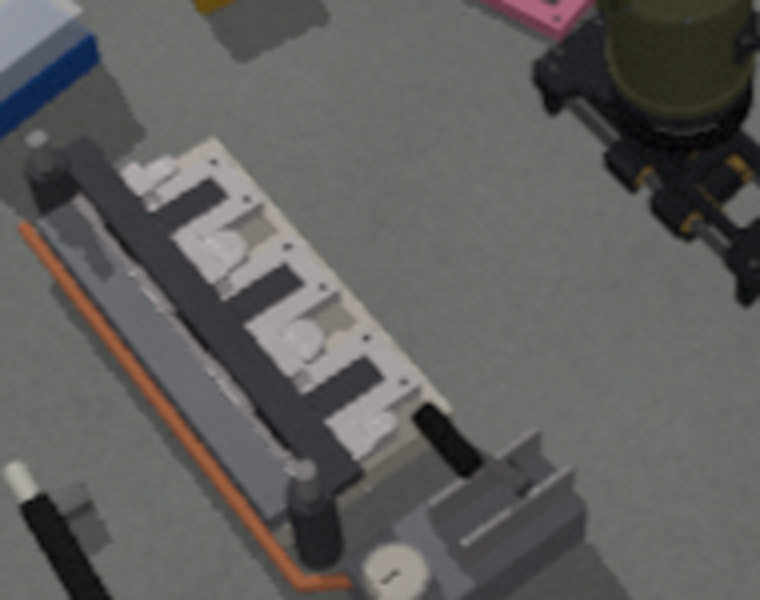

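```bash
python3 -c "
from h import *
s=snap('scene','fin_s.png'); snap('top','fin_t.png')
a=cv2.imread('pics/scene0.png');b=cv2.imread('pics/fin_s.png')
for nm,(x0,y0,x1,y1) in dict(rack=(228,140,268,175),tip=(165,160,218,208)).items(): print(nm,cv2.absdiff(a[y0:y1,x0:x1],b[y0:y1,x0:x1]).mean())
P=cloud(s)
for u,v in((418,327),(405,335),(430,320)): print(P[v,u].round(4))
for h in(1,2,3):
  for x in(-.045,-.02,.01):
    u,v=proj(s,np.r_[H[h]+x*X,.046]); print(h,x,P[int(round(v)),int(round(u))].round(4))
"
```

```text
rack 5.028333333333333
tip 5.631158280922432
[0.4804 0.3866 0.0174]
[0.5215 0.3793 0.0186]
[0.4456 0.3955 0.0231]
1 -0.045 [ 0.6052 -0.1716  0.0469]
1 -0.02 [ 0.6319 -0.1756  0.0426]
1 0.01 [ 0.6613 -0.1728  0.0488]
2 -0.045 [ 0.6135 -0.075   0.048 ]
2 -0.02 [ 0.636  -0.0784  0.0468]
2 0.01 [ 0.6664 -0.0803  0.0454]
3 -0.045 [0.6164 0.0221 0.0469]
3 -0.02 [0.6429 0.0203 0.048 ]
3 0.01 [0.6728 0.0189 0.0488]
```

View pics/fin_s.png

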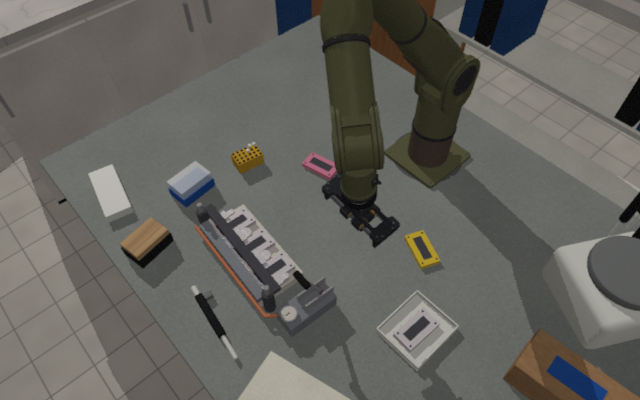

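View pics/fin_t.png

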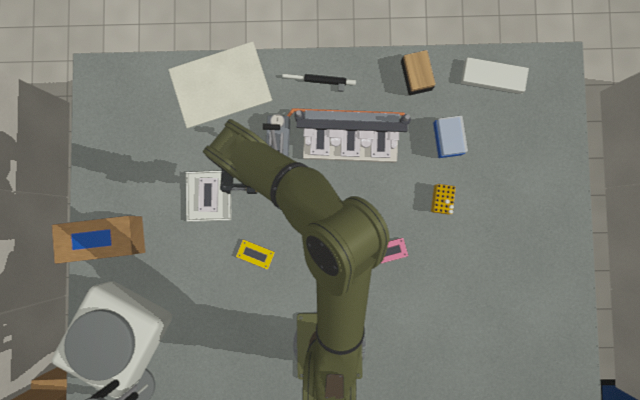

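The spent cassette lies flat in the tray and all three fresh ones are seated. The lever crossbar has moved to the float-notch position, the rack and tip box look unmoved, and the robot is touching nothing. I'm handing the job in.

```bash
python3 -c "
from plant import r
print(r.finish_job())"
```

```text
the job is handed in; nothing more can be done
None
```

I handed the job in at about 52 s. The spent cassette came out of channel 3 and lies flat in the white tray. The three fresh cassettes went into channels 3, 2 and 1, and the lever was pushed only after all of them were in.

**Cassettes:** each fresh cassette stopped against a force of about 10 N as it went home. I pushed channel 1 again from behind with about 12 N and it did not move; I did not repeat that push on channels 2 and 3. The cassette positions along the channels differed by about 1–2 mm between channels in the pictures. I put that down to measurement error, because channel 1 looked the least deep and would not go further.

**Lever:** the crossbar ended about 90 mm further along and stayed there after I let go. That fits the float notch at 0.87 rad and rules out a spring-back to 0.5. I worked this out from the crossbar position, not from a direct joint reading.

**Other things in view:** the tube rack, the tip box and the yellow and pink look-alikes stand as before in the final pictures.

**What disagreed:** the tool's tilt drifted during the run, from near 0° to about 9° by the end. The arm also reached a wrist joint limit over the middle cassette, so I dragged that one and the right-hand one forward on the bench before gripping them.

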